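Refit the controls and fuses of a bench load box

ROBOT

A 7-joint arm with a two-finger parallel gripper is mounted at the origin on a cart in front of the work surface, level with it; the furniture and walls round the work are solid. World frame = base frame: x ahead of the robot, y to its left, z up, the work surface at z = 0. Lengths are in m, angles in rad, forces in N, time in s.
With the tool pointing down it reaches from about 0.4 to 0.875 m from the base axis. Payload 4.4 kg.
Tool frame: the origin (TCP) lies midway between the tips of the shut fingers; the grasp point (between the pads) lies 19 mm behind it; z points along the fingers, y is the direction in which the jaws open and shut (so a half turn about z gives the same grasp; the last joint's range is limited). The gripper opens to 85 mm and grips with 20 to 120 N. Pads are 22 mm wide; open, the fingers measure 114 mm over their backs; the gripper's body (76 mm by 85 mm) begins 54 mm behind the grasp point. The pads swing forward as they close: fully open they stand 13 mm farther back than shut.
Start: joints at [-1.243, 0.628, 0.038, 1.517, -0.027, 0.996, -0.02], TCP at [0.249, 0.6, 0.231] pointing down, gripper open.
Joint ranges: [-3.06, 3.06], [-0.37, 2.12], [-1.25, 1.32], [0.18, 2.47], [-1.1, 4.24], [0.23, 1.98], [-2.94, 2.94]. Speed limits (rad/s): [2.57, 2.57, 3.14, 3.14, 3.14, 3.14, 3.14].

INTERFACE

Orientations are given as a rotation vector (axis times angle).
In Python, from station import bot, cams gives the robot as it stands. The module is installed in compiled form; this text tells all that it offers.
- The arm moves only by the tool carry_out, never from a script. Its argument "moves" is a list of rows, each an object of numbers: "tx", "ty", "tz": the shift along the world's x, y, z in mm; "wx", "wy", "wz": the turn, a rotation vector about the world's x, y, z in degrees. A call has exactly 10 rows; each row shifts and turns the commanded pose from where the row before left it; what a row does not reach is not made up. A row lasts 1/12 s, in which the tool goes at most 41.7 mm and 7.16 degrees, less where a joint would pass 70% of its speed; a pose out of reach is approached as far as the arm can. A call with a gripper value outside its range is refused whole. "grip" is the finger opening in mm, from 0 to 85.4, set as the call begins (left out, the last holds). The fingers move at their own pace and stop on an object; the grip force is fixed at half the most. Time passes only in rows, so rows that do not move let the fingers close, or fill a call up. It gives the time, the measured TCP pose, the force and the opening at its end, in the units of the state.
- bot.get_obs(): the state, without advancing time (a new reading comes with each control period).
- cams.camera(name): name is "side" or "top"; returns a dict with "color" (384x512x3 uint8, blue, green, red), "fx", "fy", "cx", "cy" (pixels), "camera_from_world" (4x4, takes a point from world to camera coordinates). Camera axes: x right, y down, z forward; pixel columns grow to the right and rows downward; lengths in m; the calibration is good to about 2 mm. A picture is of the moment at which its call begins. There is no depth.
- bot.job_done(): hands the job in, once; it reports no verdict.
The state is a dict: "time": time; "joint_positions": joint angles; "qvel": joint speeds; "joint_torque": joint torques, N m; "position": TCP position; "ee_rot": TCP orientation; "contact_force": force on the tool from outside, world axes, zero at the start; "ft_torque": the same for the moment, N m; "finger_gap": finger opening in m.
Only numpy, scipy, OpenCV 4.12 (cv2) and the standard library are available. Lean on these libraries where they do the work, as an engineer would, in place of code of your own. Each camera call takes 0.05 s, during which the arm holds its last target. There are 200 camera calls.

TASK

Service the load box: first take the old fuses out of its fuse base and put them in the dish, then fit one of the two loose knobs on each bare D-shaft, pressing lightly and turning slowly until it finds the flat and drops fully home (never force it), and turn each control anticlockwise to its stop at the zero tick. Only when both controls stand at zero, press every new fuse into a free way of the fuse base, keeping hold of it until the sprung jaws have closed over both its caps.

Things in the scene. Friction and masses are not known exactly. Their poses are not given: they have to be found in the camera images.
- load_box: grey bench load box lying panel up, 200 (x) x 224 (y) x 55 mm high; origin under its centre on the bench, x away from the operator, y to the left, z up. It stands firmly. Two bare control shafts stand in the far half of the panel, a black fuse base with three ways is on the near half
- dial_a: dial of printed ticks round the left control shaft. Origin on the shaft's axis 4 mm above the panel, where the centre of the underside of a fully home knob lies. z up; x points at the zero tick, the longest, at the anticlockwise end of the dial, 1.1 rad to the left of the box's x. A knob that is home and at zero points its pointer (its x) at this tick
- shaft_a_top (a point): top centre of the left control's bare upright steel D-shaft: 12 mm diameter, one side flat 2.4 mm from the axis, top edge tapered, top 18 mm above the panel. It turns stiffly (0.035 N m) over 2.2 rad between stops. At the anticlockwise stop the flat faces the zero tick; at the start it faces an unknown direction 0.4 to 1.2 rad clockwise (from above) of that. Axes are the box's
- dial_b: dial of printed ticks round the right control shaft. Origin on the shaft's axis 4 mm above the panel, where the centre of the underside of a fully home knob lies. z up; x points at the zero tick, the longest, at the anticlockwise end of the dial, 1.1 rad to the left of the box's x. A knob that is home and at zero points its pointer (its x) at this tick
- shaft_b_top (a point): top centre of the right control's bare upright steel D-shaft: 12 mm diameter, one side flat 2.4 mm from the axis, top edge tapered, top 18 mm above the panel. It turns stiffly (0.035 N m) over 2.2 rad between stops. At the anticlockwise stop the flat faces the zero tick; at the start it faces an unknown direction 0.4 to 1.2 rad clockwise (from above) of that. Axes are the box's
- knob_a_mid (a point): centre (half-way up, 16 mm above the underside) of a loose black control knob, 45 g, standing on its underside: round skirt 48 mm across and 14 mm high, on it a wing grip 44 mm long (x), 18 mm wide (y), up to 33 mm above the underside. z up, x towards the pointer, a white line on the +x half of the wing. Either knob fits either shaft
- knob_a_foot (a point): centre of the underside of knob a, same axes: mouth of a D-bore 14 mm deep and 13.2 mm across, its flat on the pointer (+x) side 3 mm from the axis, so the knob drops onto a shaft only with its pointer over the shaft's flat (0.1 rad of play either way), and then turns the shaft
- knob_b_mid (a point): centre (half-way up, 16 mm above the underside) of a loose black control knob, 45 g, standing on its underside: round skirt 48 mm across and 14 mm high, on it a wing grip 44 mm long (x), 18 mm wide (y), up to 33 mm above the underside. z up, x towards the pointer, a white line on the +x half of the wing. Either knob fits either shaft
- knob_b_foot (a point): centre of the underside of knob b, same axes: mouth of a D-bore 14 mm deep and 13.2 mm across, its flat on the pointer (+x) side 3 mm from the axis, so the knob drops onto a shaft only with its pointer over the shaft's flat (0.1 rad of play either way), and then turns the shaft
- fuse_1_mid (a point): centre of a new ceramic fuse lying loose on the bench (may be absent), 60 mm long in all along its x: white square body 36 mm long, 17 x 17 mm, and at each end a round steel cap, 16 mm diameter, 12 mm long. 45 g. Its centre is 8.5 mm up; both ends are alike, any side may be up
- fuse_2_mid (a point): centre of a new ceramic fuse lying loose on the bench (may be absent), 60 mm long in all along its x: white square body 36 mm long, 17 x 17 mm, and at each end a round steel cap, 16 mm diameter, 12 mm long. 45 g. Its centre is 8.5 mm up; both ends are alike, any side may be up
- fuse_3_mid (a point): centre of a new ceramic fuse lying loose on the bench (may be absent), 60 mm long in all along its x: white square body 36 mm long, 17 x 17 mm, and at each end a round steel cap, 16 mm diameter, 12 mm long. 45 g. Its centre is 8.5 mm up; both ends are alike, any side may be up
- old_1_mid (a point): centre of an old fuse (may be absent), same make and size as the new ones (60 mm long along x, square body 17 x 17 x 36 mm), at the start clamped in the left way of the fuse base; the jaws let it go when it is pulled straight up by its body (some 10 to 20 N)
- old_2_mid (a point): centre of an old fuse (may be absent), same make and size as the new ones (60 mm long along x, square body 17 x 17 x 36 mm), at the start clamped in the middle way of the fuse base; the jaws let it go when it is pulled straight up by its body (some 10 to 20 N)
- dish: shallow round steel parts dish, 83 mm across the rim and 14 mm high, standing firmly on the bench to the right of the load box; origin at the centre of its underside, its hollow slopes from the rim down to the middle, 2 mm up
- fuse_base (a point): centre of the top of the black fuse base, 61 mm above the bench, with three ways 50 mm apart along y. In each, sprung brass jaws take a fuse's caps from above: lips 24 mm apart at the top narrow to 11 mm at noses 7 mm over the seated axis. A fuse pushed straight down spreads them (10 to 20 N in all) and they close over the caps as it lands on its saddles. Box axes
- way_1 (a point): left way of the fuse base: where the centre of a seated fuse lies, 26 mm above the panel; x along the fuse, y left, z up. The jaws stand 24.5 mm either side of here along x, 8 mm wide, their tips 16 mm higher than this point; low end stops leave 3 mm at each end of the fuse; between the two pairs there is free space for fingers beside the fuse, down to 14 mm below this point
- way_2 (a point): middle way of the fuse base: where the centre of a seated fuse lies, 26 mm above the panel; x along the fuse, y left, z up. The jaws stand 24.5 mm either side of here along x, 8 mm wide, their tips 16 mm higher than this point; low end stops leave 3 mm at each end of the fuse; between the two pairs there is free space for fingers beside the fuse, down to 14 mm below this point
- way_3 (a point): right way of the fuse base: where the centre of a seated fuse lies, 26 mm above the panel; x along the fuse, y left, z up. The jaws stand 24.5 mm either side of here along x, 8 mm wide, their tips 16 mm higher than this point; low end stops leave 3 mm at each end of the fuse; between the two pairs there is free space for fingers beside the fuse, down to 14 mm below this point

How it is judged:
On the way, in this order (a step that is already met when the one before it is completed fails the run):
1. the old fuses lie in the dish (horizontal distance between each of old_1_mid, old_2_mid and dish below 0.04 m and height (world z) of each of old_1_mid, old_2_mid below 0.045 m), for 0.2 s.
2. both knobs are fully home on the two shafts and turned to the zero tick (((distance between knob_a_foot and dial_a below 0.004 m and angle between knob_a_foot's own z axis and vertical below 0.15 rad and angle between the x axis of knob_a_foot and the x axis of dial_a, either way round below 0.2 rad) or (distance between knob_a_foot and dial_b below 0.004 m and angle between knob_a_foot's own z axis and vertical below 0.15 rad and angle between the x axis of knob_a_foot and the x axis of dial_b, either way round below 0.2 rad)) and ((distance between knob_b_foot and dial_a below 0.004 m and angle between knob_b_foot's own z axis and vertical below 0.15 rad and angle between the x axis of knob_b_foot and the x axis of dial_a, either way round below 0.2 rad) or (distance between knob_b_foot and dial_b below 0.004 m and angle between knob_b_foot's own z axis and vertical below 0.15 rad and angle between the x axis of knob_b_foot and the x axis of dial_b, either way round below 0.2 rad))), for 0.2 s.
3. every new fuse is held in a way of the fuse base, the jaws closed over its caps (((distance between fuse_1_mid and way_1 below 0.006 m and angle between the x axis of fuse_1_mid and the x axis of way_1, either way round below 0.12 rad) or (distance between fuse_1_mid and way_2 below 0.006 m and angle between the x axis of fuse_1_mid and the x axis of way_2, either way round below 0.12 rad) or (distance between fuse_1_mid and way_3 below 0.006 m and angle between the x axis of fuse_1_mid and the x axis of way_3, either way round below 0.12 rad)) and ((distance between fuse_2_mid and way_1 below 0.006 m and angle between the x axis of fuse_2_mid and the x axis of way_1, either way round below 0.12 rad) or (distance between fuse_2_mid and way_2 below 0.006 m and angle between the x axis of fuse_2_mid and the x axis of way_2, either way round below 0.12 rad) or (distance between fuse_2_mid and way_3 below 0.006 m and angle between the x axis of fuse_2_mid and the x axis of way_3, either way round below 0.12 rad)) and ((distance between fuse_3_mid and way_1 below 0.006 m and angle between the x axis of fuse_3_mid and the x axis of way_1, either way round below 0.12 rad) or (distance between fuse_3_mid and way_2 below 0.006 m and angle between the x axis of fuse_3_mid and the x axis of way_2, either way round below 0.12 rad) or (distance between fuse_3_mid and way_3 below 0.006 m and angle between the x axis of fuse_3_mid and the x axis of way_3, either way round below 0.12 rad))), for 0.2 s.
At the end, for the whole second after the job is handed in: Old fuses: centre within 40 mm of the dish's centre (seen from above), below 45 mm. Knobs: underside within 4 mm of a dial's origin, upright within 0.15 rad, pointer within 0.2 rad of zero. New fuses: centre within 6 mm of a way's point, along it within 0.12 rad. All at rest (all of step 1 and all of step 2 and all of step 3 and linear speed of each of knob_a, knob_b, fuse_1, fuse_2, fuse_3, old_1, old_2 below 0.02 m/s); the robot touches nothing.
It fails at once if knob a is forced against the load box with more than 60 N (contact force between knob_a and load_box above 60 N).
It fails at once if knob b is forced against the load box with more than 60 N (contact force between knob_b and load_box above 60 N).
It fails at once if new fuse 1 is let go while it still stands on the open jaws (contact force between the fingers and fuse_1 below 0.05 N and ((horizontal distance between fuse_1_mid and way_1 below 0.01 m and z of fuse_1_mid in the frame of way_1 between 0.006 and 0.025 m) or (horizontal distance between fuse_1_mid and way_2 below 0.01 m and z of fuse_1_mid in the frame of way_2 between 0.006 and 0.025 m) or (horizontal distance between fuse_1_mid and way_3 below 0.01 m and z of fuse_1_mid in the frame of way_3 between 0.006 and 0.025 m))).
It fails at once if new fuse 2 is let go while it still stands on the open jaws (contact force between the fingers and fuse_2 below 0.05 N and ((horizontal distance between fuse_2_mid and way_1 below 0.01 m and z of fuse_2_mid in the frame of way_1 between 0.006 and 0.025 m) or (horizontal distance between fuse_2_mid and way_2 below 0.01 m and z of fuse_2_mid in the frame of way_2 between 0.006 and 0.025 m) or (horizontal distance between fuse_2_mid and way_3 below 0.01 m and z of fuse_2_mid in the frame of way_3 between 0.006 and 0.025 m))).
It fails at once if new fuse 3 is let go while it still stands on the open jaws (contact force between the fingers and fuse_3 below 0.05 N and ((horizontal distance between fuse_3_mid and way_1 below 0.01 m and z of fuse_3_mid in the frame of way_1 between 0.006 and 0.025 m) or (horizontal distance between fuse_3_mid and way_2 below 0.01 m and z of fuse_3_mid in the frame of way_2 between 0.006 and 0.025 m) or (horizontal distance between fuse_3_mid and way_3 below 0.01 m and z of fuse_3_mid in the frame of way_3 between 0.006 and 0.025 m))).
Of old_1, old_2 only 1 to 2 are there at a start; the rules pass over those that are not, and their reading is None.
Of fuse_1, fuse_2, fuse_3 only 2 to 3 are there at a start; the rules pass over those that are not, and their reading is None.
At some moment in a run one of fuse_1, fuse_2, fuse_3 may be knocked a few centimetres aside while the robot is not near it.
It also fails if it takes over 210 s, if anything falls off the work surface, if the arm or the gripper's body presses on something with over 40 N, if the wrist force passes 120 N, or if a joint passes its speed limit or range.

## Working session

There is one attempt and no reset: what is moved stays moved. The work goes in short steps, Python scripts to look and compute and a tool call to move; the robot and the scene stay as the last step left them, time stands still between calls to the robot, and variables do not carry over. Pictures are saved under pics/ and viewed, about 12 in all and at most 16, crops included, and the job is handed in when it is done.

Besides the shell and the picture viewer there is one more tool, called after "Call:" in YAML: its name, and indented under it one key for each argument. carry_out: Moves the arm, as the interface text tells. Its arguments: {"type":"object","properties":{"moves":{"type":"array","items":{"type":"object","properties":{"tx":{"type":"number"},"ty":{"type":"number"},"tz":{"type":"number"},"wx":{"type":"number"},"wy":{"type":"number"},"wz":{"type":"number"}}}},"grip":{"type":"number"}},"required":["moves"]}

```bash
mkdir -p pics; cat > h.py <<'E'
import numpy as np, cv2
from station import bot, cams
def cast(c,u,v,z):
    T=np.array(c["camera_from_world"]);R=T[:3,:3];o=-R.T@T[:3,3]
    d=R.T@np.array([(u-c["cx"])/c["fx"],(v-c["cy"])/c["fy"],1])
    return o+d*(z-o[2])/d[2]
def proj(c,p):
    T=np.array(c["camera_from_world"]);q=T[:3,:3]@np.array(p)+T[:3,3]
    return np.array([c["fx"]*q[0]/q[2]+c["cx"],c["fy"]*q[1]/q[2]+c["cy"]])
E
python3 - <<'E'
from h import *
np.set_printoptions(precision=4,suppress=True)
print(bot.get_obs())
for n in("top","side"):
    c=cams.camera(n);cv2.imwrite(f"pics/{n}0.png",cv2.resize(c["color"],(800,600),interpolation=cv2.INTER_CUBIC))
    np.save(n+"0.npy",c["color"])
    T=np.array(c["camera_from_world"]);print(n,c["fx"],c["cx"],c["cy"],-T[:3,:3].T@T[:3,3],T[:3,:3])
E
```

```text
{'time': 0.0, 'joint_positions': array([-1.2428,  0.6293,  0.0385,  1.5184, -0.027 ,  0.9963, -0.02  ]), 'qvel': array([-0.    ,  0.0006,  0.0005,  0.0017,  0.0015, -0.    ,  0.0012]), 'joint_torque': array([  0.0006, -56.3394,   1.2267, -19.3439,   0.0111,   0.0108,
        -0.    ]), 'position': array([0.2491, 0.5997, 0.2304]), 'ee_rot': array([-0.6145, -3.0806,  0.0029]), 'contact_force': array([0.2799, 0.3159, 0.4413]), 'ft_torque': array([-0.0329,  0.0495, -0.0018]), 'finger_gap': 0.08506831509479655}
top 473.80526605955225 267.3224881249534 185.4577388164491 [ 0.3947 -0.0791  1.2204] [[ 0.0074 -0.9999 -0.0093]
 [-0.9928 -0.0062 -0.1196]
 [ 0.1195  0.0102 -0.9928]]
side 424.2500296311064 251.9034390490728 190.59648676718624 [ 0.0322 -0.9252  0.608 ] [[ 0.8512 -0.5246 -0.0156]
 [-0.2575 -0.3915 -0.8834]
 [ 0.4573  0.756  -0.4684]]
```

View pics/top0.png

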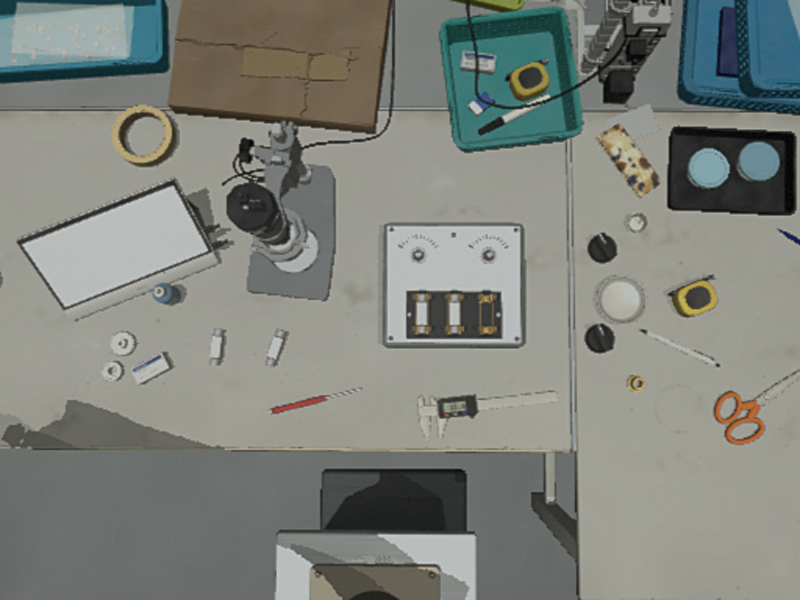

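View pics/side0.png

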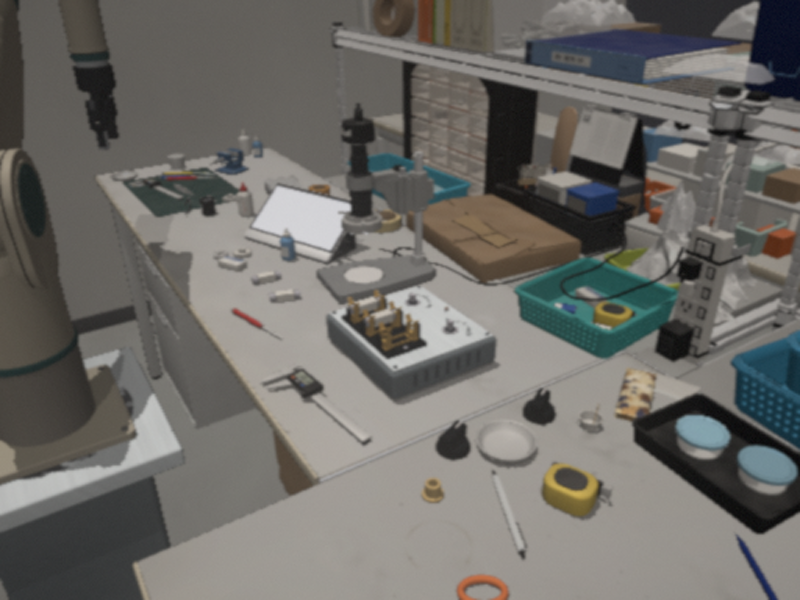

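The top view shows the load box (384–524, 222–347 in the 800x600 picture), with old fuses in the left and middle ways. Fuses lie at (217,346) and (276,347), knobs at (602,247) and (600,338), and the dish at (620,298). Next I'll take the measurements and zoomed crops.

```bash
python3 - <<'E'
from h import *
np.set_printoptions(precision=4,suppress=True)
c=cams.camera("top");im=c["color"]
def crop(x0,y0,w,h,s): return cv2.resize(im[y0:y0+h,x0:x0+w],(w*s,h*s),interpolation=cv2.INTER_CUBIC)
A=crop(240,138,100,90,4);B=crop(370,145,50,90,4);C=crop(60,200,130,50,4)
H=np.zeros((600,640,3),np.uint8);H[:360,:400]=A;H[:360,410:610]=B;H[370:570,:520]=C
cv2.imwrite("pics/z1.png",H)
hsv=cv2.cvtColor(im,cv2.COLOR_BGR2HSV);g=hsv[...,2]
# white things in fuse region
def blobs(m,x0,y0,x1,y1,amin):
    k=np.zeros_like(m);k[y0:y1,x0:x1]=m[y0:y1,x0:x1]
    cs,_=cv2.findContours(k,cv2.RETR_EXTERNAL,cv2.CHAIN_APPROX_NONE)
    return [x for x in cs if cv2.contourArea(x)>amin]
bg=np.median(g[205:240,195:230]);print("bg",bg)
for x in blobs((g>bg+18).astype(np.uint8)*255,60,200,200,250,15):
    r=cv2.minAreaRect(x);print("fuse?",r,cast(c,*r[0],0.0085)[:2])
for x in blobs((g<75).astype(np.uint8)*255,370,145,405,230,60):
    r=cv2.minEnclosingCircle(x);print("knob",r,cv2.minAreaRect(x),cast(c,*r[0],0.012)[:2])
m=(g>bg+5).astype(np.uint8)*255
for x in blobs(m,242,138,340,226,2000):
    r=cv2.minAreaRect(x);print("box",r,[cast(c,*p,0.055)[:2] for p in cv2.boxPoints(r)],cast(c,*r[0],.055))
for x in blobs((g<70).astype(np.uint8)*255,255,180,330,220,300):
    r=cv2.minAreaRect(x);print("base",r,cast(c,*r[0],.061))
E
```

```text
bg 158.0
fuse? ((71.00000762939453, 237.00003051757812), (9.899495124816895, 11.31370735168457), 45.0) [0.4049 0.4335]
fuse? ((96.10000610351562, 236.70001220703125), (6.7082037925720215, 21.913467407226562), 63.43495178222656) [0.4062 0.3692]
fuse? ((175.35000610351562, 221.95001220703125), (5.0596442222595215, 12.965338706970215), 18.434947967529297) [0.4451 0.1678]
fuse? ((137.4923095703125, 221.5615692138672), (5.581562519073486, 12.899612426757812), 7.125016689300537) [0.4454 0.2649]
fuse? ((77.5, 219.5), (13.0, 13.0), 90.0) [0.4496 0.4193]
knob ((383.7075500488281, 216.21697998046875), 9.307255744934082) ((383.5, 216.0), (18.0, 17.0), 90.0) [ 0.4632 -0.3633]
knob ((385.28900146484375, 158.39907836914062), 9.426032066345215) ((384.9000549316406, 158.80003356933594), (17.441329956054688, 16.994115829467773), 63.43495178222656) [ 0.6124 -0.3707]
box ((290.0, 181.5), (73.0, 84.0), 90.0) [array([ 0.6367, -0.018 ]), array([ 0.6379, -0.2281]), array([ 0.4556, -0.2265]), array([ 0.4541, -0.0203])] [ 0.5452 -0.1233  0.055 ]
base ((290.0, 200.5), (29.0, 60.0), 90.0) [ 0.4974 -0.1232  0.061 ]
```

View pics/z1.png

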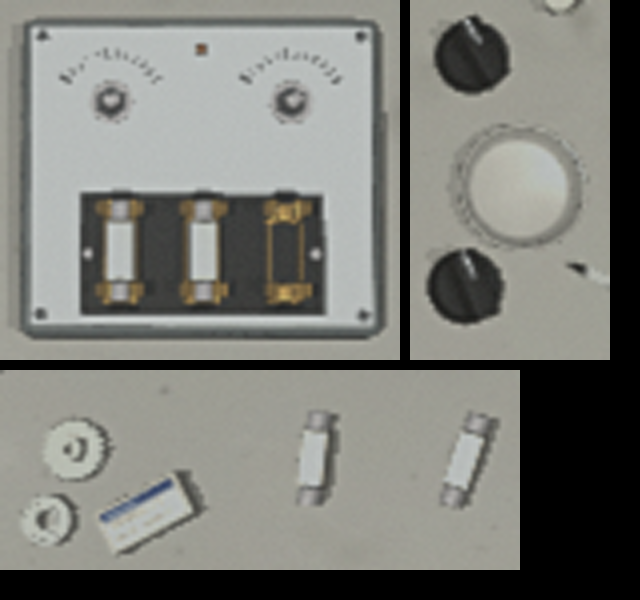

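The crops show the ways, both shafts (crop 112,101 and 291,100), the pointers (white lines pointing up-left) and just two new fuses. The block at bottom left is an eraser. Now the finer numbers.

```bash
python3 - <<'E'
from h import *
np.set_printoptions(precision=4,suppress=True)
im=np.load("top0.npy");c=cams.camera("top");g=c["color"].astype(float).mean(2)
sd=cams.camera("side")
f=lambda X,Y,x0=240,y0=138:(x0+(X+.5)/4-.5,y0+(Y+.5)/4-.5)
for n,X,Y,z in[("shA",112,101,.073),("shB",291,100,.073),("old1",120,250,.0895),("old2",204,250,.0895),("way3mid",286,253,.08),("screwL",42,36,.056),("screwR",361,37,.056),("screwLn",41,314,.056),("screwRn",363,314,.056)]:
    print(n,cast(c,*f(X,Y),z)[:2])
for n,(X,Y) in dict(dish=(519,185)).items():
    print(n,cast(c,*f(X-410,Y,370,145),.014)[:2])
def wc(x0,y0,x1,y1,t,z):
    p=g[y0:y1,x0:x1];m=p>t;yy,xx=np.nonzero(m);w=p[m]-t
    P=np.array([cast(c,a+x0,b+y0,z)[:2] for a,b in zip(xx,yy)]);mu=(P*w[:,None]).sum(0)/w.sum()
    C=np.cov(P.T,aweights=w);e,v=np.linalg.eigh(C);d=v[:,1]*np.sign(v[0,1]);print(mu,np.degrees(np.arctan2(d[1],d[0])),np.sqrt(e),len(w))
print("old bodies");wc(262,188,278,212,185,.0895);wc(283,188,299,212,185,.0895)
print("new");wc(130,205,146,238,168,.017);wc(166,205,184,238,168,.017)
print("pointers");wc(380,147,394,158,90,.033);wc(378,206,392,216,90,.033)
E
```

```text
shA [ 0.5886 -0.0677]
shB [ 0.5899 -0.1774]
old1 [ 0.4955 -0.0733]
old2 [ 0.4958 -0.1236]
way3mid [ 0.4952 -0.1734]
screwL [ 0.6324 -0.0235]
screwR [ 0.6329 -0.2227]
screwLn [ 0.4587 -0.0249]
screwRn [ 0.4601 -0.2224]
dish [ 0.5281 -0.3978]
old bodies
[ 0.4957 -0.0709] -0.02600718961967769 [0.0038 0.0098] 62
[ 0.4958 -0.121 ] 0.05747349737204662 [0.0038 0.0098] 62
new
[0.4448 0.2626] -3.6502929663372266 [0.0038 0.0096] 78
[0.4446 0.1661] -17.735285208201514 [0.0039 0.0099] 77
pointers
[ 0.633  -0.3714] 83.03481477088988 [0.0045 0.011 ] 69
[ 0.4839 -0.3638] 84.56459161679584 [0.0043 0.0106] 47
```

```bash
python3 - <<'E'
from h import *
np.set_printoptions(precision=4,suppress=True,linewidth=200)
c=cams.camera("top");g=c["color"].astype(int).mean(2).astype(int)
print(range(256,326));print(g[196:203,256:326].mean(0).astype(int))
print(proj(c,[.4957,-.1232,.0895]),proj(c,[.4957,-.0732,.0895]))
print(g[156:171,260:277]);print(g[156:171,305:321])
for n in range(2): pass
s=cams.camera("side");im=s["color"]
cv2.imwrite("pics/z2.png",cv2.resize(im[175:260,205:325],(800,567),interpolation=cv2.INTER_CUBIC))
for p in [(.4957,-.0732,.081),(.4957,-.1232,.081),(.4957,-.1732,.081),(.5895,-.068,.073),(.5895,-.1775,.073)]:
    q=proj(s,p); print(p,q,((q+.5-[205,175])*6.667-.5))
E
```

```text
range(256, 326)
[185 186 190 176  77  91  96  65  56  65 120 190 188 185 186 187 179 112  64  53  62  63  63  63  64  62  64  61  58  61  79 118 189 188 185 185 187 179 105  51  59  60  61  61  61  61  60  61  61
  58  68  93  62  59  60  59  59  59  64  84  60  68  94  94  78 130 188 188 185 184]
[290.4605 200.1781] [269.576  200.0417]
[[186 186 187 185 186 186 187 189 186 185 186 186 186 186 187 180 150]
 [187 187 186 186 187 188 183 186 186 185 186 186 188 185 187 187 186]
 [186 185 187 188 183 177 146 151 158 164 180 184 185 189 187 188 187]
 [186 186 187 179 155 167 156 141 145 163 165 161 185 187 186 186 187]
 [185 186 183 172 163 153 112  83  94 132 161 165 179 188 188 186 186]
 [185 187 183 160 130  93 105 107 124 114  96 132 172 188 188 184 186]
 [184 188 180 154 107 101 170 173 172 147  81 130 170 181 186 186 186]
 [185 186 178 155 102  91 156 176 163 132  78 130 164 163 186 187 187]
 [187 185 175 157 107  76  96 127 108  73  77 134 169 182 188 186 187]
 [186 187 183 157 107  78  72  67  65  75 107 149 173 187 186 187 184]
 [186 186 186 174 155 132  96  80  86 115 166 167 1
[... 934 characters left out ...]
 67  67  68  71  96 145 168 184 185 187]
 [185 187 182 157 152 129  98  84  85 110 138 165 175 187 187 185]
 [186 188 186 176 148 160 160 143 135 161 164 174 188 188 186 188]
 [186 186 186 188 171 133 155 167 163 148 158 186 188 186 186 185]
 [185 187 187 187 187 184 187 188 187 185 187 186 189 185 186 185]
 [187 186 184 185 187 188 187 187 189 186 186 186 187 186 186 185]]
(0.4957, -0.0732, 0.081) [234.9248 195.4458] [202.3424 139.1457]
(0.4957, -0.1232, 0.081) [244.7703 203.4162] [267.982  192.2846]
(0.4957, -0.1732, 0.081) [255.3403 211.9732] [338.4522 249.3341]
(0.5895, -0.068, 0.073) [264.0797 188.1999] [396.7175  90.8369]
(0.5895, -0.1775, 0.073) [287.7827 205.0037] [554.7459 202.8682]
```

View pics/z2.png

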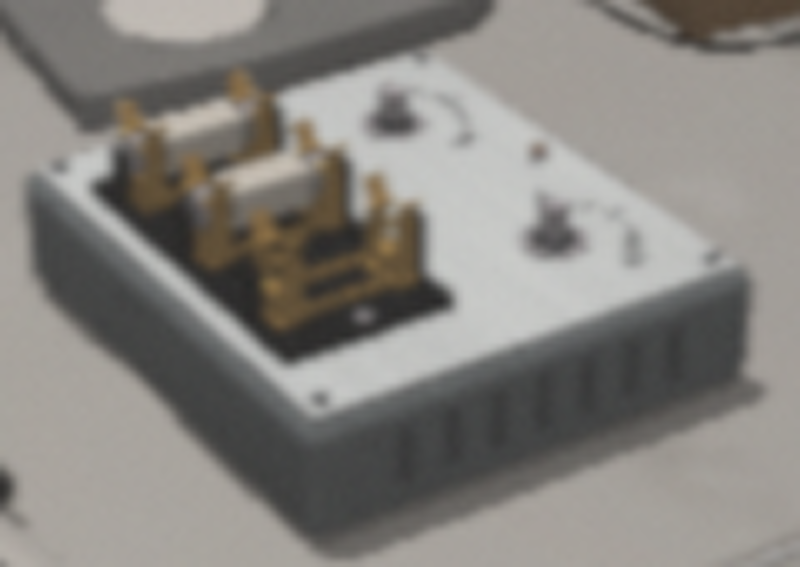

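The row profile puts the old-fuse axes at u=269.5 and 290.5, so y = -0.073 and -0.123, which fits the side view. Moving above old fuse 1.

Call:
carry_out:
  moves:
    - {"tx": 12.3,"ty": -33.6,"wz": 1.13}
    - {"tx": 12.3,"ty": -33.6,"wz": 1.13}
    - {"tx": 12.3,"ty": -33.6,"wz": 1.13}
    - {"tx": 12.3,"ty": -33.6,"wz": 1.13}
    - {"tx": 12.3,"ty": -33.6,"wz": 1.13}
    - {"tx": 12.3,"ty": -33.6,"wz": 1.13}
    - {"tx": 12.3,"ty": -33.6,"wz": 1.13}
    - {"tx": 12.3,"ty": -33.6,"wz": 1.13}
    - {"tx": 12.3,"ty": -33.6,"wz": 1.13}
    - {"tx": 12.3,"ty": -33.6,"wz": 1.13}
  grip: 36

```text
schema error: expected keys tx, ty, tz, wx, wy, wz
```

Call:
carry_out:
  moves:
    - {"tx": 12.3,"ty": -33.6,"wz": 1.13}
    - {"tx": 12.3,"ty": -33.6,"wz": 1.13}
    - {"tx": 12.3,"ty": -33.6,"wz": 1.13}
    - {"tx": 12.3,"ty": -33.6,"wz": 1.13}
    - {"tx": 12.3,"ty": -33.6,"wz": 1.13}
    - {"tx": 12.3,"ty": -33.6,"wz": 1.13}
    - {"tx": 12.3,"ty": -33.6,"wz": 1.13}
    - {"tx": 12.3,"ty": -33.6,"wz": 1.13}
    - {"tx": 12.3,"ty": -33.6,"wz": 1.13}
    - {"tx": 12.3,"ty": -33.6,"wz": 1.13}

```text
schema error: expected keys tx, ty, tz, wx, wy, wz
```

Call:
carry_out:
  moves:
    - {"tz": -20}
    - {"tz": -20}
    - {"tz": -20}
    - {"tz": -10}
    - {}
    - {}
    - {}
    - {}
    - {}
    - {}

```text
schema error: expected keys tx, ty, tz, wx, wy, wz
```

Call:
carry_out:
  moves:
    - {"tx": 12.3,"ty": -33.6,"tz": 0,"wx": 0,"wy": 0,"wz": 1.13}
    - {"tx": 12.3,"ty": -33.6,"tz": 0,"wx": 0,"wy": 0,"wz": 1.13}
    - {"tx": 12.3,"ty": -33.6,"tz": 0,"wx": 0,"wy": 0,"wz": 1.13}
    - {"tx": 12.3,"ty": -33.6,"tz": 0,"wx": 0,"wy": 0,"wz": 1.13}
    - {"tx": 12.3,"ty": -33.6,"tz": 0,"wx": 0,"wy": 0,"wz": 1.13}
    - {"tx": 12.3,"ty": -33.6,"tz": 0,"wx": 0,"wy": 0,"wz": 1.13}
    - {"tx": 12.3,"ty": -33.6,"tz": 0,"wx": 0,"wy": 0,"wz": 1.13}
    - {"tx": 12.3,"ty": -33.6,"tz": 0,"wx": 0,"wy": 0,"wz": 1.13}
    - {"tx": 12.3,"ty": -33.6,"tz": 0,"wx": 0,"wy": 0,"wz": 1.13}
    - {"tx": 12.3,"ty": -33.6,"tz": 0,"wx": 0,"wy": 0,"wz": 1.13}
  grip: 36

```text
time: 1.18
position: [0.3728, 0.2627, 0.2316]
ee_rot: [0.306, 3.126, 0.001]
contact_force: [0.8, 0.0, -0.1]
finger_gap: 0.0361
```

Call:
carry_out:
  moves:
    - {"tx": 12.3,"ty": -33.6,"tz": 0,"wx": 0,"wy": 0,"wz": 1.13}
    - {"tx": 12.3,"ty": -33.6,"tz": 0,"wx": 0,"wy": 0,"wz": 1.13}
    - {"tx": 12.3,"ty": -33.6,"tz": 0,"wx": 0,"wy": 0,"wz": 1.13}
    - {"tx": 12.3,"ty": -33.6,"tz": 0,"wx": 0,"wy": 0,"wz": 1.13}
    - {"tx": 12.3,"ty": -33.6,"tz": 0,"wx": 0,"wy": 0,"wz": 1.13}
    - {"tx": 12.3,"ty": -33.6,"tz": 0,"wx": 0,"wy": 0,"wz": 1.13}
    - {"tx": 12.3,"ty": -33.6,"tz": 0,"wx": 0,"wy": 0,"wz": 1.13}
    - {"tx": 12.3,"ty": -33.6,"tz": 0,"wx": 0,"wy": 0,"wz": 1.13}
    - {"tx": 12.3,"ty": -33.6,"tz": 0,"wx": 0,"wy": 0,"wz": 1.13}
    - {"tx": 12.3,"ty": -33.6,"tz": 0,"wx": 0,"wy": 0,"wz": 1.13}

```text
time: 2.02
position: [0.4958, -0.0735, 0.2316]
ee_rot: [-0.002, 3.141, 0.0]
contact_force: [0.8, 1.0, -1.0]
finger_gap: 0.0358
```

Call:
carry_out:
  moves:
    - {"tx": 0,"ty": 0,"tz": -20,"wx": 0,"wy": 0,"wz": 0}
    - {"tx": 0,"ty": 0,"tz": -20,"wx": 0,"wy": 0,"wz": 0}
    - {"tx": 0,"ty": 0,"tz": -20,"wx": 0,"wy": 0,"wz": 0}
    - {"tx": 0,"ty": 0,"tz": -10,"wx": 0,"wy": 0,"wz": 0}
    - {"tx": 0,"ty": 0,"tz": 0,"wx": 0,"wy": 0,"wz": 0}
    - {"tx": 0,"ty": 0,"tz": 0,"wx": 0,"wy": 0,"wz": 0}
    - {"tx": 0,"ty": 0,"tz": 0,"wx": 0,"wy": 0,"wz": 0}
    - {"tx": 0,"ty": 0,"tz": 0,"wx": 0,"wy": 0,"wz": 0}
    - {"tx": 0,"ty": 0,"tz": 0,"wx": 0,"wy": 0,"wz": 0}
    - {"tx": 0,"ty": 0,"tz": 0,"wx": 0,"wy": 0,"wz": 0}

```text
time: 2.85
position: [0.4958, -0.0717, 0.162]
ee_rot: [-0.001, 3.14, -0.0]
contact_force: [0.2, 0.6, 0.7]
finger_gap: 0.036
```

Call:
carry_out:
  moves:
    - {"tx": 0,"ty": -1.3,"tz": -15,"wx": 0,"wy": 0,"wz": 0}
    - {"tx": 0,"ty": 0,"tz": -15,"wx": 0,"wy": 0,"wz": 0}
    - {"tx": 0,"ty": 0,"tz": -14,"wx": 0,"wy": 0,"wz": 0}
    - {"tx": 0,"ty": 0,"tz": -12,"wx": 0,"wy": 0,"wz": 0}
    - {"tx": 0,"ty": 0,"tz": -10,"wx": 0,"wy": 0,"wz": 0}
    - {"tx": 0,"ty": 0,"tz": -10,"wx": 0,"wy": 0,"wz": 0}
    - {"tx": 0,"ty": 0,"tz": -8,"wx": 0,"wy": 0,"wz": 0}
    - {"tx": 0,"ty": 0,"tz": -4,"wx": 0,"wy": 0,"wz": 0}
    - {"tx": 0,"ty": 0,"tz": 0,"wx": 0,"wy": 0,"wz": 0}
    - {"tx": 0,"ty": 0,"tz": 0,"wx": 0,"wy": 0,"wz": 0}

```text
time: 3.68
position: [0.4955, -0.073, 0.0733]
ee_rot: [0.001, -3.142, -0.0]
contact_force: [0.4, -0.3, 0.1]
finger_gap: 0.0358
```

Call:
carry_out:
  moves:
    - {"tx": 0,"ty": 0,"tz": 0,"wx": 0,"wy": 0,"wz": 0}
    - {"tx": 0,"ty": 0,"tz": 0,"wx": 0,"wy": 0,"wz": 0}
    - {"tx": 0,"ty": 0,"tz": 0,"wx": 0,"wy": 0,"wz": 0}
    - {"tx": 0,"ty": 0,"tz": 0,"wx": 0,"wy": 0,"wz": 0}
    - {"tx": 0,"ty": 0,"tz": 0,"wx": 0,"wy": 0,"wz": 0}
    - {"tx": 0,"ty": 0,"tz": 0,"wx": 0,"wy": 0,"wz": 0}
    - {"tx": 0,"ty": 0,"tz": 0,"wx": 0,"wy": 0,"wz": 0}
    - {"tx": 0,"ty": 0,"tz": 0,"wx": 0,"wy": 0,"wz": 0}
    - {"tx": 0,"ty": 0,"tz": 0,"wx": 0,"wy": 0,"wz": 0}
    - {"tx": 0,"ty": 0,"tz": 0,"wx": 0,"wy": 0,"wz": 0}
  grip: 8

```text
time: 4.52
position: [0.4959, -0.0731, 0.074]
ee_rot: [-0.001, 3.14, -0.0]
contact_force: [-0.7, 0.5, 5.3]
finger_gap: 0.0152
```

Call:
carry_out:
  moves:
    - {"tx": 0,"ty": 0,"tz": 3,"wx": 0,"wy": 0,"wz": 0}
    - {"tx": 0,"ty": 0,"tz": 4,"wx": 0,"wy": 0,"wz": 0}
    - {"tx": 0,"ty": 0,"tz": 4,"wx": 0,"wy": 0,"wz": 0}
    - {"tx": 0,"ty": 0,"tz": 5,"wx": 0,"wy": 0,"wz": 0}
    - {"tx": 0,"ty": 0,"tz": 8,"wx": 0,"wy": 0,"wz": 0}
    - {"tx": 0,"ty": 0,"tz": 12,"wx": 0,"wy": 0,"wz": 0}
    - {"tx": 0,"ty": 0,"tz": 15,"wx": 0,"wy": 0,"wz": 0}
    - {"tx": 0,"ty": 0,"tz": 15,"wx": 0,"wy": 0,"wz": 0}
    - {"tx": 0,"ty": 0,"tz": 15,"wx": 0,"wy": 0,"wz": 0}
    - {"tx": 0,"ty": 0,"tz": 15,"wx": 0,"wy": 0,"wz": 0}

```text
time: 5.35
position: [0.4953, -0.0735, 0.1709]
ee_rot: [-0.0, 3.141, -0.001]
contact_force: [0.5, -0.7, -0.6]
finger_gap: 0.0152
```

Call:
carry_out:
  moves:
    - {"tx": 3.3,"ty": -31,"tz": 0,"wx": 0,"wy": 0,"wz": 0}
    - {"tx": 3.3,"ty": -31,"tz": 0,"wx": 0,"wy": 0,"wz": 0}
    - {"tx": 3.3,"ty": -31,"tz": 0,"wx": 0,"wy": 0,"wz": 0}
    - {"tx": 3.3,"ty": -31,"tz": 0,"wx": 0,"wy": 0,"wz": 0}
    - {"tx": 3.3,"ty": -31,"tz": 0,"wx": 0,"wy": 0,"wz": 0}
    - {"tx": 3.3,"ty": -31,"tz": 0,"wx": 0,"wy": 0,"wz": 0}
    - {"tx": 3.3,"ty": -31,"tz": 0,"wx": 0,"wy": 0,"wz": 0}
    - {"tx": 3.3,"ty": -31,"tz": 0,"wx": 0,"wy": 0,"wz": 0}
    - {"tx": 3.3,"ty": -31,"tz": 0,"wx": 0,"wy": 0,"wz": 0}
    - {"tx": 3.3,"ty": -31,"tz": 0,"wx": 0,"wy": 0,"wz": 0}

```text
time: 6.18
position: [0.5279, -0.385, 0.1703]
ee_rot: [0.0, 3.142, -0.001]
contact_force: [-0.2, 0.9, -0.4]
finger_gap: 0.0157
```

Call:
carry_out:
  moves:
    - {"tx": 0,"ty": -2,"tz": -20,"wx": 0,"wy": 0,"wz": 0}
    - {"tx": 0,"ty": 0,"tz": -20,"wx": 0,"wy": 0,"wz": 0}
    - {"tx": 0,"ty": 0,"tz": -20,"wx": 0,"wy": 0,"wz": 0}
    - {"tx": 0,"ty": 0,"tz": -20,"wx": 0,"wy": 0,"wz": 0}
    - {"tx": 0,"ty": 0,"tz": -20,"wx": 0,"wy": 0,"wz": 0}
    - {"tx": 0,"ty": 0,"tz": 0,"wx": 0,"wy": 0,"wz": 0}
    - {"tx": 0,"ty": 0,"tz": 0,"wx": 0,"wy": 0,"wz": 0}
    - {"tx": 0,"ty": 0,"tz": 0,"wx": 0,"wy": 0,"wz": 0}
    - {"tx": 0,"ty": 0,"tz": 0,"wx": 0,"wy": 0,"wz": 0}
    - {"tx": 0,"ty": 0,"tz": 0,"wx": 0,"wy": 0,"wz": 0}

```text
time: 7.02
position: [0.5292, -0.3857, 0.071]
ee_rot: [-0.001, 3.139, -0.003]
contact_force: [-1.1, -0.0, -0.1]
finger_gap: 0.0154
```

```bash
python3 - <<'E'
from h import *
o=bot.get_obs();print(o["position"],o["contact_force"])
c=cams.camera("top");im=c["color"]
a=cv2.resize(im[140:240,250:430],(720,400),interpolation=cv2.INTER_CUBIC)
cv2.imwrite("pics/z3.png",a)
E
```

```text
[ 0.52922615 -0.38570846  0.07103693] [-1.1291047  -0.0298104  -0.07447429]
```

View pics/z3.png

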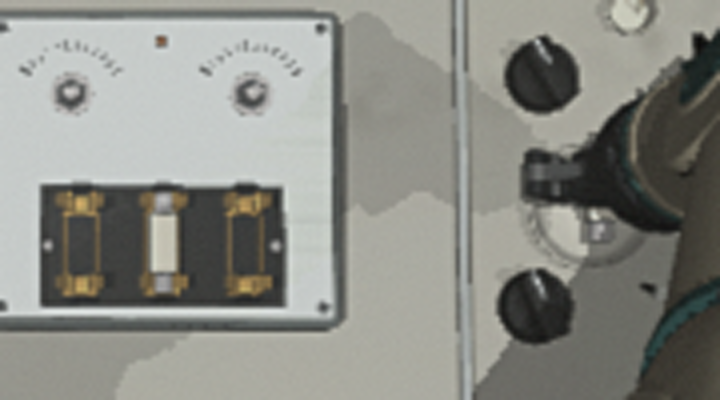

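Way 1 is empty and the fuse is held over the dish. Lowering and releasing, then fetching old fuse 2.

Call:
carry_out:
  moves:
    - {"tx": 0,"ty": 0,"tz": -15,"wx": 0,"wy": 0,"wz": 0}
    - {"tx": 0,"ty": 0,"tz": -15,"wx": 0,"wy": 0,"wz": 0}
    - {"tx": 0,"ty": 0,"tz": -10,"wx": 0,"wy": 0,"wz": 0}
    - {"tx": 0,"ty": 0,"tz": -8,"wx": 0,"wy": 0,"wz": 0}
    - {"tx": 0,"ty": 0,"tz": -5,"wx": 0,"wy": 0,"wz": 0}
    - {"tx": 0,"ty": 0,"tz": 0,"wx": 0,"wy": 0,"wz": 0}
    - {"tx": 0,"ty": 0,"tz": 0,"wx": 0,"wy": 0,"wz": 0}
    - {"tx": 0,"ty": 0,"tz": 0,"wx": 0,"wy": 0,"wz": 0}
    - {"tx": 0,"ty": 0,"tz": 0,"wx": 0,"wy": 0,"wz": 0}
    - {"tx": 0,"ty": 0,"tz": 0,"wx": 0,"wy": 0,"wz": 0}

```text
time: 7.9
position: [0.5288, -0.3853, 0.017]
ee_rot: [-0.001, 3.141, -0.001]
contact_force: [-0.1, 0.2, -0.8]
finger_gap: 0.0155
```

Call:
carry_out:
  moves:
    - {"tx": 0,"ty": 0,"tz": 0,"wx": 0,"wy": 0,"wz": 0}
    - {"tx": 0,"ty": 0,"tz": 0,"wx": 0,"wy": 0,"wz": 0}
    - {"tx": 0,"ty": 0,"tz": 0,"wx": 0,"wy": 0,"wz": 0}
    - {"tx": 0,"ty": 0,"tz": 0,"wx": 0,"wy": 0,"wz": 0}
    - {"tx": 0,"ty": 0,"tz": 0,"wx": 0,"wy": 0,"wz": 0}
    - {"tx": 0,"ty": 0,"tz": 0,"wx": 0,"wy": 0,"wz": 0}
    - {"tx": 0,"ty": 0,"tz": 20,"wx": 0,"wy": 0,"wz": 0}
    - {"tx": 0,"ty": 0,"tz": 30,"wx": 0,"wy": 0,"wz": 0}
    - {"tx": 0,"ty": 0,"tz": 30,"wx": 0,"wy": 0,"wz": 0}
    - {"tx": 0,"ty": 0,"tz": 30,"wx": 0,"wy": 0,"wz": 0}
  grip: 36

```text
time: 8.73
position: [0.528, -0.3848, 0.1272]
ee_rot: [0.001, -3.141, -0.001]
contact_force: [0.8, -0.3, -0.4]
finger_gap: 0.0361
```

Call:
carry_out:
  moves:
    - {"tx": -3.3,"ty": 26.2,"tz": 4,"wx": 0,"wy": 0,"wz": 0}
    - {"tx": -3.3,"ty": 26.2,"tz": 4,"wx": 0,"wy": 0,"wz": 0}
    - {"tx": -3.3,"ty": 26.2,"tz": 4,"wx": 0,"wy": 0,"wz": 0}
    - {"tx": -3.3,"ty": 26.2,"tz": 4,"wx": 0,"wy": 0,"wz": 0}
    - {"tx": -3.3,"ty": 26.2,"tz": 4,"wx": 0,"wy": 0,"wz": 0}
    - {"tx": -3.3,"ty": 26.2,"tz": 4,"wx": 0,"wy": 0,"wz": 0}
    - {"tx": -3.3,"ty": 26.2,"tz": 4,"wx": 0,"wy": 0,"wz": 0}
    - {"tx": -3.3,"ty": 26.2,"tz": 4,"wx": 0,"wy": 0,"wz": 0}
    - {"tx": -3.3,"ty": 26.2,"tz": 4,"wx": 0,"wy": 0,"wz": 0}
    - {"tx": -3.3,"ty": 26.2,"tz": 0,"wx": 0,"wy": 0,"wz": 0}

```text
time: 9.57
position: [0.4956, -0.122, 0.1631]
ee_rot: [-0.001, 3.14, -0.0]
contact_force: [0.4, 0.6, 0.0]
finger_gap: 0.0361
```

```bash
python3 - <<'E'
from h import *
o=bot.get_obs();print(o["position"],o["contact_force"])
c=cams.camera("top");im=c["color"]
a=cv2.resize(im[140:240,250:430],(720,400),interpolation=cv2.INTER_CUBIC)
cv2.imwrite("pics/z4.png",a)
E
```

```text
[ 0.49557046 -0.12195878  0.16312402] [0.36828257 0.5552951  0.01932704]
```

View pics/z4.png

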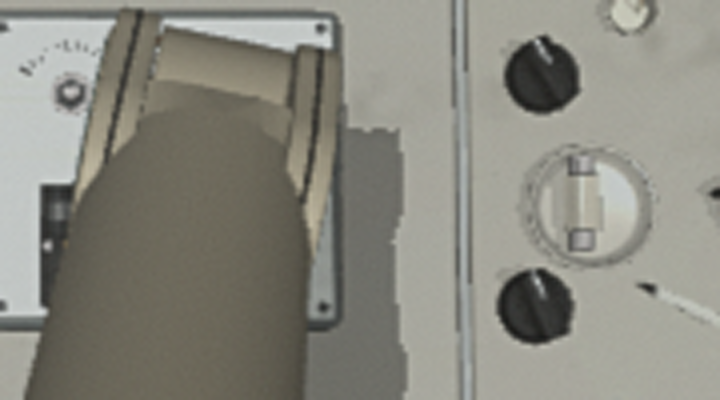

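Old fuse 1 lies in the dish (picture 582,200; dish centre about 589,207). Taking old fuse 2 now.

Call:
carry_out:
  moves:
    - {"tx": 0,"ty": -1.2,"tz": -15,"wx": 0,"wy": 0,"wz": 0}
    - {"tx": 0,"ty": 0,"tz": -15,"wx": 0,"wy": 0,"wz": 0}
    - {"tx": 0,"ty": 0,"tz": -14,"wx": 0,"wy": 0,"wz": 0}
    - {"tx": 0,"ty": 0,"tz": -12,"wx": 0,"wy": 0,"wz": 0}
    - {"tx": 0,"ty": 0,"tz": -10,"wx": 0,"wy": 0,"wz": 0}
    - {"tx": 0,"ty": 0,"tz": -10,"wx": 0,"wy": 0,"wz": 0}
    - {"tx": 0,"ty": 0,"tz": -8,"wx": 0,"wy": 0,"wz": 0}
    - {"tx": 0,"ty": 0,"tz": -5,"wx": 0,"wy": 0,"wz": 0}
    - {"tx": 0,"ty": 0,"tz": 0,"wx": 0,"wy": 0,"wz": 0}
    - {"tx": 0,"ty": 0,"tz": 0,"wx": 0,"wy": 0,"wz": 0}

```text
time: 10.45
position: [0.4954, -0.1243, 0.0732]
ee_rot: [0.001, -3.141, -0.0]
contact_force: [-0.1, 0.6, 0.5]
finger_gap: 0.0362
```

Call:
carry_out:
  moves:
    - {"tx": 0,"ty": 0,"tz": 0,"wx": 0,"wy": 0,"wz": 0}
    - {"tx": 0,"ty": 0,"tz": 0,"wx": 0,"wy": 0,"wz": 0}
    - {"tx": 0,"ty": 0,"tz": 0,"wx": 0,"wy": 0,"wz": 0}
    - {"tx": 0,"ty": 0,"tz": 0,"wx": 0,"wy": 0,"wz": 0}
    - {"tx": 0,"ty": 0,"tz": 0,"wx": 0,"wy": 0,"wz": 0}
    - {"tx": 0,"ty": 0,"tz": 0,"wx": 0,"wy": 0,"wz": 0}
    - {"tx": 0,"ty": 0,"tz": 0,"wx": 0,"wy": 0,"wz": 0}
    - {"tx": 0,"ty": 0,"tz": 0,"wx": 0,"wy": 0,"wz": 0}
    - {"tx": 0,"ty": 0,"tz": 0,"wx": 0,"wy": 0,"wz": 0}
    - {"tx": 0,"ty": 0,"tz": 0,"wx": 0,"wy": 0,"wz": 0}
  grip: 8

```text
time: 11.28
position: [0.4958, -0.1238, 0.074]
ee_rot: [-0.001, 3.141, 0.0]
contact_force: [-1.7, 1.9, 6.4]
finger_gap: 0.0158
```

Call:
carry_out:
  moves:
    - {"tx": 0,"ty": 0,"tz": 3,"wx": 0,"wy": 0,"wz": 0}
    - {"tx": 0,"ty": 0,"tz": 4,"wx": 0,"wy": 0,"wz": 0}
    - {"tx": 0,"ty": 0,"tz": 4,"wx": 0,"wy": 0,"wz": 0}
    - {"tx": 0,"ty": 0,"tz": 5,"wx": 0,"wy": 0,"wz": 0}
    - {"tx": 0,"ty": 0,"tz": 8,"wx": 0,"wy": 0,"wz": 0}
    - {"tx": 0,"ty": 0,"tz": 12,"wx": 0,"wy": 0,"wz": 0}
    - {"tx": 0,"ty": 0,"tz": 15,"wx": 0,"wy": 0,"wz": 0}
    - {"tx": 0,"ty": 0,"tz": 15,"wx": 0,"wy": 0,"wz": 0}
    - {"tx": 0,"ty": 0,"tz": 15,"wx": 0,"wy": 0,"wz": 0}
    - {"tx": 0,"ty": 0,"tz": 15,"wx": 0,"wy": 0,"wz": 0}

```text
time: 12.12
position: [0.4954, -0.1253, 0.171]
ee_rot: [0.001, 3.141, -0.002]
contact_force: [-0.1, -0.4, -0.6]
finger_gap: 0.0155
```

Call:
carry_out:
  moves:
    - {"tx": 3.1,"ty": -28.9,"tz": 0,"wx": 0,"wy": 0,"wz": 0}
    - {"tx": 3.1,"ty": -28.9,"tz": 0,"wx": 0,"wy": 0,"wz": 0}
    - {"tx": 3.1,"ty": -28.9,"tz": 0,"wx": 0,"wy": 0,"wz": 0}
    - {"tx": 3.1,"ty": -28.9,"tz": 0,"wx": 0,"wy": 0,"wz": 0}
    - {"tx": 3.1,"ty": -28.9,"tz": 0,"wx": 0,"wy": 0,"wz": 0}
    - {"tx": 3.1,"ty": -28.9,"tz": 0,"wx": 0,"wy": 0,"wz": 0}
    - {"tx": 3.1,"ty": -28.9,"tz": 0,"wx": 0,"wy": 0,"wz": 0}
    - {"tx": 3.1,"ty": -28.9,"tz": 0,"wx": 0,"wy": 0,"wz": 0}
    - {"tx": 3.1,"ty": -28.9,"tz": 0,"wx": 0,"wy": 0,"wz": 0}
    - {"tx": 3.1,"ty": -28.9,"tz": 0,"wx": 0,"wy": 0,"wz": 0}

```text
time: 12.95
position: [0.5257, -0.4157, 0.1704]
ee_rot: [0.001, 3.142, -0.002]
contact_force: [0.4, 0.1, 0.0]
finger_gap: 0.0156
```

Call:
carry_out:
  moves:
    - {"tx": 0,"ty": 0,"tz": -20,"wx": 0,"wy": 0,"wz": 0}
    - {"tx": 0,"ty": 0,"tz": -20,"wx": 0,"wy": 0,"wz": 0}
    - {"tx": 0,"ty": 0,"tz": -20,"wx": 0,"wy": 0,"wz": 0}
    - {"tx": 0,"ty": 0,"tz": -20,"wx": 0,"wy": 0,"wz": 0}
    - {"tx": 0,"ty": 0,"tz": -20,"wx": 0,"wy": 0,"wz": 0}
    - {"tx": 0,"ty": 0,"tz": -20,"wx": 0,"wy": 0,"wz": 0}
    - {"tx": 0,"ty": 0,"tz": -15,"wx": 0,"wy": 0,"wz": 0}
    - {"tx": 0,"ty": 0,"tz": -10,"wx": 0,"wy": 0,"wz": 0}
    - {"tx": 0,"ty": 0,"tz": 0,"wx": 0,"wy": 0,"wz": 0}
    - {"tx": 0,"ty": 0,"tz": 0,"wx": 0,"wy": 0,"wz": 0}

```text
time: 13.78
position: [0.5263, -0.4138, 0.0247]
ee_rot: [-0.0, -3.142, 0.001]
contact_force: [0.3, -0.5, 0.3]
finger_gap: 0.0157
```

Call:
carry_out:
  moves:
    - {"tx": 0,"ty": 0,"tz": 0,"wx": 0,"wy": 0,"wz": 0}
    - {"tx": 0,"ty": 0,"tz": 0,"wx": 0,"wy": 0,"wz": 0}
    - {"tx": 0,"ty": 0,"tz": 0,"wx": 0,"wy": 0,"wz": 0}
    - {"tx": 0,"ty": 0,"tz": 0,"wx": 0,"wy": 0,"wz": 0}
    - {"tx": 0,"ty": 0,"tz": 0,"wx": 0,"wy": 0,"wz": 0}
    - {"tx": 0,"ty": 0,"tz": 0,"wx": 0,"wy": 0,"wz": 0}
    - {"tx": 0,"ty": 0,"tz": 20,"wx": 0,"wy": 0,"wz": 0}
    - {"tx": 0,"ty": 0,"tz": 30,"wx": 0,"wy": 0,"wz": 0}
    - {"tx": 0,"ty": 0,"tz": 30,"wx": 0,"wy": 0,"wz": 0}
    - {"tx": 0,"ty": 0,"tz": 20,"wx": 0,"wy": 0,"wz": 0}
  grip: 32

```text
time: 14.62
position: [0.5275, -0.413, 0.1269]
ee_rot: [-0.002, 3.139, -0.001]
contact_force: [0.7, -0.1, 0.2]
finger_gap: 0.0318
```

Call:
carry_out:
  moves:
    - {"tx": 0,"ty": 20,"tz": 0,"wx": 0,"wy": 0,"wz": 0}
    - {"tx": 0,"ty": 20,"tz": 0,"wx": 0,"wy": 0,"wz": 0}
    - {"tx": 0,"ty": 20,"tz": 0,"wx": 0,"wy": 0,"wz": 0}
    - {"tx": 0,"ty": 20,"tz": 0,"wx": 0,"wy": 0,"wz": 0}
    - {"tx": 0,"ty": 20,"tz": 0,"wx": 0,"wy": 0,"wz": 0}
    - {"tx": 0,"ty": 20,"tz": 0,"wx": 0,"wy": 0,"wz": 0}
    - {"tx": 0,"ty": 20,"tz": 0,"wx": 0,"wy": 0,"wz": 0}
    - {"tx": 0,"ty": 20,"tz": 0,"wx": 0,"wy": 0,"wz": 0}
    - {"tx": 0,"ty": 20,"tz": 0,"wx": 0,"wy": 0,"wz": 0}
    - {"tx": 0,"ty": 20,"tz": 0,"wx": 0,"wy": 0,"wz": 0}
  grip: 50

```text
time: 15.45
position: [0.5263, -0.2114, 0.1243]
ee_rot: [0.002, -3.141, -0.002]
contact_force: [0.8, -0.5, 0.2]
finger_gap: 0.0499
```

```bash
python3 - <<'E'
from h import *
np.set_printoptions(precision=4,suppress=True,linewidth=200)
o=bot.get_obs();print(o["position"],o["contact_force"],o["time"])
c=cams.camera("top");im=c["color"]
a=cv2.resize(im[145:235,370:420],(500,600*1500//1000),interpolation=cv2.INTER_CUBIC)[:600*3//2]
a=cv2.resize(im[145:230,370:450],(560,595),interpolation=cv2.INTER_CUBIC)
cv2.imwrite("pics/z5.png",a)
g=im.astype(int).mean(2).astype(int)
print(g[146:171,374:398]);print(g[204:228,372:396])
E
```

```text
[ 0.5263 -0.2114  0.1243] [ 0.7643 -0.519   0.2115] 15.45
[[130 131 128 128 127 121  90  65  86 112 113 113 103  53  77 112 111 114 135 165 164 161 163 163]
 [135 132 131 130 129 125  81  67  94 113 113 114 103  58  91 112 111 113 133 162 163 161 162 160]
 [137 137 134 136 136 120  75  66  98 115 112 112 104  52  92 114 113 113 133 165 165 164 163 162]
 [139 138 139 137 133 111  68  68  98 112 111 113 101  50  95 110 110 117 146 165 162 163 163 163]
 [120 134 141 140 138 109  65  70 102 112 112 108  83  51  93 111 112 116 146 164 162 164 163 162]
 [109 115 122 133 128  85  60  71 105 114 113 110  78  57 111 113 110 116 144 164 163 162 162 161]
 [108 110 111 114 113  82  62  73 107 112 113 108  78  59 114 113 110 116 137 166 164 160 159 161]
 [111 112 112 114 117 112  88  78 106 112 113 104  61  55 112 113 112 102  98 158 164 161 161 160]
 [108 113 113 116 119 120 111  81 108 111 114 104  65  63 114 113 112 101  60 116 164 163 160 158]
 [110 112 112 115 119 115 100  83 108 110 113 105  61  65 113 114 113 108  44  85 160 165 161 160]
 [105 113 115 117 118 114  98  93 112 115 113 102  4
[... 3110 characters left out ...]
9 167]
 [ 78  94  94  92  90  90  85  86  80  65  42  32  28  39  56  53  53  50  43  57 113 170 168 163]
 [ 57  76  94  92  90  91  87  84  79  59  47  39  27  35  47  53  51  45  39  50 102 168 168 165]
 [ 51  56  75  94  93  90  85  84  77  61  45  40  32  30  40  53  49  50  54  83 138 168 167 165]
 [ 50  50  54  75  90  90  86  84  75  46  28  29  31  16  31  50  75 109 140 166 169 168 167 165]
 [ 68  51  47  57  81  90  87  83  74  60  61  50  49  62  73 119 168 170 168 169 168 165 167 167]
 [ 73  66  51  49  58  78  86  82  92 132 164 137 143 171 171 169 170 169 165 165 165 166 166 164]
 [ 76  73  65  50  50  67  85  82  86 134 171 168 167 169 168 168 166 167 166 165 166 165 166 166]]
```

View pics/z5.png

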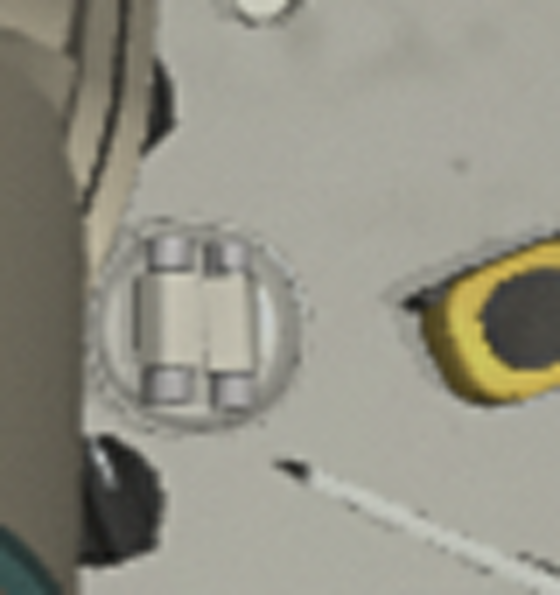

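Both old fuses lie in the dish (picture 170,320 and 232,320). Now the knob poses and the last-joint margin.

```bash
python3 - <<'E'
from h import *
from scipy.optimize import least_squares
np.set_printoptions(precision=4,suppress=True,linewidth=200)
o=bot.get_obs();print(o["joint_positions"])
c=cams.camera("top");g=np.load("top0.npy").astype(float).mean(2)
G=cv2.resize(g,None,fx=4,fy=4,interpolation=cv2.INTER_CUBIC)
f=lambda X,Y:((X+.5)/4-.5,(Y+.5)/4-.5)
for n,(u,v) in dict(far=(384.5,158.5),near=(383,216)).items():
    m=np.zeros(G.shape,np.uint8);y0,x0=int(4*v)-56,int(4*u)-56
    m[y0:y0+112,x0:x0+112]=(G[y0:y0+112,x0:x0+112]<105)*255
    cs=max(cv2.findContours(m,0,1)[0],key=cv2.contourArea)[:,0]
    P=np.array([cast(c,*f(*p),0)[:2] for p in cs])
    P14=np.array([cast(c,*f(*p),.014)[:2] for p in cs])
    mu=P.mean(0);a=np.degrees(np.arctan2(P[:,1]-mu[1],P[:,0]-mu[0]))
    near=(a>50)&(a<130)          # left side: bottom edge
    for s,Q in((a>100)&(a<170),P),((a<-20)&(a>-80),P14),((a>60),P):
        r=least_squares(lambda q:np.hypot(*(Q[s]-q).T)-.024,mu);print(n,s.sum(),r.x,np.sqrt(np.mean(r.fun**2)))
    # pointer: bright ridge inside
    yy,xx=np.nonzero(G[y0:y0+112,x0:x0+112]>100);K=cv2.erode(cv2.drawContours(np.zeros_like(m),[cv2.convexHull(cs)],-1,255,-1),np.ones((9,9)))
    pts=np.array([[x+x0,y+y0] for x,y in zip(xx,yy) if K[y+y0,x+x0]],np.float32)
    W=np.array([cast(c,*f(*p),.033)[:2] for p in pts]);d=cv2.fitLine(W.astype(np.float32),cv2.DIST_L2,0,1e-4,1e-4).ravel()
    print(" pointer",len(pts),W.mean(0),np.degrees(np.arctan2(d[1],d[0])))
for n,(u,v) in dict(A=(267.3,163),B=(312.25,163)).items(): print(n,cast(c,u,v,.055)[:2])
print("cup",cast(c,407.7,142,.01)[:2])
E
```

```text
[ 0.312   0.6504  0.0209  1.8551 -0.0292  0.6394  1.9294]
far 44 [ 0.6134 -0.3724] 0.0003044811367806131
far 41 [ 0.6029 -0.3809] 0.0038068147814637643
far 75 [ 0.6133 -0.3725] 0.0002826257189297846
 pointer 119 [ 0.624  -0.3659] 32.011585
near 42 [ 0.4638 -0.3651] 0.0003212958587558223
near 35 [ 0.4627 -0.3617] 0.00032354527922517
near 74 [ 0.464 -0.365] 0.00028815758760152916
 pointer 126 [ 0.4757 -0.3599] 24.343513
A [ 0.5914 -0.0667]
B [ 0.592  -0.1786]
cup [ 0.6563 -0.4301]
```

Call:
carry_out:
  moves:
    - {"tx": -6.3,"ty": -15.3,"tz": 0,"wx": 0,"wy": 0,"wz": -6.6}
    - {"tx": -6.3,"ty": -15.3,"tz": 0,"wx": 0,"wy": 0,"wz": -6.6}
    - {"tx": -6.3,"ty": -15.3,"tz": 0,"wx": 0,"wy": 0,"wz": -6.6}
    - {"tx": -6.3,"ty": -15.3,"tz": 0,"wx": 0,"wy": 0,"wz": -6.6}
    - {"tx": -6.3,"ty": -15.3,"tz": 0,"wx": 0,"wy": 0,"wz": -6.6}
    - {"tx": -6.3,"ty": -15.3,"tz": 0,"wx": 0,"wy": 0,"wz": -6.6}
    - {"tx": -6.3,"ty": -15.3,"tz": 0,"wx": 0,"wy": 0,"wz": -6.6}
    - {"tx": -6.3,"ty": -15.3,"tz": 0,"wx": 0,"wy": 0,"wz": -6.6}
    - {"tx": -6.3,"ty": -15.3,"tz": 0,"wx": 0,"wy": 0,"wz": -6.6}
    - {"tx": -6.3,"ty": -15.3,"tz": 0,"wx": 0,"wy": 0,"wz": -6.6}
  grip: 62

```text
time: 16.38
position: [0.4629, -0.3674, 0.1244]
ee_rot: [1.718, 2.63, 0.0]
contact_force: [0.2, 0.2, -0.4]
finger_gap: 0.062
```

Call:
carry_out:
  moves:
    - {"tx": 0,"ty": 0,"tz": -20,"wx": 0,"wy": 0,"wz": 0}
    - {"tx": 0,"ty": 0,"tz": -20,"wx": 0,"wy": 0,"wz": 0}
    - {"tx": 0,"ty": 0,"tz": -15,"wx": 0,"wy": 0,"wz": 0}
    - {"tx": 0,"ty": 0,"tz": -10,"wx": 0,"wy": 0,"wz": 0}
    - {"tx": 0,"ty": 0,"tz": 0,"wx": 0,"wy": 0,"wz": 0}
    - {"tx": 0,"ty": 0,"tz": 0,"wx": 0,"wy": 0,"wz": 0}
    - {"tx": 0,"ty": 0,"tz": 0,"wx": 0,"wy": 0,"wz": 0}
    - {"tx": 0,"ty": 0,"tz": 0,"wx": 0,"wy": 0,"wz": 0}
    - {"tx": 0,"ty": 0,"tz": 0,"wx": 0,"wy": 0,"wz": 0}
    - {"tx": 0,"ty": 0,"tz": 0,"wx": 0,"wy": 0,"wz": 0}

```text
time: 17.22
position: [0.4638, -0.3665, 0.0601]
ee_rot: [1.709, 2.634, -0.0]
contact_force: [-0.8, 0.0, 0.4]
finger_gap: 0.0618
```

Call:
carry_out:
  moves:
    - {"tx": 0,"ty": 2,"tz": -15,"wx": 0,"wy": 0,"wz": 0}
    - {"tx": 0,"ty": 0,"tz": -15,"wx": 0,"wy": 0,"wz": 0}
    - {"tx": 0,"ty": 0,"tz": -10,"wx": 0,"wy": 0,"wz": 0}
    - {"tx": 0,"ty": 0,"tz": -8,"wx": 0,"wy": 0,"wz": 0}
    - {"tx": 0,"ty": 0,"tz": -4,"wx": 0,"wy": 0,"wz": 0}
    - {"tx": 0,"ty": 0,"tz": 0,"wx": 0,"wy": 0,"wz": 0}
    - {"tx": 0,"ty": 0,"tz": 0,"wx": 0,"wy": 0,"wz": 0}
    - {"tx": 0,"ty": 0,"tz": 0,"wx": 0,"wy": 0,"wz": 0}
    - {"tx": 0,"ty": 0,"tz": 0,"wx": 0,"wy": 0,"wz": 0}
    - {"tx": 0,"ty": 0,"tz": 0,"wx": 0,"wy": 0,"wz": 0}

```text
time: 18.05
position: [0.4637, -0.3645, 0.0078]
ee_rot: [1.71, 2.635, -0.0]
contact_force: [-0.6, -0.3, 1.0]
finger_gap: 0.0619
```

Call:
carry_out:
  moves:
    - {"tx": 0,"ty": 0,"tz": 0,"wx": 0,"wy": 0,"wz": 0}
    - {"tx": 0,"ty": 0,"tz": 0,"wx": 0,"wy": 0,"wz": 0}
    - {"tx": 0,"ty": 0,"tz": 0,"wx": 0,"wy": 0,"wz": 0}
    - {"tx": 0,"ty": 0,"tz": 0,"wx": 0,"wy": 0,"wz": 0}
    - {"tx": 0,"ty": 0,"tz": 0,"wx": 0,"wy": 0,"wz": 0}
    - {"tx": 0,"ty": 0,"tz": 0,"wx": 0,"wy": 0,"wz": 0}
    - {"tx": 0,"ty": 0,"tz": 0,"wx": 0,"wy": 0,"wz": 0}
    - {"tx": 0,"ty": 0,"tz": 0,"wx": 0,"wy": 0,"wz": 0}
    - {"tx": 0,"ty": 0,"tz": 0,"wx": 0,"wy": 0,"wz": 0}
    - {"tx": 0,"ty": 0,"tz": 0,"wx": 0,"wy": 0,"wz": 0}
  grip: 44

```text
time: 18.88
position: [0.4636, -0.3643, 0.0077]
ee_rot: [1.71, 2.635, 0.0]
contact_force: [0.2, 0.5, 5.3]
finger_gap: 0.0438
```

Call:
carry_out:
  moves:
    - {"tx": 0,"ty": 0,"tz": 0,"wx": 0,"wy": 0,"wz": 0}
    - {"tx": 0,"ty": 0,"tz": 0,"wx": 0,"wy": 0,"wz": 0}
    - {"tx": 0,"ty": 0,"tz": 0,"wx": 0,"wy": 0,"wz": 0}
    - {"tx": 0,"ty": 0,"tz": 0,"wx": 0,"wy": 0,"wz": 0}
    - {"tx": 0,"ty": 0,"tz": 0,"wx": 0,"wy": 0,"wz": 0}
    - {"tx": 0,"ty": 0,"tz": -2,"wx": 0,"wy": 0,"wz": 0}
    - {"tx": 0,"ty": 0,"tz": -2,"wx": 0,"wy": 0,"wz": 0}
    - {"tx": 0,"ty": 0,"tz": -1,"wx": 0,"wy": 0,"wz": 0}
    - {"tx": 0,"ty": 0,"tz": 0,"wx": 0,"wy": 0,"wz": 0}
    - {"tx": 0,"ty": 0,"tz": 0,"wx": 0,"wy": 0,"wz": 0}
  grip: 62

```text
time: 19.72
position: [0.4633, -0.3642, 0.0022]
ee_rot: [-1.71, -2.635, -0.0]
contact_force: [-0.3, 0.3, -0.1]
finger_gap: 0.0622
```

Call:
carry_out:
  moves:
    - {"tx": 0,"ty": 0,"tz": 0,"wx": 0,"wy": 0,"wz": 0}
    - {"tx": 0,"ty": 0,"tz": 0,"wx": 0,"wy": 0,"wz": 0}
    - {"tx": 0,"ty": 0,"tz": 0,"wx": 0,"wy": 0,"wz": 0}
    - {"tx": 0,"ty": 0,"tz": 0,"wx": 0,"wy": 0,"wz": 0}
    - {"tx": 0,"ty": 0,"tz": 0,"wx": 0,"wy": 0,"wz": 0}
    - {"tx": 0,"ty": 0,"tz": 0,"wx": 0,"wy": 0,"wz": 0}
    - {"tx": 0,"ty": 0,"tz": 0,"wx": 0,"wy": 0,"wz": 0}
    - {"tx": 0,"ty": 0,"tz": 0,"wx": 0,"wy": 0,"wz": 0}
    - {"tx": 0,"ty": 0,"tz": 0,"wx": 0,"wy": 0,"wz": 0}
    - {"tx": 0,"ty": 0,"tz": 0,"wx": 0,"wy": 0,"wz": 0}
  grip: 40

```text
time: 20.55
position: [0.4636, -0.3645, 0.0027]
ee_rot: [1.71, 2.635, -0.0]
contact_force: [0.0, 0.9, 5.1]
finger_gap: 0.0428
```

Call:
carry_out:
  moves:
    - {"tx": 0,"ty": 0,"tz": 0,"wx": 0,"wy": 0,"wz": 0}
    - {"tx": 0,"ty": 0,"tz": 0,"wx": 0,"wy": 0,"wz": 0}
    - {"tx": 0,"ty": 0,"tz": 0,"wx": 0,"wy": 0,"wz": 0}
    - {"tx": 0,"ty": 0,"tz": 0,"wx": 0,"wy": 0,"wz": 0}
    - {"tx": 0,"ty": 0,"tz": 0,"wx": 0,"wy": 0,"wz": 0}
    - {"tx": 0,"ty": 0,"tz": 5,"wx": 0,"wy": 0,"wz": 0}
    - {"tx": 0,"ty": 0,"tz": 10,"wx": 0,"wy": 0,"wz": 0}
    - {"tx": 0,"ty": 0,"tz": 15,"wx": 0,"wy": 0,"wz": 0}
    - {"tx": 0,"ty": 0,"tz": 15,"wx": 0,"wy": 0,"wz": 0}
    - {"tx": 0,"ty": 0,"tz": 15,"wx": 0,"wy": 0,"wz": 0}
  grip: 62

```text
time: 21.38
position: [0.4634, -0.3644, 0.0638]
ee_rot: [1.71, 2.635, -0.0]
contact_force: [0.6, -0.3, -0.7]
finger_gap: 0.062
```

Call:
carry_out:
  moves:
    - {"tx": 0,"ty": 0,"tz": 0,"wx": 0,"wy": 0,"wz": -7}
    - {"tx": 0,"ty": 0,"tz": 0,"wx": 0,"wy": 0,"wz": -7}
    - {"tx": 0,"ty": 0,"tz": 0,"wx": 0,"wy": 0,"wz": -7}
    - {"tx": 0,"ty": 0,"tz": 0,"wx": 0,"wy": 0,"wz": -7}
    - {"tx": 0,"ty": 0,"tz": 0,"wx": 0,"wy": 0,"wz": -7}
    - {"tx": 0,"ty": 0,"tz": 0,"wx": 0,"wy": 0,"wz": -7}
    - {"tx": 0,"ty": 0,"tz": 0,"wx": 0,"wy": 0,"wz": -7}
    - {"tx": 0,"ty": 0,"tz": 0,"wx": 0,"wy": 0,"wz": -7}
    - {"tx": 0,"ty": 0,"tz": 0,"wx": 0,"wy": 0,"wz": -7}
    - {"tx": 0,"ty": 0,"tz": 0,"wx": 0,"wy": 0,"wz": -7}
  grip: 36

```text
time: 22.22
position: [0.4639, -0.3641, 0.0634]
ee_rot: [2.915, 1.169, 0.002]
contact_force: [1.1, -0.3, -0.1]
finger_gap: 0.0361
```

Call:
carry_out:
  moves:
    - {"tx": 0,"ty": 0,"tz": -5,"wx": 0,"wy": 0,"wz": -7}
    - {"tx": 0,"ty": 0,"tz": -10,"wx": 0,"wy": 0,"wz": -7}
    - {"tx": 0,"ty": 0,"tz": -10,"wx": 0,"wy": 0,"wz": -6}
    - {"tx": 0,"ty": 0,"tz": -10,"wx": 0,"wy": 0,"wz": 0}
    - {"tx": 0,"ty": 0,"tz": -6,"wx": 0,"wy": 0,"wz": 0}
    - {"tx": 0,"ty": 0,"tz": -4,"wx": 0,"wy": 0,"wz": 0}
    - {"tx": 0,"ty": 0,"tz": 0,"wx": 0,"wy": 0,"wz": 0}
    - {"tx": 0,"ty": 0,"tz": 0,"wx": 0,"wy": 0,"wz": 0}
    - {"tx": 0,"ty": 0,"tz": 0,"wx": 0,"wy": 0,"wz": 0}
    - {"tx": 0,"ty": 0,"tz": 0,"wx": 0,"wy": 0,"wz": 0}

```text
time: 23.05
position: [0.4636, -0.3646, 0.0179]
ee_rot: [3.072, 0.654, 0.001]
contact_force: [-0.5, -0.0, -0.3]
finger_gap: 0.0363
```

Call:
carry_out:
  moves:
    - {"tx": 0,"ty": 0,"tz": -2,"wx": 0,"wy": 0,"wz": 0}
    - {"tx": 0,"ty": 0,"tz": 0,"wx": 0,"wy": 0,"wz": 0}
    - {"tx": 0,"ty": 0,"tz": 0,"wx": 0,"wy": 0,"wz": 0}
    - {"tx": 0,"ty": 0,"tz": 0,"wx": 0,"wy": 0,"wz": 0}
    - {"tx": 0,"ty": 0,"tz": 0,"wx": 0,"wy": 0,"wz": 0}
    - {"tx": 0,"ty": 0,"tz": 0,"wx": 0,"wy": 0,"wz": 0}
    - {"tx": 0,"ty": 0,"tz": 0,"wx": 0,"wy": 0,"wz": 0}
    - {"tx": 0,"ty": 0,"tz": 0,"wx": 0,"wy": 0,"wz": 0}
    - {"tx": 0,"ty": 0,"tz": 0,"wx": 0,"wy": 0,"wz": 0}
    - {"tx": 0,"ty": 0,"tz": 0,"wx": 0,"wy": 0,"wz": 0}
  grip: 10

```text
time: 23.88
position: [0.4635, -0.3645, 0.0156]
ee_rot: [3.072, 0.654, 0.001]
contact_force: [0.7, 0.4, 5.2]
finger_gap: 0.0168
```

```bash
python3 - <<'E'
from h import *
np.set_printoptions(precision=4,suppress=True,linewidth=200)
o=bot.get_obs();print(o["position"],o["contact_force"],o["finger_gap"])
im=cams.camera("side")["color"]
cv2.imwrite("pics/z6.png",cv2.resize(im[225:325,260:400],(784,560),interpolation=cv2.INTER_CUBIC))
E
```

```text
[ 0.4635 -0.3645  0.0156] [0.737  0.4147 5.227 ] 0.016845827318418036
```

View pics/z6.png

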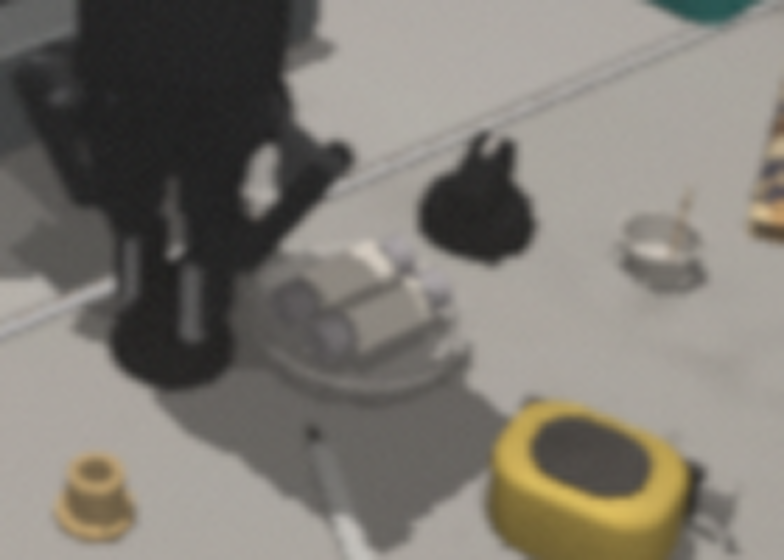

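The near knob is gripped by its wing (gap 16.8 mm), and both old fuses lie in the dish. Carrying it above shaft B with its pointer at -15°.

Call:
carry_out:
  moves:
    - {"tx": 0,"ty": 0,"tz": 5,"wx": 0,"wy": 0,"wz": 0}
    - {"tx": 0,"ty": 0,"tz": 10,"wx": 0,"wy": 0,"wz": 0}
    - {"tx": 0,"ty": 0,"tz": 15,"wx": 0,"wy": 0,"wz": 0}
    - {"tx": 0,"ty": 0,"tz": 20,"wx": 0,"wy": 0,"wz": 0}
    - {"tx": 0,"ty": 0,"tz": 20,"wx": 0,"wy": 0,"wz": 0}
    - {"tx": 0,"ty": 0,"tz": 20,"wx": 0,"wy": 0,"wz": 0}
    - {"tx": 0,"ty": 0,"tz": 15,"wx": 0,"wy": 0,"wz": 0}
    - {"tx": 0,"ty": 0,"tz": 5,"wx": 0,"wy": 0,"wz": 0}
    - {"tx": 0,"ty": 0,"tz": 0,"wx": 0,"wy": 0,"wz": 0}
    - {"tx": 0,"ty": 0,"tz": 0,"wx": 0,"wy": 0,"wz": 0}

```text
time: 24.77
position: [0.4633, -0.3637, 0.125]
ee_rot: [-3.072, -0.654, 0.0]
contact_force: [0.1, -0.6, -1.3]
finger_gap: 0.0167
```

Call:
carry_out:
  moves:
    - {"tx": 12.6,"ty": 18.6,"tz": 0,"wx": 0,"wy": 0,"wz": -3.9}
    - {"tx": 12.6,"ty": 18.6,"tz": 0,"wx": 0,"wy": 0,"wz": -3.9}
    - {"tx": 12.6,"ty": 18.6,"tz": 0,"wx": 0,"wy": 0,"wz": -3.9}
    - {"tx": 12.6,"ty": 18.6,"tz": 0,"wx": 0,"wy": 0,"wz": -3.9}
    - {"tx": 12.6,"ty": 18.6,"tz": 0,"wx": 0,"wy": 0,"wz": -3.9}
    - {"tx": 12.6,"ty": 18.6,"tz": 0,"wx": 0,"wy": 0,"wz": -3.9}
    - {"tx": 12.6,"ty": 18.6,"tz": 0,"wx": 0,"wy": 0,"wz": -3.9}
    - {"tx": 12.6,"ty": 18.6,"tz": 0,"wx": 0,"wy": 0,"wz": -3.9}
    - {"tx": 12.6,"ty": 18.6,"tz": 0,"wx": 0,"wy": 0,"wz": -3.9}
    - {"tx": 12.6,"ty": 18.6,"tz": 0,"wx": 0,"wy": 0,"wz": -3.9}

```text
time: 25.6
position: [0.5891, -0.1768, 0.1237]
ee_rot: [-3.114, 0.414, 0.004]
contact_force: [0.9, 0.7, -0.9]
finger_gap: 0.0163
```

Call:
carry_out:
  moves:
    - {"tx": 0,"ty": 0,"tz": -10,"wx": 0,"wy": 0,"wz": 0}
    - {"tx": 0,"ty": 0,"tz": -8,"wx": 0,"wy": 0,"wz": 0}
    - {"tx": 0,"ty": 0,"tz": -5,"wx": 0,"wy": 0,"wz": 0}
    - {"tx": 0,"ty": 0,"tz": 0,"wx": 0,"wy": 0,"wz": 0}
    - {"tx": 0,"ty": 0,"tz": 0,"wx": 0,"wy": 0,"wz": 0}
    - {"tx": 0,"ty": 0,"tz": 0,"wx": 0,"wy": 0,"wz": 0}
    - {"tx": 0,"ty": 0,"tz": 0,"wx": 0,"wy": 0,"wz": 0}
    - {"tx": 0,"ty": 0,"tz": 0,"wx": 0,"wy": 0,"wz": 0}
    - {"tx": 0,"ty": 0,"tz": 0,"wx": 0,"wy": 0,"wz": 0}
    - {"tx": 0,"ty": 0,"tz": 0,"wx": 0,"wy": 0,"wz": 0}

```text
time: 26.43
position: [0.5895, -0.1783, 0.1026]
ee_rot: [-3.115, 0.409, -0.001]
contact_force: [-0.2, -0.3, -0.3]
finger_gap: 0.0164
```

Call:
carry_out:
  moves:
    - {"tx": 0.3,"ty": 0,"tz": -5,"wx": 0,"wy": 0,"wz": 0}
    - {"tx": 0,"ty": 0,"tz": -4,"wx": 0,"wy": 0,"wz": 0}
    - {"tx": 0,"ty": 0,"tz": -2,"wx": 0,"wy": 0,"wz": 0}
    - {"tx": 0,"ty": 0,"tz": -1,"wx": 0,"wy": 0,"wz": 0}
    - {"tx": 0,"ty": 0,"tz": -0.5,"wx": 0,"wy": 0,"wz": 0}
    - {"tx": 0,"ty": 0,"tz": -0.5,"wx": 0,"wy": 0,"wz": 0}
    - {"tx": 0,"ty": 0,"tz": -0.5,"wx": 0,"wy": 0,"wz": 0}
    - {"tx": 0,"ty": 0,"tz": -0.5,"wx": 0,"wy": 0,"wz": 0}
    - {"tx": 0,"ty": 0,"tz": 0,"wx": 0,"wy": 0,"wz": 0}
    - {"tx": 0,"ty": 0,"tz": 0,"wx": 0,"wy": 0,"wz": 0}

```text
time: 27.27
position: [0.5897, -0.1783, 0.0885]
ee_rot: [3.115, -0.409, 0.0]
contact_force: [0.2, -0.2, 0.9]
finger_gap: 0.0165
```

```bash
python3 - <<'E'
from h import *
np.set_printoptions(precision=4,suppress=True,linewidth=200)
o=bot.get_obs();print(o["position"],o["contact_force"],o["ft_torque"])
im=cams.camera("side")["color"]
cv2.imwrite("pics/z7.png",cv2.resize(im[160:240,230:330],(700,560),interpolation=cv2.INTER_CUBIC))
E
```

```text
[ 0.5897 -0.1783  0.0885] [ 0.2132 -0.2271  0.8765] [-0.0285  0.0184  0.0621]
```

View pics/z7.png

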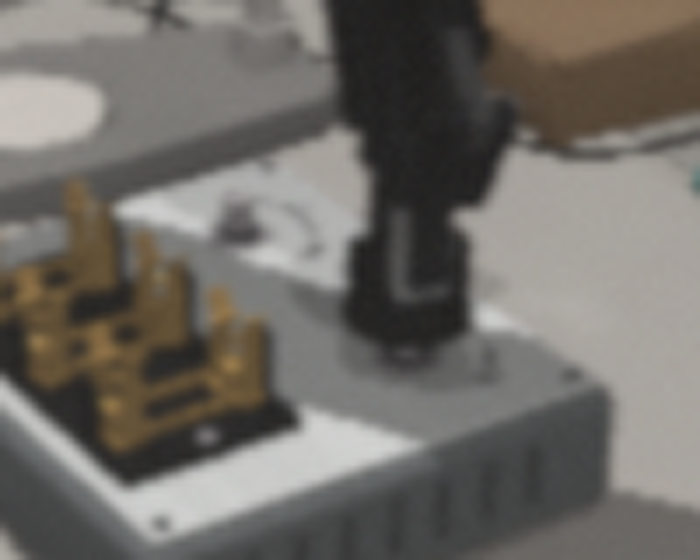

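The knob (about 407,320) stands centred over the shaft (about 408,355) in the side view, just at contact height. Pressing lightly.

Call:
carry_out:
  moves:
    - {"tx": 0,"ty": 0,"tz": -0.5,"wx": 0,"wy": 0,"wz": 0}
    - {"tx": 0,"ty": 0,"tz": -0.5,"wx": 0,"wy": 0,"wz": 0}
    - {"tx": 0,"ty": 0,"tz": -0.5,"wx": 0,"wy": 0,"wz": 0}
    - {"tx": 0,"ty": 0,"tz": 0,"wx": 0,"wy": 0,"wz": 0}
    - {"tx": 0,"ty": 0,"tz": 0,"wx": 0,"wy": 0,"wz": 0}
    - {"tx": 0,"ty": 0,"tz": 0,"wx": 0,"wy": 0,"wz": 0}
    - {"tx": 0,"ty": 0,"tz": 0,"wx": 0,"wy": 0,"wz": 0}
    - {"tx": 0,"ty": 0,"tz": 0,"wx": 0,"wy": 0,"wz": 0}
    - {"tx": 0,"ty": 0,"tz": 0,"wx": 0,"wy": 0,"wz": 0}
    - {"tx": 0,"ty": 0,"tz": 0,"wx": 0,"wy": 0,"wz": 0}

```text
time: 28.15
position: [0.5899, -0.1784, 0.0877]
ee_rot: [-3.115, 0.409, -0.001]
contact_force: [-1.3, 1.3, 6.5]
finger_gap: 0.0166
```

Call:
carry_out:
  moves:
    - {"tx": 0,"ty": 0,"tz": -0.5,"wx": 0,"wy": 0,"wz": 1.5}
    - {"tx": 0,"ty": 0,"tz": 0,"wx": 0,"wy": 0,"wz": 1.5}
    - {"tx": 0,"ty": 0,"tz": 0,"wx": 0,"wy": 0,"wz": 1.5}
    - {"tx": 0,"ty": 0,"tz": 0,"wx": 0,"wy": 0,"wz": 1.5}
    - {"tx": 0,"ty": 0,"tz": 0,"wx": 0,"wy": 0,"wz": 1.5}
    - {"tx": 0,"ty": 0,"tz": 0,"wx": 0,"wy": 0,"wz": 1.5}
    - {"tx": 0,"ty": 0,"tz": 0,"wx": 0,"wy": 0,"wz": 1.5}
    - {"tx": 0,"ty": 0,"tz": 0,"wx": 0,"wy": 0,"wz": 1.5}
    - {"tx": 0,"ty": 0,"tz": 0,"wx": 0,"wy": 0,"wz": 1.5}
    - {"tx": 0,"ty": 0,"tz": 0,"wx": 0,"wy": 0,"wz": 1.5}

```text
time: 28.98
position: [0.5897, -0.1792, 0.0875]
ee_rot: [3.14, 0.002, 0.002]
contact_force: [-2.6, 0.2, 8.1]
finger_gap: 0.0167
```

Call:
carry_out:
  moves:
    - {"tx": 0,"ty": 0,"tz": 0,"wx": 0,"wy": 0,"wz": 1.5}
    - {"tx": 0,"ty": 0,"tz": 0,"wx": 0,"wy": 0,"wz": 1.5}
    - {"tx": 0,"ty": 0,"tz": 0,"wx": 0,"wy": 0,"wz": 1.5}
    - {"tx": 0,"ty": 0,"tz": 0,"wx": 0,"wy": 0,"wz": 1.5}
    - {"tx": 0,"ty": 0,"tz": 0,"wx": 0,"wy": 0,"wz": 1.5}
    - {"tx": 0,"ty": 0,"tz": 0,"wx": 0,"wy": 0,"wz": 1.5}
    - {"tx": 0,"ty": 0,"tz": 0,"wx": 0,"wy": 0,"wz": 1.5}
    - {"tx": 0,"ty": 0,"tz": 0,"wx": 0,"wy": 0,"wz": 1.5}
    - {"tx": 0,"ty": 0,"tz": 0,"wx": 0,"wy": 0,"wz": 1.5}
    - {"tx": 0,"ty": 0,"tz": 0,"wx": 0,"wy": 0,"wz": 1.5}

```text
time: 29.82
position: [0.5905, -0.1788, 0.087]
ee_rot: [3.113, 0.412, 0.003]
contact_force: [1.4, 0.2, 2.4]
finger_gap: 0.0168
```

Call:
carry_out:
  moves:
    - {"tx": 0,"ty": 0,"tz": 0,"wx": 0,"wy": 0,"wz": 1.5}
    - {"tx": 0,"ty": 0,"tz": 0,"wx": 0,"wy": 0,"wz": 1.5}
    - {"tx": 0,"ty": 0,"tz": 0,"wx": 0,"wy": 0,"wz": 1.5}
    - {"tx": 0,"ty": 0,"tz": 0,"wx": 0,"wy": 0,"wz": 1.5}
    - {"tx": 0,"ty": 0,"tz": 0,"wx": 0,"wy": 0,"wz": 1.5}
    - {"tx": 0,"ty": 0,"tz": 0,"wx": 0,"wy": 0,"wz": 1.5}
    - {"tx": 0,"ty": 0,"tz": 0,"wx": 0,"wy": 0,"wz": 1.5}
    - {"tx": 0,"ty": 0,"tz": 0,"wx": 0,"wy": 0,"wz": 1.5}
    - {"tx": 0,"ty": 0,"tz": 0,"wx": 0,"wy": 0,"wz": 1.5}
    - {"tx": 0,"ty": 0,"tz": 0,"wx": 0,"wy": 0,"wz": 1.5}

```text
time: 30.65
position: [0.5903, -0.178, 0.0864]
ee_rot: [3.033, 0.818, 0.002]
contact_force: [6.0, -0.5, -1.1]
finger_gap: 0.0167
```

Call:
carry_out:
  moves:
    - {"tx": 0,"ty": 0,"tz": -0.5,"wx": 0,"wy": 0,"wz": 0}
    - {"tx": 0,"ty": 0,"tz": -0.5,"wx": 0,"wy": 0,"wz": 0}
    - {"tx": 0,"ty": 0,"tz": -0.5,"wx": 0,"wy": 0,"wz": 0}
    - {"tx": 0,"ty": 0,"tz": -0.5,"wx": 0,"wy": 0,"wz": 0}
    - {"tx": 0,"ty": 0,"tz": 0,"wx": 0,"wy": 0,"wz": 0}
    - {"tx": 0,"ty": 0,"tz": 0,"wx": 0,"wy": 0,"wz": 0}
    - {"tx": 0,"ty": 0,"tz": 0,"wx": 0,"wy": 0,"wz": 0}
    - {"tx": 0,"ty": 0,"tz": 0,"wx": 0,"wy": 0,"wz": 0}
    - {"tx": 0,"ty": 0,"tz": 0,"wx": 0,"wy": 0,"wz": 0}
    - {"tx": 0,"ty": 0,"tz": 0,"wx": 0,"wy": 0,"wz": 0}

```text
time: 31.48
position: [0.5901, -0.1773, 0.0844]
ee_rot: [-3.033, -0.814, -0.001]
contact_force: [4.1, 2.6, 1.4]
finger_gap: 0.0171
```

```bash
python3 -c "
from h import *
o=bot.get_obs();print(o['position'],o['contact_force'],o['ft_torque'])"
```

```text
[ 0.59006997 -0.17734478  0.08436233] [4.09540901 2.57070912 1.44431761] [ 0.47140271 -1.12925518 -0.0323412 ]
```

It drops with next to no force. Continuing down to home.

Call:
carry_out:
  moves:
    - {"tx": 0.3,"ty": 0.2,"tz": -1,"wx": 0,"wy": 0,"wz": 0}
    - {"tx": 0,"ty": 0,"tz": -1,"wx": 0,"wy": 0,"wz": 0}
    - {"tx": 0,"ty": 0,"tz": -1,"wx": 0,"wy": 0,"wz": 0}
    - {"tx": 0,"ty": 0,"tz": -1,"wx": 0,"wy": 0,"wz": 0}
    - {"tx": 0,"ty": 0,"tz": -1,"wx": 0,"wy": 0,"wz": 0}
    - {"tx": 0,"ty": 0,"tz": 0,"wx": 0,"wy": 0,"wz": 0}
    - {"tx": 0,"ty": 0,"tz": 0,"wx": 0,"wy": 0,"wz": 0}
    - {"tx": 0,"ty": 0,"tz": 0,"wx": 0,"wy": 0,"wz": 0}
    - {"tx": 0,"ty": 0,"tz": 0,"wx": 0,"wy": 0,"wz": 0}
    - {"tx": 0,"ty": 0,"tz": 0,"wx": 0,"wy": 0,"wz": 0}

```text
time: 32.32
position: [0.5903, -0.1773, 0.0791]
ee_rot: [-3.033, -0.814, -0.001]
contact_force: [4.8, 2.1, 1.2]
finger_gap: 0.0168
```

Call:
carry_out:
  moves:
    - {"tx": 0,"ty": 0,"tz": -1,"wx": 0,"wy": 0,"wz": 0}
    - {"tx": 0,"ty": 0,"tz": -1,"wx": 0,"wy": 0,"wz": 0}
    - {"tx": 0,"ty": 0,"tz": -0.5,"wx": 0,"wy": 0,"wz": 0}
    - {"tx": 0,"ty": 0,"tz": -0.5,"wx": 0,"wy": 0,"wz": 0}
    - {"tx": 0,"ty": 0,"tz": -0.5,"wx": 0,"wy": 0,"wz": 0}
    - {"tx": 0,"ty": 0,"tz": 0,"wx": 0,"wy": 0,"wz": 0}
    - {"tx": 0,"ty": 0,"tz": 0,"wx": 0,"wy": 0,"wz": 0}
    - {"tx": 0,"ty": 0,"tz": 0,"wx": 0,"wy": 0,"wz": 0}
    - {"tx": 0,"ty": 0,"tz": 0,"wx": 0,"wy": 0,"wz": 0}
    - {"tx": 0,"ty": 0,"tz": 0,"wx": 0,"wy": 0,"wz": 0}

```text
time: 33.15
position: [0.5904, -0.1772, 0.0758]
ee_rot: [-3.033, -0.815, -0.001]
contact_force: [4.9, 2.5, 1.0]
finger_gap: 0.0167
```

Call:
carry_out:
  moves:
    - {"tx": 0,"ty": 0,"tz": -0.5,"wx": 0,"wy": 0,"wz": 0}
    - {"tx": 0,"ty": 0,"tz": -0.5,"wx": 0,"wy": 0,"wz": 0}
    - {"tx": 0,"ty": 0,"tz": -0.5,"wx": 0,"wy": 0,"wz": 0}
    - {"tx": 0,"ty": 0,"tz": -0.5,"wx": 0,"wy": 0,"wz": 0}
    - {"tx": 0,"ty": 0,"tz": 0,"wx": 0,"wy": 0,"wz": 0}
    - {"tx": 0,"ty": 0,"tz": 0,"wx": 0,"wy": 0,"wz": 0}
    - {"tx": 0,"ty": 0,"tz": 0,"wx": 0,"wy": 0,"wz": 0}
    - {"tx": 0,"ty": 0,"tz": 0,"wx": 0,"wy": 0,"wz": 0}
    - {"tx": 0,"ty": 0,"tz": 0,"wx": 0,"wy": 0,"wz": 0}
    - {"tx": 0,"ty": 0,"tz": 0,"wx": 0,"wy": 0,"wz": 0}

```text
time: 33.98
position: [0.5904, -0.1773, 0.0745]
ee_rot: [-3.033, -0.814, -0.002]
contact_force: [3.9, 3.2, 7.2]
finger_gap: 0.0164
```

Call:
carry_out:
  moves:
    - {"tx": 0.1,"ty": 0,"tz": 0,"wx": 0,"wy": 0,"wz": 2}
    - {"tx": 0.1,"ty": 0,"tz": 0,"wx": 0,"wy": 0,"wz": 2}
    - {"tx": 0,"ty": 0,"tz": 0,"wx": 0,"wy": 0,"wz": 2}
    - {"tx": 0,"ty": 0,"tz": 0,"wx": 0,"wy": 0,"wz": 2}
    - {"tx": 0,"ty": 0,"tz": 0,"wx": 0,"wy": 0,"wz": 2}
    - {"tx": 0,"ty": 0,"tz": 0,"wx": 0,"wy": 0,"wz": 2}
    - {"tx": 0,"ty": 0,"tz": 0,"wx": 0,"wy": 0,"wz": 2}
    - {"tx": 0,"ty": 0,"tz": 0,"wx": 0,"wy": 0,"wz": 2}
    - {"tx": 0,"ty": 0,"tz": 0,"wx": 0,"wy": 0,"wz": 2}
    - {"tx": 0,"ty": 0,"tz": 0,"wx": 0,"wy": 0,"wz": 2}

```text
time: 34.82
position: [0.5909, -0.1773, 0.0745]
ee_rot: [-2.845, -1.332, -0.003]
contact_force: [4.6, 3.6, 6.6]
finger_gap: 0.0163
```

Call:
carry_out:
  moves:
    - {"tx": 0,"ty": 0,"tz": 0,"wx": 0,"wy": 0,"wz": 2}
    - {"tx": 0,"ty": 0,"tz": 0,"wx": 0,"wy": 0,"wz": 2}
    - {"tx": 0,"ty": 0,"tz": 0,"wx": 0,"wy": 0,"wz": 2}
    - {"tx": 0,"ty": 0,"tz": 0,"wx": 0,"wy": 0,"wz": 2}
    - {"tx": 0,"ty": 0,"tz": 0,"wx": 0,"wy": 0,"wz": 2}
    - {"tx": 0,"ty": 0,"tz": 0,"wx": 0,"wy": 0,"wz": 1.5}
    - {"tx": 0,"ty": 0,"tz": 0,"wx": 0,"wy": 0,"wz": 1.5}
    - {"tx": 0,"ty": 0,"tz": 0,"wx": 0,"wy": 0,"wz": 0}
    - {"tx": 0,"ty": 0,"tz": 0,"wx": 0,"wy": 0,"wz": 0}
    - {"tx": 0,"ty": 0,"tz": 0,"wx": 0,"wy": 0,"wz": 0}

```text
time: 35.65
position: [0.5907, -0.1774, 0.0745]
ee_rot: [-2.677, -1.643, -0.002]
contact_force: [3.2, 4.2, 6.3]
finger_gap: 0.0164
```

```bash
python3 -c "
from h import *
o=bot.get_obs();print(o['position'],o['contact_force'],o['ft_torque'],o['joint_torque'])"
```

```text
[ 0.59074775 -0.17736798  0.07448182] [3.15730291 4.16958463 6.31985351] [ 0.75693604 -0.92393495 -0.06195305] [ 2.68649586e+00 -5.16846120e+01  1.16018397e+01 -8.67972493e+00
  1.29260447e+00  2.82559841e-02  3.20707331e-02]
```

Call:
carry_out:
  moves:
    - {"tx": 0,"ty": 0,"tz": 0,"wx": 0,"wy": 0,"wz": 1}
    - {"tx": 0,"ty": 0,"tz": 0,"wx": 0,"wy": 0,"wz": 1}
    - {"tx": 0,"ty": 0,"tz": 0,"wx": 0,"wy": 0,"wz": 1}
    - {"tx": 0,"ty": 0,"tz": 0,"wx": 0,"wy": 0,"wz": 1}
    - {"tx": 0,"ty": 0,"tz": 0,"wx": 0,"wy": 0,"wz": 0}
    - {"tx": 0,"ty": 0,"tz": 0,"wx": 0,"wy": 0,"wz": 0}
    - {"tx": 0,"ty": 0,"tz": 0,"wx": 0,"wy": 0,"wz": 0}
    - {"tx": 0,"ty": 0,"tz": 0,"wx": 0,"wy": 0,"wz": 0}
    - {"tx": 0,"ty": 0,"tz": 0,"wx": 0,"wy": 0,"wz": 0}
    - {"tx": 0,"ty": 0,"tz": 0,"wx": 0,"wy": 0,"wz": 0}

```text
time: 36.48
position: [0.5908, -0.1774, 0.0745]
ee_rot: [-2.618, -1.736, -0.002]
contact_force: [3.3, 3.1, 6.6]
finger_gap: 0.0167
```

```bash
python3 -c "
from h import *
o=bot.get_obs();print(o['position'],o['contact_force'],o['ft_torque'],o['ee_rot'])"
```

```text
[ 0.59078046 -0.17736789  0.07449182] [3.33652431 3.06032697 6.56709957] [ 0.7202925  -0.87948035 -0.04720843] [-2.61843155e+00 -1.73562869e+00 -2.27025786e-03]
```

Call:
carry_out:
  moves:
    - {"tx": 0,"ty": 0,"tz": 0,"wx": 0,"wy": 0,"wz": 1}
    - {"tx": 0,"ty": 0,"tz": 0,"wx": 0,"wy": 0,"wz": 1}
    - {"tx": 0,"ty": 0,"tz": 0,"wx": 0,"wy": 0,"wz": 1}
    - {"tx": 0,"ty": 0,"tz": 0,"wx": 0,"wy": 0,"wz": 0}
    - {"tx": 0,"ty": 0,"tz": 0,"wx": 0,"wy": 0,"wz": 0}
    - {"tx": 0,"ty": 0,"tz": 0,"wx": 0,"wy": 0,"wz": 0}
    - {"tx": 0,"ty": 0,"tz": 0,"wx": 0,"wy": 0,"wz": 0}
    - {"tx": 0,"ty": 0,"tz": 0,"wx": 0,"wy": 0,"wz": 0}
    - {"tx": 0,"ty": 0,"tz": 0,"wx": 0,"wy": 0,"wz": 0}
    - {"tx": 0,"ty": 0,"tz": 0,"wx": 0,"wy": 0,"wz": 0}

```text
time: 37.32
position: [0.5907, -0.1774, 0.0745]
ee_rot: [-2.572, -1.804, -0.002]
contact_force: [4.0, 3.9, 7.0]
finger_gap: 0.0167
```

```bash
python3 -c "
from h import *
o=bot.get_obs();print(o['position'],o['contact_force'],o['ft_torque'],o['ee_rot'])"
```

```text
[ 0.59072098 -0.17736899  0.07446449] [4.03956403 3.87069182 7.00513458] [ 0.74256909 -0.88038995 -0.0416335 ] [-2.57210245e+00 -1.80362142e+00 -2.10577920e-03]
```

Call:
carry_out:
  moves:
    - {"tx": 0,"ty": 0,"tz": 0,"wx": 0,"wy": 0,"wz": -2}
    - {"tx": 0,"ty": 0,"tz": 0,"wx": 0,"wy": 0,"wz": -2}
    - {"tx": 0,"ty": 0,"tz": 0,"wx": 0,"wy": 0,"wz": 0}
    - {"tx": 0,"ty": 0,"tz": 0,"wx": 0,"wy": 0,"wz": 0}
    - {"tx": 0,"ty": 0,"tz": 0,"wx": 0,"wy": 0,"wz": 0}
    - {"tx": 0,"ty": 0,"tz": 0,"wx": 0,"wy": 0,"wz": 0}
    - {"tx": 0,"ty": 0,"tz": 0,"wx": 0,"wy": 0,"wz": 0}
    - {"tx": 0,"ty": 0,"tz": 0,"wx": 0,"wy": 0,"wz": 0}
    - {"tx": 0,"ty": 0,"tz": 0,"wx": 0,"wy": 0,"wz": 0}
    - {"tx": 0,"ty": 0,"tz": 0,"wx": 0,"wy": 0,"wz": 0}

```text
time: 38.15
position: [0.5905, -0.1774, 0.0745]
ee_rot: [-2.633, -1.713, -0.002]
contact_force: [3.2, 3.3, 7.2]
finger_gap: 0.0166
```

Call:
carry_out:
  moves:
    - {"tx": 0,"ty": 0,"tz": 0,"wx": 0,"wy": 0,"wz": 0}
    - {"tx": 0,"ty": 0,"tz": 0,"wx": 0,"wy": 0,"wz": 0}
    - {"tx": 0,"ty": 0,"tz": 0,"wx": 0,"wy": 0,"wz": 0}
    - {"tx": 0,"ty": 0,"tz": 0,"wx": 0,"wy": 0,"wz": 0}
    - {"tx": 0,"ty": 0,"tz": 0,"wx": 0,"wy": 0,"wz": 0}
    - {"tx": 0,"ty": 0,"tz": 5,"wx": 0,"wy": 0,"wz": 0}
    - {"tx": 0,"ty": 0,"tz": 10,"wx": 0,"wy": 0,"wz": 0}
    - {"tx": 0,"ty": 0,"tz": 15,"wx": 0,"wy": 0,"wz": 0}
    - {"tx": 0,"ty": 0,"tz": 10,"wx": 0,"wy": 0,"wz": 0}
    - {"tx": 0,"ty": 0,"tz": 10,"wx": 0,"wy": 0,"wz": 0}
  grip: 36

```text
time: 38.98
position: [0.5905, -0.1783, 0.1254]
ee_rot: [2.633, 1.711, 0.001]
contact_force: [0.6, 0.2, 0.9]
finger_gap: 0.0358
```

Call:
carry_out:
  moves:
    - {"tx": 2.3,"ty": -19.5,"tz": 0,"wx": 0,"wy": 0,"wz": 5.2}
    - {"tx": 2.3,"ty": -19.5,"tz": 0,"wx": 0,"wy": 0,"wz": 5.2}
    - {"tx": 2.3,"ty": -19.5,"tz": 0,"wx": 0,"wy": 0,"wz": 5.2}
    - {"tx": 2.3,"ty": -19.5,"tz": 0,"wx": 0,"wy": 0,"wz": 5.2}
    - {"tx": 2.3,"ty": -19.5,"tz": 0,"wx": 0,"wy": 0,"wz": 5.2}
    - {"tx": 2.3,"ty": -19.5,"tz": 0,"wx": 0,"wy": 0,"wz": 5.2}
    - {"tx": 2.3,"ty": -19.5,"tz": 0,"wx": 0,"wy": 0,"wz": 5.2}
    - {"tx": 2.3,"ty": -19.5,"tz": 0,"wx": 0,"wy": 0,"wz": 5.2}
    - {"tx": 2.3,"ty": -19.5,"tz": 0,"wx": 0,"wy": 0,"wz": 5.2}
    - {"tx": 2.3,"ty": -19.5,"tz": 0,"wx": 0,"wy": 0,"wz": 5.2}
  grip: 58

```text
time: 39.82
position: [0.6131, -0.3742, 0.1246]
ee_rot: [1.611, 2.697, -0.001]
contact_force: [1.4, -0.3, 0.2]
finger_gap: 0.0578
```

```bash
python3 - <<'E'
from h import *
np.set_printoptions(precision=4,suppress=True,linewidth=200)
o=bot.get_obs();print(o["position"],o["contact_force"],o["ee_rot"])
t=cams.camera("top")["color"];s=cams.camera("side")["color"]
a=cv2.resize(t[140:190,285:345],(480,400),interpolation=cv2.INTER_CUBIC)
b=cv2.resize(s[175:225,260:300],(320,400),interpolation=cv2.INTER_CUBIC)
cv2.imwrite("pics/z8.png",np.hstack([a,b]))
E
```

```text
[ 0.6131 -0.3742  0.1246] [ 1.3984 -0.3461  0.2465] [ 1.6113  2.6965 -0.0008]
```

View pics/z8.png

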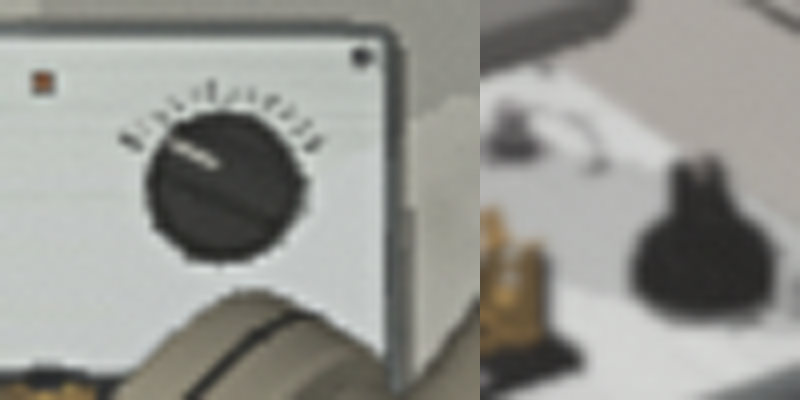

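Knob B is home, upright, and points at the long zero tick (pointer runs from 218,166 towards 132,142). Next, the far knob.

Call:
carry_out:
  moves:
    - {"tx": 0,"ty": 1.5,"tz": -20,"wx": 0,"wy": 0,"wz": 0}
    - {"tx": 0,"ty": 0,"tz": -20,"wx": 0,"wy": 0,"wz": 0}
    - {"tx": 0,"ty": 0,"tz": -20,"wx": 0,"wy": 0,"wz": 0}
    - {"tx": 0,"ty": 0,"tz": -15,"wx": 0,"wy": 0,"wz": 0}
    - {"tx": 0,"ty": 0,"tz": -15,"wx": 0,"wy": 0,"wz": 0}
    - {"tx": 0,"ty": 0,"tz": -10,"wx": 0,"wy": 0,"wz": 0}
    - {"tx": 0,"ty": 0,"tz": -10,"wx": 0,"wy": 0,"wz": 0}
    - {"tx": 0,"ty": 0,"tz": -8,"wx": 0,"wy": 0,"wz": 0}
    - {"tx": 0,"ty": 0,"tz": -3,"wx": 0,"wy": 0,"wz": 0}
    - {"tx": 0,"ty": 0,"tz": 0,"wx": 0,"wy": 0,"wz": 0}

```text
time: 40.75
position: [0.6129, -0.3714, 0.0022]
ee_rot: [-1.617, -2.692, -0.0]
contact_force: [0.6, -0.7, -0.1]
finger_gap: 0.0579
```

Call:
carry_out:
  moves:
    - {"tx": 0,"ty": 0,"tz": 0,"wx": 0,"wy": 0,"wz": 0}
    - {"tx": 0,"ty": 0,"tz": 0,"wx": 0,"wy": 0,"wz": 0}
    - {"tx": 0,"ty": 0,"tz": 0,"wx": 0,"wy": 0,"wz": 0}
    - {"tx": 0,"ty": 0,"tz": 0,"wx": 0,"wy": 0,"wz": 0}
    - {"tx": 0,"ty": 0,"tz": 0,"wx": 0,"wy": 0,"wz": 0}
    - {"tx": 0,"ty": 0,"tz": 0,"wx": 0,"wy": 0,"wz": 0}
    - {"tx": 0,"ty": 0,"tz": 0,"wx": 0,"wy": 0,"wz": 0}
    - {"tx": 0,"ty": 0,"tz": 0,"wx": 0,"wy": 0,"wz": 0}
    - {"tx": 0,"ty": 0,"tz": 0,"wx": 0,"wy": 0,"wz": 0}
    - {"tx": 0,"ty": 0,"tz": 0,"wx": 0,"wy": 0,"wz": 0}
  grip: 40

```text
time: 41.58
position: [0.6138, -0.3719, 0.0037]
ee_rot: [1.617, 2.692, 0.0]
contact_force: [0.1, -0.1, 6.1]
finger_gap: 0.043
```

Call:
carry_out:
  moves:
    - {"tx": 0,"ty": 0,"tz": 0,"wx": 0,"wy": 0,"wz": 0}
    - {"tx": 0,"ty": 0,"tz": 0,"wx": 0,"wy": 0,"wz": 0}
    - {"tx": 0,"ty": 0,"tz": 0,"wx": 0,"wy": 0,"wz": 0}
    - {"tx": 0,"ty": 0,"tz": 0,"wx": 0,"wy": 0,"wz": 0}
    - {"tx": 0,"ty": 0,"tz": 0,"wx": 0,"wy": 0,"wz": 0}
    - {"tx": 0,"ty": 0,"tz": 5,"wx": 0,"wy": 0,"wz": 0}
    - {"tx": 0,"ty": 0,"tz": 10,"wx": 0,"wy": 0,"wz": 0}
    - {"tx": 0,"ty": 0,"tz": 15,"wx": 0,"wy": 0,"wz": 0}
    - {"tx": 0,"ty": 0,"tz": 15,"wx": 0,"wy": 0,"wz": 0}
    - {"tx": 0,"ty": 0,"tz": 15,"wx": 0,"wy": 0,"wz": 0}
  grip: 58

```text
time: 42.42
position: [0.6137, -0.372, 0.0653]
ee_rot: [1.616, 2.692, -0.0]
contact_force: [0.3, 0.1, 0.7]
finger_gap: 0.058
```

Call:
carry_out:
  moves:
    - {"tx": 0,"ty": 0,"tz": 0,"wx": 0,"wy": 0,"wz": -7}
    - {"tx": 0,"ty": 0,"tz": 0,"wx": 0,"wy": 0,"wz": -7}
    - {"tx": 0,"ty": 0,"tz": 0,"wx": 0,"wy": 0,"wz": -7}
    - {"tx": 0,"ty": 0,"tz": 0,"wx": 0,"wy": 0,"wz": -7}
    - {"tx": 0,"ty": 0,"tz": 0,"wx": 0,"wy": 0,"wz": -7}
    - {"tx": 0,"ty": 0,"tz": 0,"wx": 0,"wy": 0,"wz": -7}
    - {"tx": 0,"ty": 0,"tz": 0,"wx": 0,"wy": 0,"wz": -7}
    - {"tx": 0,"ty": 0,"tz": 0,"wx": 0,"wy": 0,"wz": -7}
    - {"tx": 0,"ty": 0,"tz": 0,"wx": 0,"wy": 0,"wz": -7}
    - {"tx": 0,"ty": 0,"tz": 0,"wx": 0,"wy": 0,"wz": -7}
  grip: 36

```text
time: 43.25
position: [0.6141, -0.3716, 0.0649]
ee_rot: [2.872, 1.27, 0.003]
contact_force: [-0.4, -0.0, -0.3]
finger_gap: 0.0362
```

Call:
carry_out:
  moves:
    - {"tx": 0,"ty": 0,"tz": 0,"wx": 0,"wy": 0,"wz": -7}
    - {"tx": 0,"ty": 0,"tz": -10,"wx": 0,"wy": 0,"wz": -7}
    - {"tx": 0,"ty": 0,"tz": -10,"wx": 0,"wy": 0,"wz": -3}
    - {"tx": 0,"ty": 0,"tz": -10,"wx": 0,"wy": 0,"wz": 0}
    - {"tx": 0,"ty": 0,"tz": -10,"wx": 0,"wy": 0,"wz": 0}
    - {"tx": 0,"ty": 0,"tz": 0,"wx": 0,"wy": 0,"wz": 0}
    - {"tx": 0,"ty": 0,"tz": 0,"wx": 0,"wy": 0,"wz": 0}
    - {"tx": 0,"ty": 0,"tz": 0,"wx": 0,"wy": 0,"wz": 0}
    - {"tx": 0,"ty": 0,"tz": 0,"wx": 0,"wy": 0,"wz": 0}
    - {"tx": 0,"ty": 0,"tz": 0,"wx": 0,"wy": 0,"wz": 0}

```text
time: 44.08
position: [0.6135, -0.3719, 0.0236]
ee_rot: [3.026, 0.841, 0.001]
contact_force: [-1.4, -0.1, -0.6]
finger_gap: 0.0358
```

Call:
carry_out:
  moves:
    - {"tx": 0,"ty": 0,"tz": -5,"wx": 0,"wy": 0,"wz": 0}
    - {"tx": 0,"ty": 0,"tz": -3,"wx": 0,"wy": 0,"wz": 0}
    - {"tx": 0,"ty": 0,"tz": 0,"wx": 0,"wy": 0,"wz": 0}
    - {"tx": 0,"ty": 0,"tz": 0,"wx": 0,"wy": 0,"wz": 0}
    - {"tx": 0,"ty": 0,"tz": 0,"wx": 0,"wy": 0,"wz": 0}
    - {"tx": 0,"ty": 0,"tz": 0,"wx": 0,"wy": 0,"wz": 0}
    - {"tx": 0,"ty": 0,"tz": 0,"wx": 0,"wy": 0,"wz": 0}
    - {"tx": 0,"ty": 0,"tz": 0,"wx": 0,"wy": 0,"wz": 0}
    - {"tx": 0,"ty": 0,"tz": 0,"wx": 0,"wy": 0,"wz": 0}
    - {"tx": 0,"ty": 0,"tz": 0,"wx": 0,"wy": 0,"wz": 0}

```text
time: 44.92
position: [0.6132, -0.3716, 0.0149]
ee_rot: [3.027, 0.841, 0.0]
contact_force: [-0.4, -0.5, -0.3]
finger_gap: 0.0359
```

Call:
carry_out:
  moves:
    - {"tx": 0,"ty": 0,"tz": 0,"wx": 0,"wy": 0,"wz": 0}
    - {"tx": 0,"ty": 0,"tz": 0,"wx": 0,"wy": 0,"wz": 0}
    - {"tx": 0,"ty": 0,"tz": 0,"wx": 0,"wy": 0,"wz": 0}
    - {"tx": 0,"ty": 0,"tz": 0,"wx": 0,"wy": 0,"wz": 0}
    - {"tx": 0,"ty": 0,"tz": 0,"wx": 0,"wy": 0,"wz": 0}
    - {"tx": 0,"ty": 0,"tz": 0,"wx": 0,"wy": 0,"wz": 0}
    - {"tx": 0,"ty": 0,"tz": 0,"wx": 0,"wy": 0,"wz": 0}
    - {"tx": 0,"ty": 0,"tz": 0,"wx": 0,"wy": 0,"wz": 0}
    - {"tx": 0,"ty": 0,"tz": 0,"wx": 0,"wy": 0,"wz": 0}
    - {"tx": 0,"ty": 0,"tz": 0,"wx": 0,"wy": 0,"wz": 0}
  grip: 10

```text
time: 45.75
position: [0.6133, -0.3717, 0.0151]
ee_rot: [3.027, 0.84, 0.001]
contact_force: [-0.2, 0.8, 4.0]
finger_gap: 0.0166
```

Call:
carry_out:
  moves:
    - {"tx": 0,"ty": 0,"tz": 5,"wx": 0,"wy": 0,"wz": 0}
    - {"tx": 0,"ty": 0,"tz": 10,"wx": 0,"wy": 0,"wz": 0}
    - {"tx": 0,"ty": 0,"tz": 15,"wx": 0,"wy": 0,"wz": 0}
    - {"tx": 0,"ty": 0,"tz": 20,"wx": 0,"wy": 0,"wz": 0}
    - {"tx": 0,"ty": 0,"tz": 20,"wx": 0,"wy": 0,"wz": 0}
    - {"tx": 0,"ty": 0,"tz": 20,"wx": 0,"wy": 0,"wz": 0}
    - {"tx": 0,"ty": 0,"tz": 15,"wx": 0,"wy": 0,"wz": 0}
    - {"tx": 0,"ty": 0,"tz": 10,"wx": 0,"wy": 0,"wz": 0}
    - {"tx": 0,"ty": 0,"tz": 0,"wx": 0,"wy": 0,"wz": 0}
    - {"tx": 0,"ty": 0,"tz": 0,"wx": 0,"wy": 0,"wz": 0}

```text
time: 46.58
position: [0.6133, -0.3714, 0.1302]
ee_rot: [3.027, 0.841, 0.001]
contact_force: [-0.5, -0.1, -0.8]
finger_gap: 0.0162
```

Call:
carry_out:
  moves:
    - {"tx": -2.3,"ty": 30.4,"tz": 0,"wx": 0,"wy": 0,"wz": -4.6}
    - {"tx": -2.3,"ty": 30.4,"tz": 0,"wx": 0,"wy": 0,"wz": -4.6}
    - {"tx": -2.3,"ty": 30.4,"tz": 0,"wx": 0,"wy": 0,"wz": -4.6}
    - {"tx": -2.3,"ty": 30.4,"tz": 0,"wx": 0,"wy": 0,"wz": -4.6}
    - {"tx": -2.3,"ty": 30.4,"tz": 0,"wx": 0,"wy": 0,"wz": -4.6}
    - {"tx": -2.3,"ty": 30.4,"tz": 0,"wx": 0,"wy": 0,"wz": -4.6}
    - {"tx": -2.3,"ty": 30.4,"tz": 0,"wx": 0,"wy": 0,"wz": -4.6}
    - {"tx": -2.3,"ty": 30.4,"tz": 0,"wx": 0,"wy": 0,"wz": -4.6}
    - {"tx": -2.3,"ty": 30.4,"tz": 0,"wx": 0,"wy": 0,"wz": -4.6}
    - {"tx": -2.3,"ty": 30.4,"tz": 0,"wx": 0,"wy": 0,"wz": -4.6}

```text
time: 47.42
position: [0.589, -0.0657, 0.1284]
ee_rot: [-3.114, 0.416, 0.004]
contact_force: [-0.5, -0.3, -0.2]
finger_gap: 0.0164
```

Call:
carry_out:
  moves:
    - {"tx": 0,"ty": 0,"tz": -10,"wx": 0,"wy": 0,"wz": 0}
    - {"tx": 0,"ty": 0,"tz": -10,"wx": 0,"wy": 0,"wz": 0}
    - {"tx": 0,"ty": 0,"tz": -8,"wx": 0,"wy": 0,"wz": 0}
    - {"tx": 0,"ty": 0,"tz": 0,"wx": 0,"wy": 0,"wz": 0}
    - {"tx": 0,"ty": 0,"tz": 0,"wx": 0,"wy": 0,"wz": 0}
    - {"tx": 0,"ty": 0,"tz": 0,"wx": 0,"wy": 0,"wz": 0}
    - {"tx": 0,"ty": 0,"tz": 0,"wx": 0,"wy": 0,"wz": 0}
    - {"tx": 0,"ty": 0,"tz": 0,"wx": 0,"wy": 0,"wz": 0}
    - {"tx": 0,"ty": 0,"tz": 0,"wx": 0,"wy": 0,"wz": 0}
    - {"tx": 0,"ty": 0,"tz": 0,"wx": 0,"wy": 0,"wz": 0}

```text
time: 48.25
position: [0.5903, -0.0677, 0.1021]
ee_rot: [-3.115, 0.409, -0.001]
contact_force: [0.2, 0.1, -0.5]
finger_gap: 0.0167
```

Call:
carry_out:
  moves:
    - {"tx": 0.4,"ty": 0,"tz": -5,"wx": 0,"wy": 0,"wz": 0}
    - {"tx": 0,"ty": 0,"tz": -4,"wx": 0,"wy": 0,"wz": 0}
    - {"tx": 0,"ty": 0,"tz": -2,"wx": 0,"wy": 0,"wz": 0}
    - {"tx": 0,"ty": 0,"tz": -1,"wx": 0,"wy": 0,"wz": 0}
    - {"tx": 0,"ty": 0,"tz": -0.5,"wx": 0,"wy": 0,"wz": 0}
    - {"tx": 0,"ty": 0,"tz": -0.5,"wx": 0,"wy": 0,"wz": 0}
    - {"tx": 0,"ty": 0,"tz": -0.5,"wx": 0,"wy": 0,"wz": 0}
    - {"tx": 0,"ty": 0,"tz": -0.5,"wx": 0,"wy": 0,"wz": 0}
    - {"tx": 0,"ty": 0,"tz": -0.5,"wx": 0,"wy": 0,"wz": 0}
    - {"tx": 0,"ty": 0,"tz": -0.3,"wx": 0,"wy": 0,"wz": 0}

```text
time: 49.08
position: [0.5907, -0.0674, 0.0871]
ee_rot: [-3.115, 0.409, -0.0]
contact_force: [-0.5, 1.2, 1.8]
finger_gap: 0.0163
```

Call:
carry_out:
  moves:
    - {"tx": 0,"ty": 0,"tz": -0.3,"wx": 0,"wy": 0,"wz": 0}
    - {"tx": 0,"ty": 0,"tz": -0.3,"wx": 0,"wy": 0,"wz": 0}
    - {"tx": 0,"ty": 0,"tz": 0,"wx": 0,"wy": 0,"wz": 0}
    - {"tx": 0,"ty": 0,"tz": 0,"wx": 0,"wy": 0,"wz": 0}
    - {"tx": 0,"ty": 0,"tz": 0,"wx": 0,"wy": 0,"wz": 0}
    - {"tx": 0,"ty": 0,"tz": 0,"wx": 0,"wy": 0,"wz": 0}
    - {"tx": 0,"ty": 0,"tz": 0,"wx": 0,"wy": 0,"wz": 0}
    - {"tx": 0,"ty": 0,"tz": 0,"wx": 0,"wy": 0,"wz": 0}
    - {"tx": 0,"ty": 0,"tz": 0,"wx": 0,"wy": 0,"wz": 0}
    - {"tx": 0,"ty": 0,"tz": 0,"wx": 0,"wy": 0,"wz": 0}

```text
time: 49.92
position: [0.5907, -0.0674, 0.0866]
ee_rot: [-3.115, 0.409, -0.001]
contact_force: [-0.7, 1.5, 4.7]
finger_gap: 0.0165
```

Call:
carry_out:
  moves:
    - {"tx": 0,"ty": 0,"tz": -0.4,"wx": 0,"wy": 0,"wz": 1.5}
    - {"tx": 0,"ty": 0,"tz": 0,"wx": 0,"wy": 0,"wz": 1.5}
    - {"tx": 0,"ty": 0,"tz": 0,"wx": 0,"wy": 0,"wz": 1.5}
    - {"tx": 0,"ty": 0,"tz": 0,"wx": 0,"wy": 0,"wz": 1.5}
    - {"tx": 0,"ty": 0,"tz": 0,"wx": 0,"wy": 0,"wz": 1.5}
    - {"tx": 0,"ty": 0,"tz": 0,"wx": 0,"wy": 0,"wz": 1.5}
    - {"tx": 0,"ty": 0,"tz": 0,"wx": 0,"wy": 0,"wz": 1.5}
    - {"tx": 0,"ty": 0,"tz": 0,"wx": 0,"wy": 0,"wz": 1.5}
    - {"tx": 0,"ty": 0,"tz": 0,"wx": 0,"wy": 0,"wz": 1.5}
    - {"tx": 0,"ty": 0,"tz": 0,"wx": 0,"wy": 0,"wz": 1.5}

```text
time: 50.75
position: [0.5905, -0.0668, 0.0857]
ee_rot: [-3.141, -0.006, 0.001]
contact_force: [0.2, 4.1, -0.8]
finger_gap: 0.0165
```

Call:
carry_out:
  moves:
    - {"tx": 0,"ty": 0,"tz": 0,"wx": 0,"wy": 0,"wz": 1.5}
    - {"tx": 0,"ty": 0,"tz": 0,"wx": 0,"wy": 0,"wz": 1.5}
    - {"tx": 0,"ty": 0,"tz": 0,"wx": 0,"wy": 0,"wz": 1.5}
    - {"tx": 0,"ty": 0,"tz": 0,"wx": 0,"wy": 0,"wz": 1.5}
    - {"tx": 0,"ty": 0,"tz": 0,"wx": 0,"wy": 0,"wz": 1.5}
    - {"tx": 0,"ty": 0,"tz": 0,"wx": 0,"wy": 0,"wz": 1.5}
    - {"tx": 0,"ty": 0,"tz": 0,"wx": 0,"wy": 0,"wz": 1.5}
    - {"tx": 0,"ty": 0,"tz": 0,"wx": 0,"wy": 0,"wz": 1.5}
    - {"tx": 0,"ty": 0,"tz": 0,"wx": 0,"wy": 0,"wz": 1.5}
    - {"tx": 0,"ty": 0,"tz": 0,"wx": 0,"wy": 0,"wz": 1.5}

```text
time: 51.58
position: [0.5906, -0.0672, 0.086]
ee_rot: [-3.114, -0.415, -0.0]
contact_force: [1.4, 4.6, -0.7]
finger_gap: 0.0166
```

Call:
carry_out:
  moves:
    - {"tx": 0,"ty": 0,"tz": 0,"wx": 0,"wy": 0,"wz": 1.5}
    - {"tx": 0,"ty": 0,"tz": 0,"wx": 0,"wy": 0,"wz": 1.5}
    - {"tx": 0,"ty": 0,"tz": 0,"wx": 0,"wy": 0,"wz": 1.5}
    - {"tx": 0,"ty": 0,"tz": 0,"wx": 0,"wy": 0,"wz": 1.5}
    - {"tx": 0,"ty": 0,"tz": 0,"wx": 0,"wy": 0,"wz": 1.5}
    - {"tx": 0,"ty": 0,"tz": 0,"wx": 0,"wy": 0,"wz": 1.5}
    - {"tx": 0,"ty": 0,"tz": 0,"wx": 0,"wy": 0,"wz": 1.5}
    - {"tx": 0,"ty": 0,"tz": 0,"wx": 0,"wy": 0,"wz": 1.5}
    - {"tx": 0,"ty": 0,"tz": 0,"wx": 0,"wy": 0,"wz": 1.5}
    - {"tx": 0,"ty": 0,"tz": 0,"wx": 0,"wy": 0,"wz": 1.5}

```text
time: 52.42
position: [0.5912, -0.0672, 0.0861]
ee_rot: [-3.033, -0.818, -0.002]
contact_force: [2.5, 3.2, -1.0]
finger_gap: 0.0166
```

Call:
carry_out:
  moves:
    - {"tx": 0.2,"ty": 0.3,"tz": -1,"wx": 0,"wy": 0,"wz": 0}
    - {"tx": 0,"ty": 0,"tz": -1,"wx": 0,"wy": 0,"wz": 0}
    - {"tx": 0,"ty": 0,"tz": -1,"wx": 0,"wy": 0,"wz": 0}
    - {"tx": 0,"ty": 0,"tz": 0,"wx": 0,"wy": 0,"wz": 0}
    - {"tx": 0,"ty": 0,"tz": 0,"wx": 0,"wy": 0,"wz": 0}
    - {"tx": 0,"ty": 0,"tz": 0,"wx": 0,"wy": 0,"wz": 0}
    - {"tx": 0,"ty": 0,"tz": 0,"wx": 0,"wy": 0,"wz": 0}
    - {"tx": 0,"ty": 0,"tz": 0,"wx": 0,"wy": 0,"wz": 0}
    - {"tx": 0,"ty": 0,"tz": 0,"wx": 0,"wy": 0,"wz": 0}
    - {"tx": 0,"ty": 0,"tz": 0,"wx": 0,"wy": 0,"wz": 0}

```text
time: 53.25
position: [0.5912, -0.0666, 0.0836]
ee_rot: [-3.033, -0.816, -0.002]
contact_force: [1.0, 6.0, 1.8]
finger_gap: 0.0164
```

Call:
carry_out:
  moves:
    - {"tx": 0,"ty": 0.4,"tz": -1,"wx": 0,"wy": 0,"wz": 0}
    - {"tx": 0,"ty": 0,"tz": -1,"wx": 0,"wy": 0,"wz": 0}
    - {"tx": 0,"ty": 0,"tz": -1,"wx": 0,"wy": 0,"wz": 0}
    - {"tx": 0,"ty": 0,"tz": -1,"wx": 0,"wy": 0,"wz": 0}
    - {"tx": 0,"ty": 0,"tz": 0,"wx": 0,"wy": 0,"wz": 0}
    - {"tx": 0,"ty": 0,"tz": 0,"wx": 0,"wy": 0,"wz": 0}
    - {"tx": 0,"ty": 0,"tz": 0,"wx": 0,"wy": 0,"wz": 0}
    - {"tx": 0,"ty": 0,"tz": 0,"wx": 0,"wy": 0,"wz": 0}
    - {"tx": 0,"ty": 0,"tz": 0,"wx": 0,"wy": 0,"wz": 0}
    - {"tx": 0,"ty": 0,"tz": 0,"wx": 0,"wy": 0,"wz": 0}

```text
time: 54.08
position: [0.5913, -0.0662, 0.0799]
ee_rot: [-3.033, -0.816, -0.002]
contact_force: [-0.1, 6.0, 5.1]
finger_gap: 0.0163
```

```bash
python3 -c "
from h import *
o=bot.get_obs();print(o['position'],o['contact_force'],o['ft_torque'],o['ee_rot'])"
```

```text
[ 0.5912523  -0.06624791  0.07991983] [-0.12976353  6.04133119  5.13525596] [1.46238558 0.00432801 0.00380815] [-3.03270482e+00 -8.16184226e-01 -2.31826111e-03]
```

Call:
carry_out:
  moves:
    - {"tx": 0,"ty": 0.5,"tz": 0,"wx": 0,"wy": 0,"wz": 0}
    - {"tx": 0,"ty": 0.3,"tz": -0.5,"wx": 0,"wy": 0,"wz": 0}
    - {"tx": 0,"ty": 0,"tz": -0.5,"wx": 0,"wy": 0,"wz": 0}
    - {"tx": 0,"ty": 0,"tz": -0.5,"wx": 0,"wy": 0,"wz": 0}
    - {"tx": 0,"ty": 0,"tz": -0.5,"wx": 0,"wy": 0,"wz": 0}
    - {"tx": 0,"ty": 0,"tz": 0,"wx": 0,"wy": 0,"wz": 0}
    - {"tx": 0,"ty": 0,"tz": 0,"wx": 0,"wy": 0,"wz": 0}
    - {"tx": 0,"ty": 0,"tz": 0,"wx": 0,"wy": 0,"wz": 0}
    - {"tx": 0,"ty": 0,"tz": 0,"wx": 0,"wy": 0,"wz": 0}
    - {"tx": 0,"ty": 0,"tz": 0,"wx": 0,"wy": 0,"wz": 0}

```text
time: 54.92
position: [0.5913, -0.0661, 0.0783]
ee_rot: [-3.034, -0.816, -0.002]
contact_force: [-0.0, 6.2, 7.4]
finger_gap: 0.0162
```

```bash
python3 -c "
from h import *
o=bot.get_obs();print(o['position'],o['contact_force'],o['ft_torque'],o['ee_rot'])"
```

```text
[ 0.59126391 -0.06610288  0.0782707 ] [-0.03529653  6.15098891  7.37334227] [ 1.26439555  0.1176827  -0.02404089] [-3.03363713e+00 -8.15916081e-01 -2.45735550e-03]
```

Call:
carry_out:
  moves:
    - {"tx": 0,"ty": 0.5,"tz": 0,"wx": 0,"wy": 0,"wz": 0}
    - {"tx": 0,"ty": 0.5,"tz": 0,"wx": 0,"wy": 0,"wz": 0}
    - {"tx": 0,"ty": 0,"tz": 0,"wx": 0,"wy": 0,"wz": 1}
    - {"tx": 0,"ty": 0,"tz": 0,"wx": 0,"wy": 0,"wz": 1}
    - {"tx": 0,"ty": 0,"tz": 0,"wx": 0,"wy": 0,"wz": -1}
    - {"tx": 0,"ty": 0,"tz": 0,"wx": 0,"wy": 0,"wz": -1}
    - {"tx": 0,"ty": 0,"tz": 0,"wx": 0,"wy": 0,"wz": 0}
    - {"tx": 0,"ty": 0,"tz": 0,"wx": 0,"wy": 0,"wz": 0}
    - {"tx": 0,"ty": 0,"tz": 0,"wx": 0,"wy": 0,"wz": 0}
    - {"tx": 0,"ty": 0,"tz": 0,"wx": 0,"wy": 0,"wz": 0}

```text
time: 55.75
position: [0.5912, -0.066, 0.0781]
ee_rot: [3.033, 0.815, 0.002]
contact_force: [-0.3, 3.4, 4.9]
finger_gap: 0.0168
```

```bash
python3 -c "
from h import *
o=bot.get_obs();print(o['position'],o['contact_force'],o['ft_torque'],o['ee_rot'])"
```

```text
[ 0.59116774 -0.06600038  0.07814391] [-0.31125004  3.3888952   4.87490215] [ 0.88334437  0.05010849 -0.04038879] [3.03267019e+00 8.14887743e-01 1.86960601e-03]
```

Call:
carry_out:
  moves:
    - {"tx": 0,"ty": 0.5,"tz": 0,"wx": 0,"wy": 0,"wz": 0}
    - {"tx": 0,"ty": 0.4,"tz": 0,"wx": 0,"wy": 0,"wz": 0}
    - {"tx": 0,"ty": 0,"tz": -0.5,"wx": 0,"wy": 0,"wz": 1}
    - {"tx": 0,"ty": 0,"tz": -0.5,"wx": 0,"wy": 0,"wz": 1}
    - {"tx": 0,"ty": 0,"tz": -0.5,"wx": 0,"wy": 0,"wz": -1}
    - {"tx": 0,"ty": 0,"tz": -0.5,"wx": 0,"wy": 0,"wz": -1}
    - {"tx": 0,"ty": 0,"tz": 0,"wx": 0,"wy": 0,"wz": 0}
    - {"tx": 0,"ty": 0,"tz": 0,"wx": 0,"wy": 0,"wz": 0}
    - {"tx": 0,"ty": 0,"tz": 0,"wx": 0,"wy": 0,"wz": 0}
    - {"tx": 0,"ty": 0,"tz": 0,"wx": 0,"wy": 0,"wz": 0}

```text
time: 56.58
position: [0.5912, -0.0658, 0.0761]
ee_rot: [3.032, 0.814, 0.002]
contact_force: [-0.0, 2.5, 5.2]
finger_gap: 0.0165
```

```bash
python3 -c "
from h import *
o=bot.get_obs();print(o['position'],o['contact_force'],o['ft_torque'],o['ee_rot'])"
```

```text
[ 0.5911574  -0.06577321  0.07606549] [-0.01361699  2.53184569  5.18054868] [ 0.60676381  0.10790578 -0.0304707 ] [3.03191114e+00 8.13701605e-01 1.52187938e-03]
```

Call:
carry_out:
  moves:
    - {"tx": 0,"ty": 0.5,"tz": 0,"wx": 0,"wy": 0,"wz": 0}
    - {"tx": 0,"ty": 0.2,"tz": 0,"wx": 0,"wy": 0,"wz": 0}
    - {"tx": 0,"ty": 0,"tz": -0.5,"wx": 0,"wy": 0,"wz": 1}
    - {"tx": 0,"ty": 0,"tz": -0.5,"wx": 0,"wy": 0,"wz": 1}
    - {"tx": 0,"ty": 0,"tz": -0.5,"wx": 0,"wy": 0,"wz": -1}
    - {"tx": 0,"ty": 0,"tz": -0.5,"wx": 0,"wy": 0,"wz": -1}
    - {"tx": 0,"ty": 0,"tz": 0,"wx": 0,"wy": 0,"wz": 0}
    - {"tx": 0,"ty": 0,"tz": 0,"wx": 0,"wy": 0,"wz": 0}
    - {"tx": 0,"ty": 0,"tz": 0,"wx": 0,"wy": 0,"wz": 0}
    - {"tx": 0,"ty": 0,"tz": 0,"wx": 0,"wy": 0,"wz": 0}

```text
time: 57.42
position: [0.5911, -0.0657, 0.0742]
ee_rot: [3.031, 0.813, 0.001]
contact_force: [-0.7, 2.0, 6.5]
finger_gap: 0.0163
```

```bash
python3 -c "
from h import *
o=bot.get_obs();print(o['position'],o['contact_force'],o['ft_torque'],o['ee_rot'])"
```

```text
[ 0.59114224 -0.0657004   0.0742048 ] [-0.71304799  2.03110722  6.46217812] [0.35793099 0.19055593 0.04805323] [3.03116816e+00 8.12921823e-01 1.48762714e-03]
```

Call:
carry_out:
  moves:
    - {"tx": 0,"ty": 0,"tz": -0.5,"wx": 0,"wy": 0,"wz": 2}
    - {"tx": 0,"ty": 0,"tz": 0,"wx": 0,"wy": 0,"wz": 2}
    - {"tx": 0,"ty": 0,"tz": 0,"wx": 0,"wy": 0,"wz": 2}
    - {"tx": 0,"ty": 0,"tz": 0,"wx": 0,"wy": 0,"wz": 2}
    - {"tx": 0,"ty": 0,"tz": 0,"wx": 0,"wy": 0,"wz": 2}
    - {"tx": 0,"ty": 0,"tz": 0,"wx": 0,"wy": 0,"wz": 2}
    - {"tx": 0,"ty": 0,"tz": 0,"wx": 0,"wy": 0,"wz": 2}
    - {"tx": 0,"ty": 0,"tz": 0,"wx": 0,"wy": 0,"wz": 2}
    - {"tx": 0,"ty": 0,"tz": 0,"wx": 0,"wy": 0,"wz": 2}
    - {"tx": 0,"ty": 0,"tz": 0,"wx": 0,"wy": 0,"wz": 2}

```text
time: 58.25
position: [0.5912, -0.0655, 0.0739]
ee_rot: [2.843, 1.329, 0.001]
contact_force: [-1.8, 1.4, 8.1]
finger_gap: 0.0166
```

Call:
carry_out:
  moves:
    - {"tx": 0,"ty": 0,"tz": 0,"wx": 0,"wy": 0,"wz": 2}
    - {"tx": 0,"ty": 0,"tz": 0,"wx": 0,"wy": 0,"wz": 2}
    - {"tx": 0,"ty": 0,"tz": 0,"wx": 0,"wy": 0,"wz": 2}
    - {"tx": 0,"ty": 0,"tz": 0,"wx": 0,"wy": 0,"wz": 2}
    - {"tx": 0,"ty": 0,"tz": 0,"wx": 0,"wy": 0,"wz": 2}
    - {"tx": 0,"ty": 0,"tz": 0,"wx": 0,"wy": 0,"wz": 2}
    - {"tx": 0,"ty": 0,"tz": 0,"wx": 0,"wy": 0,"wz": 2}
    - {"tx": 0,"ty": 0,"tz": 0,"wx": 0,"wy": 0,"wz": 2}
    - {"tx": 0,"ty": 0,"tz": 0,"wx": 0,"wy": 0,"wz": 2}
    - {"tx": 0,"ty": 0,"tz": 0,"wx": 0,"wy": 0,"wz": 1}

```text
time: 59.08
position: [0.5911, -0.0654, 0.0739]
ee_rot: [2.585, 1.781, 0.001]
contact_force: [-1.3, 1.3, 8.5]
finger_gap: 0.0166
```

```bash
python3 -c "
from h import *
o=bot.get_obs();print(o['position'],o['contact_force'],o['ft_torque'],o['ee_rot'])"
```

```text
[ 0.59111662 -0.06537131  0.07386846] [-1.29770869  1.34503487  8.50919692] [ 0.58212518  0.36658437 -0.05866401] [2.58493148e+00 1.78063794e+00 5.04437256e-04]
```

Call:
carry_out:
  moves:
    - {"tx": 0,"ty": 0,"tz": 0,"wx": 0,"wy": 0,"wz": -2}
    - {"tx": 0,"ty": 0,"tz": 0,"wx": 0,"wy": 0,"wz": -2}
    - {"tx": 0,"ty": 0,"tz": 0,"wx": 0,"wy": 0,"wz": 0}
    - {"tx": 0,"ty": 0,"tz": 0,"wx": 0,"wy": 0,"wz": 0}
    - {"tx": 0,"ty": 0,"tz": 0,"wx": 0,"wy": 0,"wz": 0}
    - {"tx": 0,"ty": 0,"tz": 0,"wx": 0,"wy": 0,"wz": 0}
    - {"tx": 0,"ty": 0,"tz": 0,"wx": 0,"wy": 0,"wz": 0}
    - {"tx": 0,"ty": 0,"tz": 0,"wx": 0,"wy": 0,"wz": 0}
    - {"tx": 0,"ty": 0,"tz": 0,"wx": 0,"wy": 0,"wz": 0}
    - {"tx": 0,"ty": 0,"tz": 0,"wx": 0,"wy": 0,"wz": 0}

```text
time: 59.92
position: [0.5912, -0.0656, 0.0738]
ee_rot: [2.646, 1.687, 0.0]
contact_force: [-1.3, 1.1, 8.8]
finger_gap: 0.0161
```

Call:
carry_out:
  moves:
    - {"tx": 0,"ty": 0,"tz": 0,"wx": 0,"wy": 0,"wz": 0}
    - {"tx": 0,"ty": 0,"tz": 0,"wx": 0,"wy": 0,"wz": 0}
    - {"tx": 0,"ty": 0,"tz": 0,"wx": 0,"wy": 0,"wz": 0}
    - {"tx": 0,"ty": 0,"tz": 0,"wx": 0,"wy": 0,"wz": 0}
    - {"tx": 0,"ty": 0,"tz": 0,"wx": 0,"wy": 0,"wz": 0}
    - {"tx": 0,"ty": 0,"tz": 5,"wx": 0,"wy": 0,"wz": 0}
    - {"tx": 0,"ty": 0,"tz": 15,"wx": 0,"wy": 0,"wz": 0}
    - {"tx": 0,"ty": 0,"tz": 20,"wx": 0,"wy": 0,"wz": 0}
    - {"tx": 0,"ty": 0,"tz": 20,"wx": 0,"wy": 0,"wz": 0}
    - {"tx": 0,"ty": 0,"tz": 10,"wx": 0,"wy": 0,"wz": 0}
  grip: 36

```text
time: 60.75
position: [0.5918, -0.0641, 0.1449]
ee_rot: [2.647, 1.687, 0.003]
contact_force: [0.3, -0.5, 0.7]
finger_gap: 0.036
```

Call:
carry_out:
  moves:
    - {"tx": -17,"ty": 0,"tz": 0,"wx": 0,"wy": 0,"wz": -6}
    - {"tx": -17,"ty": 0,"tz": 0,"wx": 0,"wy": 0,"wz": -6}
    - {"tx": -17,"ty": 0,"tz": 0,"wx": 0,"wy": 0,"wz": -6}
    - {"tx": -17,"ty": 0,"tz": 0,"wx": 0,"wy": 0,"wz": -6}
    - {"tx": -17,"ty": 0,"tz": 0,"wx": 0,"wy": 0,"wz": -6}
    - {"tx": -17,"ty": 0,"tz": 0,"wx": 0,"wy": 0,"wz": -6}
    - {"tx": -17,"ty": 0,"tz": 0,"wx": 0,"wy": 0,"wz": -6}
    - {"tx": -17,"ty": 0,"tz": 0,"wx": 0,"wy": 0,"wz": -6}
    - {"tx": -10,"ty": 0,"tz": 0,"wx": 0,"wy": 0,"wz": -6}
    - {"tx": 0,"ty": 0,"tz": 0,"wx": 0,"wy": 0,"wz": -6}

```text
time: 61.58
position: [0.4421, -0.063, 0.1425]
ee_rot: [-3.137, -0.127, 0.003]
contact_force: [0.1, 0.7, 0.2]
finger_gap: 0.0359
```

```bash
cat > fz.py <<'E'
from h import *
np.set_printoptions(precision=4,suppress=True,linewidth=200)
def fuses(c):
    g=c["color"].astype(float).mean(2);hs=cv2.cvtColor(c["color"],cv2.COLOR_BGR2HSV)
    G=cv2.resize(g,None,fx=4,fy=4,interpolation=cv2.INTER_CUBIC)
    m=np.zeros(G.shape,np.uint8);m[4*195:4*265,4*110:4*235]=(G[4*195:4*265,4*110:4*235]>170)*255
    for x in cv2.findContours(m,0,1)[0]:
        if cv2.contourArea(x)<500:continue
        (a,b),(w,h),t=cv2.minAreaRect(x);B=cv2.boxPoints(((a,b),(w,h),t))
        W=np.array([cast(c,(p[0]+.5)/4-.5,(p[1]+.5)/4-.5,.015)[:2] for p in B])
        e=[W[1]-W[0],W[2]-W[1]];d=max(e,key=np.linalg.norm)
        print("fuse",W.mean(0),[round(np.linalg.norm(k)*1e3,1) for k in e],"yaw",np.degrees(np.arctan2(d[1],d[0])))
E
python3 - <<'E'
from fz import *
o=bot.get_obs();print(o["position"],o["contact_force"],o["ee_rot"])
tc=cams.camera("top");t=tc["color"];s=cams.camera("side")["color"]
fuses(tc)
a=cv2.resize(t[130:190,240:345],(630,360),interpolation=cv2.INTER_CUBIC)
b=cv2.resize(t[200:240,110:215],(630,240),interpolation=cv2.INTER_CUBIC)
d=cv2.resize(s[160:225,240:300],(170,184),interpolation=cv2.INTER_CUBIC)
im=np.vstack([a,b]);im=np.hstack([im,np.zeros((600,170,3),np.uint8)]);im[:184,630:]=d
cv2.imwrite("pics/z9.png",im)
E
```

```text
[ 0.4421 -0.063   0.1425] [0.1236 0.657  0.1819] [-3.1374 -0.1274  0.0031]
```

View pics/z9.png

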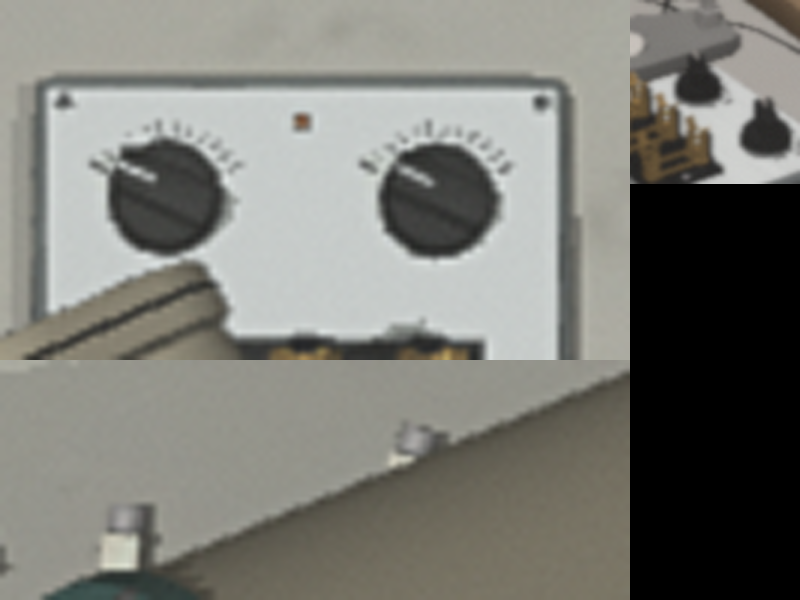

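Both knobs are home and at the zero tick. The left new fuse has been knocked: its cap is now near u 132, v 226 where it was 139, 212. The right one is unmoved. Measuring the right fuse in the first picture.

```bash
python3 - <<'E'
from fz import *
c=cams.camera("top");c=dict(c);c["color"]=np.load("top0.npy");fuses(c)
E
```

```text
fuse [0.4449 0.1668] [np.float64(33.3), np.float64(15.3)] yaw -18.407680698509083
fuse [0.4451 0.2634] [np.float64(33.4), np.float64(15.1)] yaw -4.6129320453982805
```

Call:
carry_out:
  moves:
    - {"tx": 0,"ty": 23,"tz": 0,"wx": 0,"wy": 0,"wz": -2.2}
    - {"tx": 0,"ty": 23,"tz": 0,"wx": 0,"wy": 0,"wz": -2.2}
    - {"tx": 0,"ty": 23,"tz": 0,"wx": 0,"wy": 0,"wz": -2.2}
    - {"tx": 0,"ty": 23,"tz": 0,"wx": 0,"wy": 0,"wz": -2.2}
    - {"tx": 0,"ty": 23,"tz": 0,"wx": 0,"wy": 0,"wz": -2.2}
    - {"tx": 0,"ty": 23,"tz": 0,"wx": 0,"wy": 0,"wz": -2.2}
    - {"tx": 0,"ty": 23,"tz": 0,"wx": 0,"wy": 0,"wz": -2.2}
    - {"tx": 0,"ty": 23,"tz": 0,"wx": 0,"wy": 0,"wz": -2.2}
    - {"tx": 0,"ty": 23,"tz": 0,"wx": 0,"wy": 0,"wz": -2.2}
    - {"tx": 0,"ty": 23,"tz": 0,"wx": 0,"wy": 0,"wz": -2.2}

```text
time: 62.57
position: [0.4451, 0.168, 0.1425]
ee_rot: [-3.108, 0.46, -0.0]
contact_force: [1.3, -0.6, -0.1]
finger_gap: 0.036
```

```bash
python3 - <<'E'
from fz import *
o=bot.get_obs();print(o["position"],o["ee_rot"])
c=cams.camera("top");fuses(c)
t=c["color"]
cv2.imwrite("pics/z10.png",cv2.resize(t[190:260,100:215],(800,487),interpolation=cv2.INTER_CUBIC))
E
```

```text
[0.4451 0.168  0.1425] [-3.1077  0.4602 -0.0004]
```

View pics/z10.png

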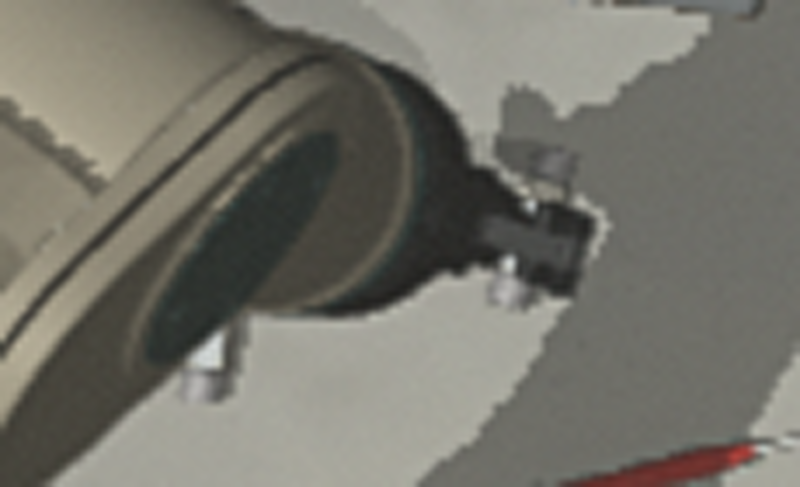

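The gripper is over the right fuse; the knocked fuse shows at about (210,360), so u 130, v 242. Picking the right fuse.

Call:
carry_out:
  moves:
    - {"tx": 0,"ty": -0.7,"tz": -20,"wx": 0,"wy": 0,"wz": -1.6}
    - {"tx": 0,"ty": 0,"tz": -25,"wx": 0,"wy": 0,"wz": 0}
    - {"tx": 0,"ty": 0,"tz": -25,"wx": 0,"wy": 0,"wz": 0}
    - {"tx": 0,"ty": 0,"tz": -20,"wx": 0,"wy": 0,"wz": 0}
    - {"tx": 0,"ty": 0,"tz": -15,"wx": 0,"wy": 0,"wz": 0}
    - {"tx": 0,"ty": 0,"tz": -15,"wx": 0,"wy": 0,"wz": 0}
    - {"tx": 0,"ty": 0,"tz": -10,"wx": 0,"wy": 0,"wz": 0}
    - {"tx": 0,"ty": 0,"tz": -5,"wx": 0,"wy": 0,"wz": 0}
    - {"tx": 0,"ty": 0,"tz": 0,"wx": 0,"wy": 0,"wz": 0}
    - {"tx": 0,"ty": 0,"tz": 0,"wx": 0,"wy": 0,"wz": 0}

```text
time: 63.45
position: [0.4453, 0.1658, 0.0075]
ee_rot: [-3.1, 0.504, -0.0]
contact_force: [-0.4, -0.7, -0.1]
finger_gap: 0.0357
```

Call:
carry_out:
  moves:
    - {"tx": 0,"ty": 0.8,"tz": -2,"wx": 0,"wy": 0,"wz": 0}
    - {"tx": 0,"ty": 0,"tz": -2.5,"wx": 0,"wy": 0,"wz": 0}
    - {"tx": 0,"ty": 0,"tz": 0,"wx": 0,"wy": 0,"wz": 0}
    - {"tx": 0,"ty": 0,"tz": 0,"wx": 0,"wy": 0,"wz": 0}
    - {"tx": 0,"ty": 0,"tz": 0,"wx": 0,"wy": 0,"wz": 0}
    - {"tx": 0,"ty": 0,"tz": 0,"wx": 0,"wy": 0,"wz": 0}
    - {"tx": 0,"ty": 0,"tz": 0,"wx": 0,"wy": 0,"wz": 0}
    - {"tx": 0,"ty": 0,"tz": 0,"wx": 0,"wy": 0,"wz": 0}
    - {"tx": 0,"ty": 0,"tz": 0,"wx": 0,"wy": 0,"wz": 0}
    - {"tx": 0,"ty": 0,"tz": 0,"wx": 0,"wy": 0,"wz": 0}
  grip: 8

```text
time: 64.28
position: [0.4454, 0.167, 0.0043]
ee_rot: [-3.099, 0.505, -0.003]
contact_force: [-1.6, 0.1, 12.7]
finger_gap: 0.0152
```

Call:
carry_out:
  moves:
    - {"tx": 0,"ty": 0,"tz": 0,"wx": 0,"wy": 0,"wz": 0}
    - {"tx": 0,"ty": 0,"tz": 5,"wx": 0,"wy": 0,"wz": 0}
    - {"tx": 0,"ty": 0,"tz": 10,"wx": 0,"wy": 0,"wz": 0}
    - {"tx": 0,"ty": 0,"tz": 15,"wx": 0,"wy": 0,"wz": 0}
    - {"tx": 0,"ty": 0,"tz": 25,"wx": 0,"wy": 0,"wz": 0}
    - {"tx": 0,"ty": 0,"tz": 25,"wx": 0,"wy": 0,"wz": 0}
    - {"tx": 0,"ty": 0,"tz": 25,"wx": 0,"wy": 0,"wz": 0}
    - {"tx": 0,"ty": 0,"tz": 15,"wx": 0,"wy": 0,"wz": 0}
    - {"tx": 0,"ty": 0,"tz": 5,"wx": 0,"wy": 0,"wz": 0}
    - {"tx": 0,"ty": 0,"tz": 0,"wx": 0,"wy": 0,"wz": 0}

```text
time: 65.12
position: [0.4453, 0.1673, 0.129]
ee_rot: [-3.1, 0.504, -0.003]
contact_force: [-0.1, 0.4, -0.9]
finger_gap: 0.0153
```

Call:
carry_out:
  moves:
    - {"tx": 5,"ty": -24,"tz": 0,"wx": 0,"wy": 0,"wz": 1.84}
    - {"tx": 5,"ty": -24,"tz": 0,"wx": 0,"wy": 0,"wz": 1.84}
    - {"tx": 5,"ty": -24,"tz": 0,"wx": 0,"wy": 0,"wz": 1.84}
    - {"tx": 5,"ty": -24,"tz": 0,"wx": 0,"wy": 0,"wz": 1.84}
    - {"tx": 5,"ty": -24,"tz": 0,"wx": 0,"wy": 0,"wz": 1.84}
    - {"tx": 5,"ty": -24,"tz": 0,"wx": 0,"wy": 0,"wz": 1.84}
    - {"tx": 5,"ty": -24,"tz": 0,"wx": 0,"wy": 0,"wz": 1.84}
    - {"tx": 5,"ty": -24,"tz": 0,"wx": 0,"wy": 0,"wz": 1.84}
    - {"tx": 5,"ty": -24,"tz": 0,"wx": 0,"wy": 0,"wz": 1.84}
    - {"tx": 5,"ty": -23,"tz": 0,"wx": 0,"wy": 0,"wz": 1.84}

```text
time: 65.95
position: [0.4941, -0.0734, 0.1267]
ee_rot: [-3.141, 0.002, 0.003]
contact_force: [-1.0, -1.0, 0.8]
finger_gap: 0.0153
```

Call:
carry_out:
  moves:
    - {"tx": 0,"ty": 0,"tz": 0,"wx": 0,"wy": 0,"wz": 0}
    - {"tx": 0,"ty": 0,"tz": 0,"wx": 0,"wy": 0,"wz": 0}
    - {"tx": 0,"ty": 0,"tz": 0,"wx": 0,"wy": 0,"wz": 0}
    - {"tx": 0,"ty": 0,"tz": 0,"wx": 0,"wy": 0,"wz": 0}
    - {"tx": 0,"ty": 0,"tz": 0,"wx": 0,"wy": 0,"wz": 0}
    - {"tx": 0,"ty": 0,"tz": 0,"wx": 0,"wy": 0,"wz": 0}
    - {"tx": 0,"ty": 0,"tz": 0,"wx": 0,"wy": 0,"wz": 0}
    - {"tx": 0,"ty": 0,"tz": 0,"wx": 0,"wy": 0,"wz": 0}
    - {"tx": 0,"ty": 0,"tz": 0,"wx": 0,"wy": 0,"wz": 0}
    - {"tx": 0,"ty": 0,"tz": 0,"wx": 0,"wy": 0,"wz": 0}

```text
time: 66.78
position: [0.4948, -0.0722, 0.1281]
ee_rot: [3.142, -0.004, 0.0]
contact_force: [-0.6, 0.4, -1.1]
finger_gap: 0.0154
```

```bash
python3 - <<'E'
from fz import *
o=bot.get_obs();print(o["position"],o["ee_rot"])
c=cams.camera("top");fuses(c)
np.save("t11.npy",c["color"]);s=cams.camera("side")["color"]
t=c["color"]
a=cv2.resize(t[190:260,100:215],(460,280),interpolation=cv2.INTER_CUBIC)
b=cv2.resize(s[160:225,210:295],(785,600),interpolation=cv2.INTER_CUBIC);b[:168,:276]=cv2.resize(a,(276,168))
cv2.imwrite("pics/z11.png",b)
E
```

```text
[ 0.4948 -0.0722  0.1281] [ 3.1416 -0.0041  0.0003]
fuse [0.3496 0.027 ] [np.float64(61.8), np.float64(31.0)] yaw -46.78927351919503
fuse [0.5067 0.3121] [np.float64(50.1), np.float64(14.2)] yaw -89.63054226534932
```

View pics/z11.png

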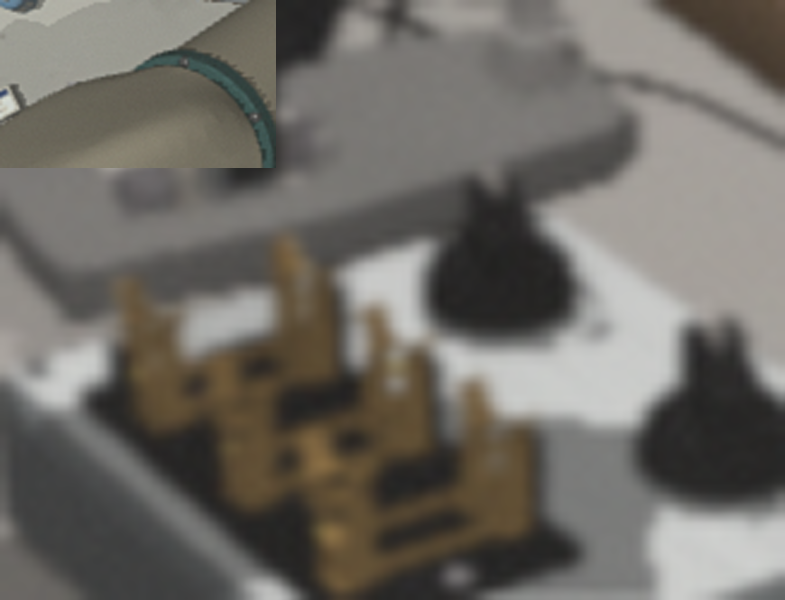

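The side view shows both knobs home and the jaws empty (the gripper is behind my inset). Pressing the fuse into way 1.

Call:
carry_out:
  moves:
    - {"tx": 1,"ty": -0.8,"tz": -8,"wx": 0,"wy": 0,"wz": 0}
    - {"tx": 0,"ty": 0,"tz": -8,"wx": 0,"wy": 0,"wz": 0}
    - {"tx": 0,"ty": 0,"tz": -6,"wx": 0,"wy": 0,"wz": 0}
    - {"tx": 0,"ty": 0,"tz": -4,"wx": 0,"wy": 0,"wz": 0}
    - {"tx": 0,"ty": 0,"tz": -2,"wx": 0,"wy": 0,"wz": 0}
    - {"tx": 0,"ty": 0,"tz": 0,"wx": 0,"wy": 0,"wz": 0}
    - {"tx": 0,"ty": 0,"tz": 0,"wx": 0,"wy": 0,"wz": 0}
    - {"tx": 0,"ty": 0,"tz": 0,"wx": 0,"wy": 0,"wz": 0}
    - {"tx": 0,"ty": 0,"tz": 0,"wx": 0,"wy": 0,"wz": 0}
    - {"tx": 0,"ty": 0,"tz": 0,"wx": 0,"wy": 0,"wz": 0}

```text
time: 67.72
position: [0.496, -0.0731, 0.1003]
ee_rot: [-3.142, 0.004, -0.001]
contact_force: [-0.4, -0.2, -0.5]
finger_gap: 0.0151
```

Call:
carry_out:
  moves:
    - {"tx": 0,"ty": 0,"tz": -2,"wx": 0,"wy": 0,"wz": 0}
    - {"tx": 0,"ty": 0,"tz": -2,"wx": 0,"wy": 0,"wz": 0}
    - {"tx": 0,"ty": 0,"tz": -2,"wx": 0,"wy": 0,"wz": 0}
    - {"tx": 0,"ty": 0,"tz": -2,"wx": 0,"wy": 0,"wz": 0}
    - {"tx": 0,"ty": 0,"tz": -2,"wx": 0,"wy": 0,"wz": 0}
    - {"tx": 0,"ty": 0,"tz": 0,"wx": 0,"wy": 0,"wz": 0}
    - {"tx": 0,"ty": 0,"tz": 0,"wx": 0,"wy": 0,"wz": 0}
    - {"tx": 0,"ty": 0,"tz": 0,"wx": 0,"wy": 0,"wz": 0}
    - {"tx": 0,"ty": 0,"tz": 0,"wx": 0,"wy": 0,"wz": 0}
    - {"tx": 0,"ty": 0,"tz": 0,"wx": 0,"wy": 0,"wz": 0}

```text
time: 68.55
position: [0.4958, -0.0729, 0.09]
ee_rot: [-3.141, 0.004, -0.0]
contact_force: [0.8, 1.4, 0.8]
finger_gap: 0.015
```

Call:
carry_out:
  moves:
    - {"tx": 0,"ty": 0,"tz": -2,"wx": 0,"wy": 0,"wz": 0}
    - {"tx": 0,"ty": 0,"tz": -2,"wx": 0,"wy": 0,"wz": 0}
    - {"tx": 0,"ty": 0,"tz": -2,"wx": 0,"wy": 0,"wz": 0}
    - {"tx": 0,"ty": 0,"tz": -2,"wx": 0,"wy": 0,"wz": 0}
    - {"tx": 0,"ty": 0,"tz": -2,"wx": 0,"wy": 0,"wz": 0}
    - {"tx": 0,"ty": 0,"tz": -2,"wx": 0,"wy": 0,"wz": 0}
    - {"tx": 0,"ty": 0,"tz": 0,"wx": 0,"wy": 0,"wz": 0}
    - {"tx": 0,"ty": 0,"tz": 0,"wx": 0,"wy": 0,"wz": 0}
    - {"tx": 0,"ty": 0,"tz": 0,"wx": 0,"wy": 0,"wz": 0}
    - {"tx": 0,"ty": 0,"tz": 0,"wx": 0,"wy": 0,"wz": 0}

```text
time: 69.38
position: [0.4955, -0.0729, 0.0776]
ee_rot: [-3.141, 0.004, 0.001]
contact_force: [0.9, 2.1, -6.8]
finger_gap: 0.0155
```

Call:
carry_out:
  moves:
    - {"tx": 0,"ty": 0,"tz": -0.7,"wx": 0,"wy": 0,"wz": 0}
    - {"tx": 0,"ty": 0,"tz": -0.7,"wx": 0,"wy": 0,"wz": 0}
    - {"tx": 0,"ty": 0,"tz": -0.6,"wx": 0,"wy": 0,"wz": 0}
    - {"tx": 0,"ty": 0,"tz": 0,"wx": 0,"wy": 0,"wz": 0}
    - {"tx": 0,"ty": 0,"tz": 0,"wx": 0,"wy": 0,"wz": 0}
    - {"tx": 0,"ty": 0,"tz": 0,"wx": 0,"wy": 0,"wz": 0}
    - {"tx": 0,"ty": 0,"tz": 0,"wx": 0,"wy": 0,"wz": 0}
    - {"tx": 0,"ty": 0,"tz": 0,"wx": 0,"wy": 0,"wz": 0}
    - {"tx": 0,"ty": 0,"tz": 0,"wx": 0,"wy": 0,"wz": 0}
    - {"tx": 0,"ty": 0,"tz": 0,"wx": 0,"wy": 0,"wz": 0}

```text
time: 70.22
position: [0.4957, -0.0731, 0.0767]
ee_rot: [-3.141, 0.005, -0.001]
contact_force: [-1.2, 2.4, 4.7]
finger_gap: 0.0153
```

Jaws closed: the force flipped to -6.8 N and then +4.7 N on the saddles. Releasing and going up, then looking for the other fuse.

Call:
carry_out:
  moves:
    - {"tx": 0,"ty": 0,"tz": 0,"wx": 0,"wy": 0,"wz": 0}
    - {"tx": 0,"ty": 0,"tz": 0,"wx": 0,"wy": 0,"wz": 0}
    - {"tx": 0,"ty": 0,"tz": 0,"wx": 0,"wy": 0,"wz": 0}
    - {"tx": 0,"ty": 0,"tz": 0,"wx": 0,"wy": 0,"wz": 0}
    - {"tx": 0,"ty": 0,"tz": 0,"wx": 0,"wy": 0,"wz": 0}
    - {"tx": 0,"ty": 0,"tz": 5,"wx": 0,"wy": 0,"wz": 0}
    - {"tx": 0,"ty": 0,"tz": 15,"wx": 0,"wy": 0,"wz": 0}
    - {"tx": 0,"ty": 0,"tz": 20,"wx": 0,"wy": 0,"wz": 0}
    - {"tx": 0,"ty": 0,"tz": 20,"wx": 0,"wy": 0,"wz": 0}
    - {"tx": 0,"ty": 0,"tz": 20,"wx": 0,"wy": 0,"wz": 0}
  grip: 34

```text
time: 71.05
position: [0.4955, -0.0734, 0.1571]
ee_rot: [3.141, -0.005, -0.001]
contact_force: [0.9, -0.9, -0.3]
finger_gap: 0.034
```

Call:
carry_out:
  moves:
    - {"tx": 0,"ty": -28,"tz": 0,"wx": 0,"wy": 0,"wz": 0}
    - {"tx": 0,"ty": -28,"tz": 0,"wx": 0,"wy": 0,"wz": 0}
    - {"tx": 0,"ty": -28,"tz": 0,"wx": 0,"wy": 0,"wz": 0}
    - {"tx": 0,"ty": -28,"tz": 0,"wx": 0,"wy": 0,"wz": 0}
    - {"tx": 0,"ty": -28,"tz": 0,"wx": 0,"wy": 0,"wz": 0}
    - {"tx": 0,"ty": -28,"tz": 0,"wx": 0,"wy": 0,"wz": 0}
    - {"tx": 0,"ty": -28,"tz": 0,"wx": 0,"wy": 0,"wz": 0}
    - {"tx": 0,"ty": -28,"tz": 0,"wx": 0,"wy": 0,"wz": 0}
    - {"tx": 0,"ty": -28,"tz": 0,"wx": 0,"wy": 0,"wz": 0}
    - {"tx": 0,"ty": -28,"tz": 0,"wx": 0,"wy": 0,"wz": 0}

```text
time: 71.88
position: [0.4954, -0.3545, 0.1563]
ee_rot: [3.141, -0.005, -0.0]
contact_force: [-0.6, 0.1, 0.9]
finger_gap: 0.0341
```

```bash
python3 - <<'E'
from fz import *
o=bot.get_obs();print(o["position"],o["ee_rot"],o["time"])
c=cams.camera("top");fuses(c);t=c["color"]
s=cams.camera("side")["color"]
a=cv2.resize(t[190:260,100:215],(575,350),interpolation=cv2.INTER_CUBIC)
d=cv2.resize(t[175:225,250:330],(400,250),interpolation=cv2.INTER_CUBIC)
e=cv2.resize(s[170:220,215:275],(300,250),interpolation=cv2.INTER_CUBIC)
im=np.zeros((600,700,3),np.uint8);im[:350,:575]=a;im[350:,:400]=d;im[350:,400:]=e
cv2.imwrite("pics/z12.png",im)
E
```

```text
[ 0.4954 -0.3545  0.1563] [ 3.1415 -0.0049 -0.0003] 71.8833
fuse [0.4099 0.2843] [np.float64(34.7), np.float64(17.3)] yaw -1.793413941501436
```

View pics/z12.png

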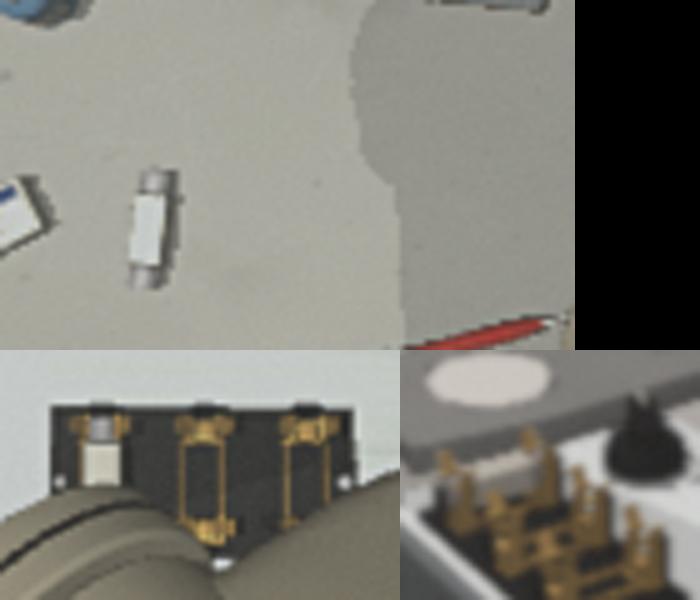

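Fuse 1 sits in way 1. The second fuse is at (0.410, 0.284), yaw about -5°. Fetching it.

Call:
carry_out:
  moves:
    - {"tx": -4.2,"ty": 32,"tz": 0,"wx": 0,"wy": 0,"wz": -0.25}
    - {"tx": -4.2,"ty": 32,"tz": 0,"wx": 0,"wy": 0,"wz": -0.25}
    - {"tx": -4.2,"ty": 32,"tz": 0,"wx": 0,"wy": 0,"wz": -0.25}
    - {"tx": -4.2,"ty": 32,"tz": 0,"wx": 0,"wy": 0,"wz": -0.25}
    - {"tx": -4.2,"ty": 32,"tz": 0,"wx": 0,"wy": 0,"wz": -0.25}
    - {"tx": -4.2,"ty": 32,"tz": 0,"wx": 0,"wy": 0,"wz": -0.25}
    - {"tx": -4.2,"ty": 32,"tz": 0,"wx": 0,"wy": 0,"wz": -0.25}
    - {"tx": -4.2,"ty": 32,"tz": 0,"wx": 0,"wy": 0,"wz": -0.25}
    - {"tx": -4.2,"ty": 32,"tz": 0,"wx": 0,"wy": 0,"wz": -0.25}
    - {"tx": -4.2,"ty": 32,"tz": 0,"wx": 0,"wy": 0,"wz": -0.25}
  grip: 36

```text
time: 72.82
position: [0.4529, -0.031, 0.1563]
ee_rot: [-3.14, 0.073, 0.0]
contact_force: [0.4, -0.2, -0.3]
finger_gap: 0.0358
```

Call:
carry_out:
  moves:
    - {"tx": -4.3,"ty": 32,"tz": 0,"wx": 0,"wy": 0,"wz": -0.25}
    - {"tx": -4.3,"ty": 32,"tz": 0,"wx": 0,"wy": 0,"wz": -0.25}
    - {"tx": -4.3,"ty": 32,"tz": 0,"wx": 0,"wy": 0,"wz": -0.25}
    - {"tx": -4.3,"ty": 32,"tz": 0,"wx": 0,"wy": 0,"wz": -0.25}
    - {"tx": -4.3,"ty": 32,"tz": 0,"wx": 0,"wy": 0,"wz": -0.25}
    - {"tx": -4.3,"ty": 32,"tz": 0,"wx": 0,"wy": 0,"wz": -0.25}
    - {"tx": -4.3,"ty": 32,"tz": 0,"wx": 0,"wy": 0,"wz": -0.25}
    - {"tx": -4.3,"ty": 32,"tz": 0,"wx": 0,"wy": 0,"wz": -0.25}
    - {"tx": -4.3,"ty": 32,"tz": 0,"wx": 0,"wy": 0,"wz": -0.25}
    - {"tx": -4.3,"ty": 32,"tz": 0,"wx": 0,"wy": 0,"wz": -0.25}

```text
time: 73.65
position: [0.4095, 0.2889, 0.1563]
ee_rot: [-3.138, 0.141, 0.001]
contact_force: [0.4, -0.1, 0.1]
finger_gap: 0.0358
```

Call:
carry_out:
  moves:
    - {"tx": 0,"ty": 0,"tz": -20,"wx": 0,"wy": 0,"wz": 0}
    - {"tx": 0,"ty": 0,"tz": -25,"wx": 0,"wy": 0,"wz": 0}
    - {"tx": 0,"ty": 0,"tz": -25,"wx": 0,"wy": 0,"wz": 0}
    - {"tx": 0,"ty": 0,"tz": -20,"wx": 0,"wy": 0,"wz": 0}
    - {"tx": 0,"ty": 0,"tz": -10,"wx": 0,"wy": 0,"wz": 0}
    - {"tx": 0,"ty": 0,"tz": 0,"wx": 0,"wy": 0,"wz": 0}
    - {"tx": 0,"ty": 0,"tz": 0,"wx": 0,"wy": 0,"wz": 0}
    - {"tx": 0,"ty": 0,"tz": 0,"wx": 0,"wy": 0,"wz": 0}
    - {"tx": 0,"ty": 0,"tz": 0,"wx": 0,"wy": 0,"wz": 0}
    - {"tx": 0,"ty": 0,"tz": 0,"wx": 0,"wy": 0,"wz": 0}

```text
time: 74.48
position: [0.4113, 0.2873, 0.057]
ee_rot: [-3.137, 0.141, -0.002]
contact_force: [-0.7, -0.7, 0.4]
finger_gap: 0.0359
```

Call:
carry_out:
  moves:
    - {"tx": -0.9,"ty": -3,"tz": -10,"wx": 0,"wy": 0,"wz": 0}
    - {"tx": 0,"ty": 0,"tz": -15,"wx": 0,"wy": 0,"wz": 0}
    - {"tx": 0,"ty": 0,"tz": -12,"wx": 0,"wy": 0,"wz": 0}
    - {"tx": 0,"ty": 0,"tz": -10,"wx": 0,"wy": 0,"wz": 0}
    - {"tx": 0,"ty": 0,"tz": -5,"wx": 0,"wy": 0,"wz": 0}
    - {"tx": 0,"ty": 0,"tz": 0,"wx": 0,"wy": 0,"wz": 0}
    - {"tx": 0,"ty": 0,"tz": 0,"wx": 0,"wy": 0,"wz": 0}
    - {"tx": 0,"ty": 0,"tz": 0,"wx": 0,"wy": 0,"wz": 0}
    - {"tx": 0,"ty": 0,"tz": 0,"wx": 0,"wy": 0,"wz": 0}
    - {"tx": 0,"ty": 0,"tz": 0,"wx": 0,"wy": 0,"wz": 0}

```text
time: 75.32
position: [0.4102, 0.2841, 0.0045]
ee_rot: [-3.138, 0.141, -0.001]
contact_force: [-0.1, 0.1, 0.2]
finger_gap: 0.0364
```

Call:
carry_out:
  moves:
    - {"tx": 0,"ty": 0,"tz": 0,"wx": 0,"wy": 0,"wz": 0}
    - {"tx": 0,"ty": 0,"tz": 0,"wx": 0,"wy": 0,"wz": 0}
    - {"tx": 0,"ty": 0,"tz": 0,"wx": 0,"wy": 0,"wz": 0}
    - {"tx": 0,"ty": 0,"tz": 0,"wx": 0,"wy": 0,"wz": 0}
    - {"tx": 0,"ty": 0,"tz": 0,"wx": 0,"wy": 0,"wz": 0}
    - {"tx": 0,"ty": 0,"tz": 0,"wx": 0,"wy": 0,"wz": 0}
    - {"tx": 0,"ty": 0,"tz": 0,"wx": 0,"wy": 0,"wz": 0}
    - {"tx": 0,"ty": 0,"tz": 0,"wx": 0,"wy": 0,"wz": 0}
    - {"tx": 0,"ty": 0,"tz": 0,"wx": 0,"wy": 0,"wz": 0}
    - {"tx": 0,"ty": 0,"tz": 0,"wx": 0,"wy": 0,"wz": 0}
  grip: 8

```text
time: 76.15
position: [0.41, 0.2841, 0.0045]
ee_rot: [-3.138, 0.141, -0.001]
contact_force: [-1.4, -0.2, 4.5]
finger_gap: 0.0154
```

Call:
carry_out:
  moves:
    - {"tx": 0,"ty": 0,"tz": 5,"wx": 0,"wy": 0,"wz": 0}
    - {"tx": 0,"ty": 0,"tz": 10,"wx": 0,"wy": 0,"wz": 0}
    - {"tx": 0,"ty": 0,"tz": 15,"wx": 0,"wy": 0,"wz": 0}
    - {"tx": 0,"ty": 0,"tz": 25,"wx": 0,"wy": 0,"wz": 0}
    - {"tx": 0,"ty": 0,"tz": 25,"wx": 0,"wy": 0,"wz": 0}
    - {"tx": 0,"ty": 0,"tz": 25,"wx": 0,"wy": 0,"wz": 0}
    - {"tx": 0,"ty": 0,"tz": 15,"wx": 0,"wy": 0,"wz": 0}
    - {"tx": 0,"ty": 0,"tz": 5,"wx": 0,"wy": 0,"wz": 0}
    - {"tx": 0,"ty": 0,"tz": 0,"wx": 0,"wy": 0,"wz": 0}
    - {"tx": 0,"ty": 0,"tz": 0,"wx": 0,"wy": 0,"wz": 0}

```text
time: 76.98
position: [0.4093, 0.284, 0.1286]
ee_rot: [3.138, -0.141, -0.001]
contact_force: [-0.9, -0.2, -1.0]
finger_gap: 0.0155
```

Call:
carry_out:
  moves:
    - {"tx": 6.2,"ty": -29,"tz": 0,"wx": 0,"wy": 0,"wz": 0.37}
    - {"tx": 6.2,"ty": -29,"tz": 0,"wx": 0,"wy": 0,"wz": 0.37}
    - {"tx": 6.2,"ty": -29,"tz": 0,"wx": 0,"wy": 0,"wz": 0.37}
    - {"tx": 6.2,"ty": -29,"tz": 0,"wx": 0,"wy": 0,"wz": 0.37}
    - {"tx": 6.2,"ty": -29,"tz": 0,"wx": 0,"wy": 0,"wz": 0.37}
    - {"tx": 6.2,"ty": -29,"tz": 0,"wx": 0,"wy": 0,"wz": 0.37}
    - {"tx": 6.2,"ty": -29,"tz": 0,"wx": 0,"wy": 0,"wz": 0.37}
    - {"tx": 6.2,"ty": -29,"tz": 0,"wx": 0,"wy": 0,"wz": 0.37}
    - {"tx": 6.2,"ty": -29,"tz": 0,"wx": 0,"wy": 0,"wz": 0.37}
    - {"tx": 6.2,"ty": -29,"tz": 0,"wx": 0,"wy": 0,"wz": 0.37}

```text
time: 77.82
position: [0.471, -0.0075, 0.1277]
ee_rot: [3.141, -0.04, -0.004]
contact_force: [0.4, 0.4, -0.7]
finger_gap: 0.0152
```

Call:
carry_out:
  moves:
    - {"tx": 6,"ty": -29,"tz": 0,"wx": 0,"wy": 0,"wz": 0.37}
    - {"tx": 6,"ty": -29,"tz": 0,"wx": 0,"wy": 0,"wz": 0.37}
    - {"tx": 6,"ty": -29,"tz": 0,"wx": 0,"wy": 0,"wz": 0.37}
    - {"tx": 6,"ty": -29,"tz": 0,"wx": 0,"wy": 0,"wz": 0.37}
    - {"tx": 0,"ty": 0,"tz": 0,"wx": 0,"wy": 0,"wz": 0}
    - {"tx": 0,"ty": 0,"tz": 0,"wx": 0,"wy": 0,"wz": 0}
    - {"tx": 0,"ty": 0,"tz": 0,"wx": 0,"wy": 0,"wz": 0}
    - {"tx": 0,"ty": 0,"tz": 0,"wx": 0,"wy": 0,"wz": 0}
    - {"tx": 0,"ty": 0,"tz": 0,"wx": 0,"wy": 0,"wz": 0}
    - {"tx": 0,"ty": 0,"tz": 0,"wx": 0,"wy": 0,"wz": 0}

```text
time: 78.65
position: [0.4957, -0.1208, 0.1288]
ee_rot: [-3.141, -0.003, 0.001]
contact_force: [-0.3, 0.7, 0.0]
finger_gap: 0.0154
```

```bash
python3 - <<'E'
from fz import *
o=bot.get_obs();print(o["position"],o["ee_rot"],o["time"])
s=cams.camera("side")["color"]
cv2.imwrite("pics/z13.png",cv2.resize(s[150:225,210:295],(680,600),interpolation=cv2.INTER_CUBIC))
E
```

```text
[ 0.4957 -0.1208  0.1288] [-3.1409 -0.0034  0.0009] 78.65
```

View pics/z13.png

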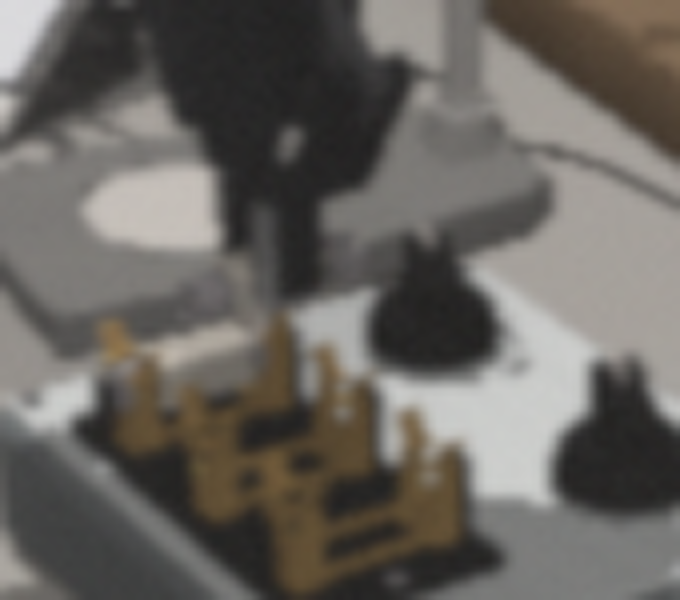

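The fuse is held above the middle way (picture 200,290) and fuse 1 is seated behind it. Correcting y by -2.4 mm and lowering.

Call:
carry_out:
  moves:
    - {"tx": 0,"ty": -2.4,"tz": -8,"wx": 0,"wy": 0,"wz": 0}
    - {"tx": 0,"ty": 0,"tz": -8,"wx": 0,"wy": 0,"wz": 0}
    - {"tx": 0,"ty": 0,"tz": -6,"wx": 0,"wy": 0,"wz": 0}
    - {"tx": 0,"ty": 0,"tz": -4,"wx": 0,"wy": 0,"wz": 0}
    - {"tx": 0,"ty": 0,"tz": -2,"wx": 0,"wy": 0,"wz": 0}
    - {"tx": 0,"ty": 0,"tz": 0,"wx": 0,"wy": 0,"wz": 0}
    - {"tx": 0,"ty": 0,"tz": 0,"wx": 0,"wy": 0,"wz": 0}
    - {"tx": 0,"ty": 0,"tz": 0,"wx": 0,"wy": 0,"wz": 0}
    - {"tx": 0,"ty": 0,"tz": 0,"wx": 0,"wy": 0,"wz": 0}
    - {"tx": 0,"ty": 0,"tz": 0,"wx": 0,"wy": 0,"wz": 0}

```text
time: 79.53
position: [0.4961, -0.1245, 0.1013]
ee_rot: [3.142, 0.0, 0.001]
contact_force: [-0.0, -0.3, -0.8]
finger_gap: 0.0154
```

Call:
carry_out:
  moves:
    - {"tx": 0,"ty": 0,"tz": -2,"wx": 0,"wy": 0,"wz": 0}
    - {"tx": 0,"ty": 0,"tz": -2,"wx": 0,"wy": 0,"wz": 0}
    - {"tx": 0,"ty": 0,"tz": -2,"wx": 0,"wy": 0,"wz": 0}
    - {"tx": 0,"ty": 0,"tz": -2,"wx": 0,"wy": 0,"wz": 0}
    - {"tx": 0,"ty": 0,"tz": -2,"wx": 0,"wy": 0,"wz": 0}
    - {"tx": 0,"ty": 0,"tz": 0,"wx": 0,"wy": 0,"wz": 0}
    - {"tx": 0,"ty": 0,"tz": 0,"wx": 0,"wy": 0,"wz": 0}
    - {"tx": 0,"ty": 0,"tz": 0,"wx": 0,"wy": 0,"wz": 0}
    - {"tx": 0,"ty": 0,"tz": 0,"wx": 0,"wy": 0,"wz": 0}
    - {"tx": 0,"ty": 0,"tz": 0,"wx": 0,"wy": 0,"wz": 0}

```text
time: 80.37
position: [0.496, -0.1242, 0.091]
ee_rot: [-3.141, -0.001, -0.0]
contact_force: [0.5, 1.1, 0.6]
finger_gap: 0.0153
```

Slightly far in -y; nudging +0.7 mm while pressing.

Call:
carry_out:
  moves:
    - {"tx": 0,"ty": 0.7,"tz": -2,"wx": 0,"wy": 0,"wz": 0}
    - {"tx": 0,"ty": 0,"tz": -2,"wx": 0,"wy": 0,"wz": 0}
    - {"tx": 0,"ty": 0,"tz": -2,"wx": 0,"wy": 0,"wz": 0}
    - {"tx": 0,"ty": 0,"tz": -2,"wx": 0,"wy": 0,"wz": 0}
    - {"tx": 0,"ty": 0,"tz": -2,"wx": 0,"wy": 0,"wz": 0}
    - {"tx": 0,"ty": 0,"tz": -2,"wx": 0,"wy": 0,"wz": 0}
    - {"tx": 0,"ty": 0,"tz": -1,"wx": 0,"wy": 0,"wz": 0}
    - {"tx": 0,"ty": 0,"tz": 0,"wx": 0,"wy": 0,"wz": 0}
    - {"tx": 0,"ty": 0,"tz": 0,"wx": 0,"wy": 0,"wz": 0}
    - {"tx": 0,"ty": 0,"tz": 0,"wx": 0,"wy": 0,"wz": 0}

```text
time: 81.2
position: [0.4953, -0.1236, 0.0774]
ee_rot: [-3.141, -0.0, 0.002]
contact_force: [0.8, 1.6, -6.4]
finger_gap: 0.0154
```

Call:
carry_out:
  moves:
    - {"tx": 0,"ty": 0,"tz": -0.7,"wx": 0,"wy": 0,"wz": 0}
    - {"tx": 0,"ty": 0,"tz": -0.7,"wx": 0,"wy": 0,"wz": 0}
    - {"tx": 0,"ty": 0,"tz": -0.4,"wx": 0,"wy": 0,"wz": 0}
    - {"tx": 0,"ty": 0,"tz": 0,"wx": 0,"wy": 0,"wz": 0}
    - {"tx": 0,"ty": 0,"tz": 0,"wx": 0,"wy": 0,"wz": 0}
    - {"tx": 0,"ty": 0,"tz": 0,"wx": 0,"wy": 0,"wz": 0}
    - {"tx": 0,"ty": 0,"tz": 0,"wx": 0,"wy": 0,"wz": 0}
    - {"tx": 0,"ty": 0,"tz": 0,"wx": 0,"wy": 0,"wz": 0}
    - {"tx": 0,"ty": 0,"tz": 0,"wx": 0,"wy": 0,"wz": 0}
    - {"tx": 0,"ty": 0,"tz": 0,"wx": 0,"wy": 0,"wz": 0}

```text
time: 82.03
position: [0.4955, -0.1237, 0.0769]
ee_rot: [-3.141, -0.0, 0.0]
contact_force: [-1.6, 2.4, 5.0]
finger_gap: 0.0153
```

Same signature as the first fuse, so it is seated. Releasing, rising and moving clear for the last check.

Call:
carry_out:
  moves:
    - {"tx": 0,"ty": 0,"tz": 0,"wx": 0,"wy": 0,"wz": 0}
    - {"tx": 0,"ty": 0,"tz": 0,"wx": 0,"wy": 0,"wz": 0}
    - {"tx": 0,"ty": 0,"tz": 0,"wx": 0,"wy": 0,"wz": 0}
    - {"tx": 0,"ty": 0,"tz": 0,"wx": 0,"wy": 0,"wz": 0}
    - {"tx": 0,"ty": 0,"tz": 0,"wx": 0,"wy": 0,"wz": 0}
    - {"tx": 0,"ty": 0,"tz": 5,"wx": 0,"wy": 0,"wz": 0}
    - {"tx": 0,"ty": 0,"tz": 15,"wx": 0,"wy": 0,"wz": 0}
    - {"tx": 0,"ty": 0,"tz": 20,"wx": 0,"wy": 0,"wz": 0}
    - {"tx": 0,"ty": 0,"tz": 30,"wx": 0,"wy": 0,"wz": 0}
    - {"tx": 0,"ty": 0,"tz": 30,"wx": 0,"wy": 0,"wz": 0}
  grip: 34

```text
time: 82.87
position: [0.4951, -0.1239, 0.1772]
ee_rot: [3.141, -0.001, -0.003]
contact_force: [1.2, -0.3, -0.3]
finger_gap: 0.0338
```

Call:
carry_out:
  moves:
    - {"tx": -5,"ty": 35,"tz": 3,"wx": 0,"wy": 0,"wz": 0}
    - {"tx": -5,"ty": 35,"tz": 3,"wx": 0,"wy": 0,"wz": 0}
    - {"tx": -5,"ty": 35,"tz": 3,"wx": 0,"wy": 0,"wz": 0}
    - {"tx": -5,"ty": 35,"tz": 3,"wx": 0,"wy": 0,"wz": 0}
    - {"tx": -5,"ty": 35,"tz": 3,"wx": 0,"wy": 0,"wz": 0}
    - {"tx": -5,"ty": 35,"tz": 3,"wx": 0,"wy": 0,"wz": 0}
    - {"tx": -5,"ty": 35,"tz": 3,"wx": 0,"wy": 0,"wz": 0}
    - {"tx": -5,"ty": 35,"tz": 3,"wx": 0,"wy": 0,"wz": 0}
    - {"tx": -5,"ty": 35,"tz": 3,"wx": 0,"wy": 0,"wz": 0}
    - {"tx": -5,"ty": 35,"tz": 3,"wx": 0,"wy": 0,"wz": 0}

```text
time: 83.7
position: [0.4453, 0.2278, 0.2068]
ee_rot: [-3.141, -0.0, -0.001]
contact_force: [0.6, 0.2, -0.4]
finger_gap: 0.034
```

Call:
carry_out:
  moves:
    - {"tx": 0,"ty": 20,"tz": 0,"wx": 0,"wy": 0,"wz": 0}
    - {"tx": 0,"ty": 20,"tz": 0,"wx": 0,"wy": 0,"wz": 0}
    - {"tx": 0,"ty": 15,"tz": 0,"wx": 0,"wy": 0,"wz": 0}
    - {"tx": 0,"ty": 0,"tz": 0,"wx": 0,"wy": 0,"wz": 0}
    - {"tx": 0,"ty": 0,"tz": 0,"wx": 0,"wy": 0,"wz": 0}
    - {"tx": 0,"ty": 0,"tz": 0,"wx": 0,"wy": 0,"wz": 0}
    - {"tx": 0,"ty": 0,"tz": 0,"wx": 0,"wy": 0,"wz": 0}
    - {"tx": 0,"ty": 0,"tz": 0,"wx": 0,"wy": 0,"wz": 0}
    - {"tx": 0,"ty": 0,"tz": 0,"wx": 0,"wy": 0,"wz": 0}
    - {"tx": 0,"ty": 0,"tz": 0,"wx": 0,"wy": 0,"wz": 0}

```text
time: 84.53
position: [0.446, 0.2806, 0.2063]
ee_rot: [-3.142, 0.001, -0.0]
contact_force: [0.6, -0.2, 0.0]
finger_gap: 0.0338
```

```bash
python3 - <<'E'
from fz import *
o=bot.get_obs();print(o["position"],o["contact_force"],o["time"])
t=cams.camera("top")["color"];s=cams.camera("side")["color"]
a=cv2.resize(t[130:230,240:425],(740,400),interpolation=cv2.INTER_CUBIC)
b=cv2.resize(s[165:225,205:300],(317,200),interpolation=cv2.INTER_CUBIC)
e=cv2.resize(t[195:260,100:230],(400,200),interpolation=cv2.INTER_CUBIC)
im=np.zeros((600,740,3),np.uint8);im[:400]=a;im[400:,:317]=b;im[400:,330:730]=e
cv2.imwrite("pics/z14.png",im)
E
```

```text
[0.446  0.2806 0.2063] [ 0.5809 -0.1597  0.0271] 84.5333
```

View pics/z14.png

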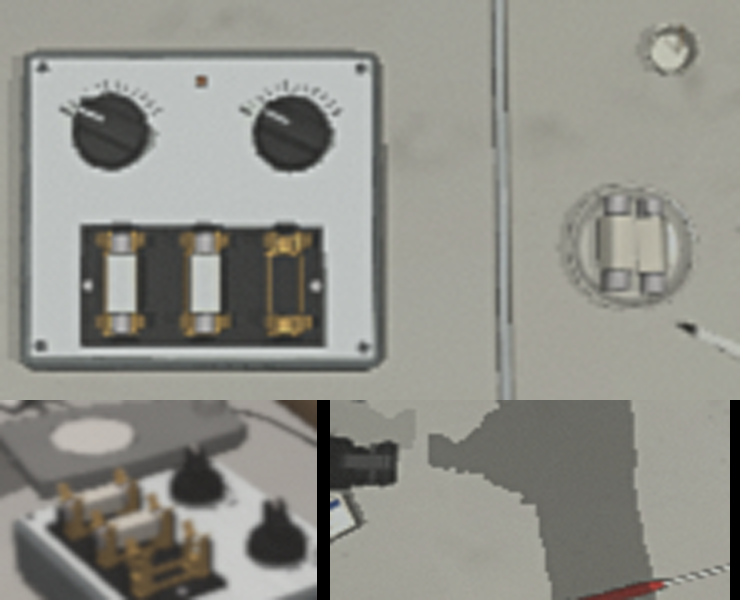

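The last picture shows both new fuses seated in ways 1 and 2 (121,284 and 204,284) and both knobs pointing at the zero ticks. Both old fuses lie in the dish and the arm is clear. Handing in.

```bash
python3 -c "
from station import bot
print(bot.job_done(), bot.get_obs()['time'])"
```

```text
the job is handed in; nothing more can be done
the job is handed in; nothing more can be done
```

The load box is serviced and the job is handed in at about 85 s of robot time. No verdict was reported.

- **Old fuses:** both old fuses are out of ways 1 and 2 and lie side by side in the dish.
- **Knobs:** both knobs dropped home on their shafts under a light press, with at most about 9 N read at the wrist. The TCP heights put each underside about 59 mm above the bench, which is home. In the last top view the pointers read about 62° against the 63° zero tick.
- **Stops:** I turned each knob about 6–7° past zero, then backed off 4° within its play. I saw no clear torque rise at either stop, so contact with the stops is inferred from the angle.
- **Shaft A:** its knob met up to about 6 N of side force on the way down. Shifting the knob about 2–3 mm in +y cleared it.
- **New fuses:** two were present, one of which had been knocked aside and was found again. They went into ways 1 and 2 and were held until the vertical force flipped from about -6.5 N to +5 N, meaning the jaws had closed and the fuse was on its saddles.

The last top and side pictures agree with all of this. At hand-in the arm was clear with wrist force under 1 N.

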